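# Put the ink jars away in the rotary ink store

### The arm

A 6-joint arm with a two-finger parallel gripper is mounted at the origin on a cart in front of the work surface, level with it; the furniture and walls round the work are solid. World frame = base frame: x ahead of the robot, y to its left, z up, the work surface at z = 0. Lengths are in mm, angles in rad, forces in N, time in s.
With the tool pointing down it reaches from about 350 to 875 mm from the base axis. Payload 4.2 kg.
Tool frame: the origin (TCP) lies at the very end of the fingers, on their centre line; the grasp point (between the pads) lies arm.grip_depth behind it (arm.grip_depth is the distance from the TCP to the grasp point, in mm); x points along the fingers, y is the direction in which the jaws open and shut, and the axes are right-handed (so a half turn about x gives the same grasp; the last joint's range is limited). The gripper opens to 85 mm and grips with 20 to 120 N. Pads are 22 mm wide; open, the fingers measure 114 mm over their backs; the gripper's body (76 mm by 85 mm) begins 54 mm behind the grasp point. The pads swing forward as they close: fully open they stand 13 mm farther back than shut.
Start: joints at [1.525, 0.385, 0.008, 0, -1.194, -0.259], TCP at [187.532, 596.18, 194.412] pointing down, gripper open.
Joint ranges: [-3.14, 3.14], [-1.21, 2.06], [-1.07, 1.41], [-3.16, 2.05], [-2.99, -0.16], [-3.1, 3.1]. Speed limits (rad/s): [2.79, 2.79, 3.14, 3.14, 3.14, 3.14].

### API

Orientations are given as a unit quaternion [x, y, z, w].
In Python, from bench import arm, get_image, models gives the robot as it stands.
- The arm moves only by the tool arm_command, never from a script. Its argument "rows" is a list of rows, each an object of numbers: "dx", "dy", "dz": the shift along the tool's x, y, z in m; "wx", "wy", "wz": the turn, a rotation vector about the tool's x, y, z in degrees; "gripper": the closure, from -1 (fully open) to 1 (shut). A call has exactly 8 rows; each row is the pose to reach, as a shift and turn from the pose measured when the call began, along the tool's axes at that moment; what a row does not reach only later rows make up. A row lasts 1/10 s, in which the tool goes at most 50 mm and 8.59 degrees, less where a joint would pass 70% of its speed; a pose out of reach is approached as far as the arm can. A call with a gripper value outside its range is refused whole. The fingers move at their own pace and stop on an object; the grip force is fixed at half the most. Time passes only in rows, so rows that repeat a pose let the fingers close, or fill a call up. It gives the time, the measured TCP pose, the force and the opening at its end, in the units of the state.
- arm.read_state(): the state, without advancing time (a new reading comes with each control period).
- get_image(name): name is "scene" or "side" or "wrist"; returns a dict with "img" (384x512x3 uint8, red, green, blue), "K" (3x3 intrinsics, pixels), "rvec" (rotation vector, rad) and "tvec" (3), from world to camera coordinates, as OpenCV has them; the wrist camera has in their place "T_tool_cam" (4x4, takes a point from camera to tool coordinates, whose origin is the TCP and whose axes are the tool frame's). Camera axes: x right, y down, z forward; pixel columns grow to the right and rows downward; lengths in mm; the calibration is good to about 2 mm. A picture is of the moment at which its call begins: read the wrist's pose just before it. There is no depth.
- arm.job_done(): hands the job in, once; it reports no verdict.
Trained networks look in the newest picture that a camera, given by its name, has taken for a name from the list of things; names that differ only in an ending like _2 or _b are one class to them, and where a whole thing is asked for, a point or a joint stands for the part that bears it (a point fixed in the world has none). Each returns a list of dicts, best first, with "conf" (0 to 1); they miss things now and then, are a little off and sometimes report something else, mostly with a low value. They report only what shows in the picture. A call takes as long as a camera call.
- models.cut_out(camera, query): "mask" (384x512 bool, what is visible of it) and "extent" ([left, top, right, bottom] in pixels, round what is visible of it).
The state is a dict: "clock": time; "joints": joint angles; "joint_vel": joint speeds; "joint_efforts": joint torques, N m; "position": TCP position; "ee_rot": TCP orientation; "contact_force": force on the tool from outside, world axes, zero at the start; "wrist_torque": the same for the moment, N m; "gripper_width": finger opening in mm.
Only numpy, scipy, OpenCV 4.12 (cv2) and the standard library are available. Lean on these libraries where they do the work, as an engineer would, in place of code of your own. Each camera call takes 0.05 s, during which the arm holds its last target.

### The job

Put every ink jar standing on the table to the right of the rotary ink store back into the store, upright, each in the bay whose floor and lip have the colour of its lid, and finally bring the grey shutter round to the loading opening and leave the store locked. The carousel is held by the spring lock on the side post: pull the collar up and turn it to park it, turn the carousel by the black knob on top, then turn the collar back so that the pin snaps down into a notch. Lock the carousel each time before a jar goes in, load only through the opening, and leave the squeegee by the jars and the pin case on the drawers where they are.

Things in the scene. Friction and masses are not known exactly. Their poses are not given: they have to be found in the camera images.
- ink_store: Fixed rotary store for ink jars: grey base plate 330 x 330 mm, amber see-through shield 290 mm square (top 116 mm above the table, corner posts to 126 mm). Origin: on the carousel's axis at table height. Its -x side is the front with the loading opening. The spring lock's post stands outside the shield at the middle of the store's -y side, 155 mm from the axis.
- carousel (a joint): Angle of the carousel (rad) about the store's z axis, positive counter-clockwise from above; light to turn either way when unlocked, no stop within two turns. Stations: at 0 (or +-6.283) the grey shutter is at the opening, at 1.571 (or -4.712) the yellow bay, at +-3.142 the black bay, at -1.571 (or 4.712) the white bay. Starts at 0, locked.
- knob_grip (a point): Mid-height of the ribbed round black knob on the carousel's axis, 58 mm across and 40 mm high (from 120 to 160 mm above the table), this point 142 mm up. Gripping and turning it turns the carousel.
- collar_lift (a joint): Lift of the collar with its pin (m), 0 to 0.020; spring and weight press down with 6 N at 0, 11 N at the top. 0: pin in a notch, carousel locked. 0.011: pin stands on the index ring between notches; it snaps down once a station is within about 2.5 degrees. From 0.0145 up the collar can be turned. 0.014: parked, carousel free.
- collar_turn (a joint): Turn of the collar (rad), 0 to 1.05, positive counter-clockwise from above, with stops. At 0 a rib inside lies in a guide slot, so it cannot be turned unless pulled up; pulled up, turned by over 0.3 (properly 1.05) and let go, it stays parked. Turned back to 0 (no lifting needed) it springs down.
- collar_grip (a point): Point on the axis of the ribbed round steel collar (40 mm across, 41 mm high, red stripe across its top; a red band shows under it while parked). 142 mm above the table when the collar is down (collar from 119 to 160 mm); rises with it.
- opening (a point): Loading opening: a cut-out in the shield 160 mm wide along the store's y, from the shield's front edge back to 49 mm in front of the axis, open at top and front. This point: its middle at disc height (30 mm above the table), 86 mm in front of the axis. A bay or the shutter is at the opening when its own point is here.
- bay_black (a point): Centre of the floor of the bay with black floor and lip (30 mm above the table). Each bay is an open nest 78 x 78 mm with curbs 22 mm high; jars stand in it with some play.
- bay_yellow (a point): The same, bay with yellow floor and lip.
- bay_white (a point): The same, bay with white floor and lip.
- shutter_mid (a point): Middle of the grey sheet-metal shutter that takes the place of the fourth bay (its point at disc height, 30 mm above the table; the shutter is 144 mm wide and its top 108 mm above the table).
- jar_black: Ink jar with black screw lid, 64 mm across, 72 mm high, 0.34 kg; origin at the centre of its underside. May be absent.
- jar_yellow: Ink jar with yellow screw lid, 62 mm across, 70 mm high, 0.30 kg; origin at the centre of its underside. May be absent.
- jar_white: Ink jar with white screw lid, 58 mm across, 62 mm high, 0.25 kg; origin at the centre of its underside. May be absent.
- squeegee: Wooden squeegee lying on the table at the front edge, 73 x 190 x 24 mm; bystander, origin at the centre of its underside.
- pin_case: Small grey case, 82 x 110 x 29 mm, on top of the grey parts drawers; bystander, origin at the centre of its underside. The drawers are 137 mm high and stand beyond the jars (fronts and handles from x = 0.64 m on, y from -0.23 to -0.01 m).

How it is judged:
By the outcome, as a careful person would: the job done as asked, in the order asked, and still so for the second after the job is handed in, with the robot touching nothing.
Of jar_black, jar_yellow, jar_white only 2 to 3 are there at a start; the rules pass over those that are not, and their reading is None.
At some moment in a run one of jar_black, jar_yellow, jar_white may be knocked a few centimetres aside while the robot is not near it.
Once in a run the grip may slacken for a moment while it holds something.
It also fails if it takes over 210 s, if anything falls off the work surface, if the arm or the gripper's body presses on something with over 40 N, if the wrist force passes 120 N, or if a joint passes its speed limit or range.

## Working session

There is one attempt and no reset: what is moved stays moved. The work goes in short steps, Python scripts to look and compute and a tool call to move; the robot and the scene stay as the last step left them, time stands still between calls to the robot, and variables do not carry over. Pictures are saved under pics/ and viewed, and the job is handed in when it is done.

Besides the shell and the picture viewer there is one more tool, called after "Request:" as name([rows], argument=value, ...), one row to a line, values as JSON. arm_command: Moves the arm, as the interface text tells. Its arguments: {"type":"object","properties":{"rows":{"type":"array"}},"required":["rows"]}

```bash
ls -la; mkdir -p pics
python3 - <<'E'
from bench import arm, get_image, models
import cv2
print(arm.read_state(), arm.grip_depth)
for n in ["scene","side","wrist"]:
    d=get_image(n); cv2.imwrite(f"pics/{n}0.png",d["img"][:,:,::-1]); print(n,{k:v for k,v in d.items() if k!="img"})
E
```

```text
total 12
drwxr-xr-x  3 agent agent 4096 Dec  6 17:39 .
drwxr-xr-x 23 root  root  4096 Dec  6 17:38 ..
drwxr-xr-x  2 agent agent 4096 Dec  6 17:39 pics
{'clock': 0.0, 'joints': array([ 1.52458505e+00,  3.85544709e-01,  6.60507978e-03, -5.07714517e-04,
       -1.19400092e+00, -2.58576467e-01]), 'joint_vel': array([ 0.00013405,  0.00121455, -0.00032755,  0.00105814, -0.00035745,
        0.00157539]), 'joint_efforts': array([ 1.05952201e-04, -3.92287123e+01,  1.88399506e+01,  4.18619201e+00,
       -4.74025263e-03, -1.14855283e-06]), 'position': array([187.35328863, 595.54849678, 193.31941686]), 'ee_rot': array([-0.69881574,  0.10817903,  0.69898685,  0.10663601]), 'contact_force': array([0.07471262, 0.73924519, 0.1726457 ]), 'wrist_torque': array([ 0.03821295,  0.01328861, -0.01507715]), 'gripper_width': 85.08765559993016} 18.700000000000003
scene {'K': array([[449.24445012,   0.        , 253.40786602],
       [  0.        , 449.24445012, 190.50983326],
       [  0.        ,   0.        ,   1.        ]]), 'rvec': array([ 1.85111333,  1.65810802, -0.65986077]), 'tvec': array([-145.76173141, -320.0603176 , 1708.16010472])}
side {'K': array([[490.14795939,   0.        , 261.23828026],
       [  0.        , 490.14795939, 180.01744872],
       [  0.        ,   0.        ,   1.        ]]), 'rvec': array([ 2.26691565, -0.64351086,  0.28136147]), 'tvec': array([-428.33048279,  348.62662704, 1110.66794526])}
wrist {'K': array([[327.44810331,   0.        , 255.63750972],
       [  0.        , 327.44810331, 189.89821726],
       [  0.        ,   0.        ,   1.        ]]), 'T_tool_cam': array([[-4.53740811e-04, -2.72788688e-01,  9.62073867e-01,
        -1.78065353e+02],
       [ 9.99999824e-01, -4.90881224e-04,  3.32442130e-04,
        -4.01800120e-01],
       [ 3.81577545e-04,  9.62073849e-01,  2.72788863e-01,
        -6.98727525e+01],
       [ 0.00000000e+00,  0.00000000e+00,  0.00000000e+00,
         1.00000000e+00]])}
```

View pics/scene0.png

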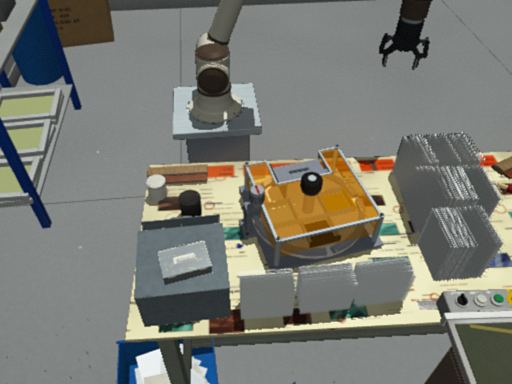

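View pics/side0.png

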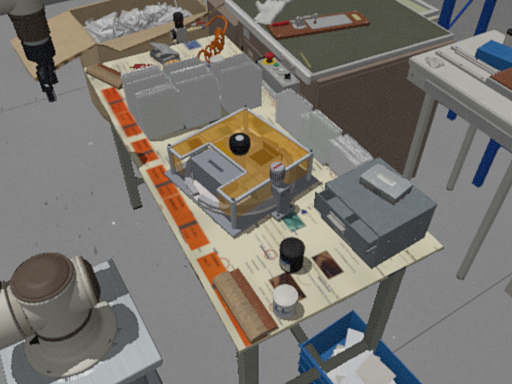

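View pics/wrist0.png

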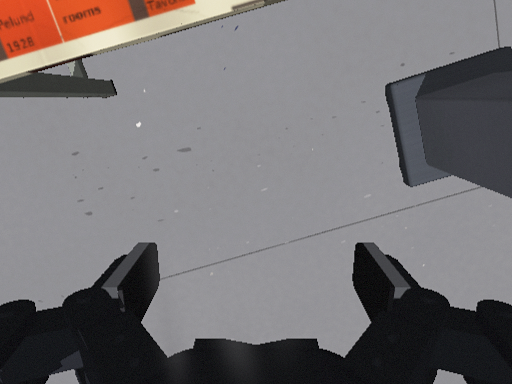

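```bash
cat > h.py <<'E'
from bench import arm, get_image, models
import numpy as np, cv2
from scipy.optimize import least_squares
from scipy.spatial.transform import Rotation as R
T=np.array
def cam(d,st=None):
    """returns (Rcw, t) world->cam"""
    if "rvec" in d: return cv2.Rodrigues(np.array(d["rvec"]))[0], np.array(d["tvec"]).ravel(), d["K"]
    Rt=R.from_quat(st["ee_rot"]).as_matrix(); Tc=d["T_tool_cam"]
    Rwc=Rt@Tc[:3,:3]; p=Rt@Tc[:3,3]+st["position"]
    return Rwc.T, -Rwc.T@p, d["K"]
def proj(c,P):
    P=np.atleast_2d(P); q=P@c[0].T+c[1]; q=q@c[2].T; return q[:,:2]/q[:,2:]
def grab(name):
    st=arm.read_state(); d=get_image(name); return d["img"],cam(d,st),st
def save(img,fn,s=1):
    cv2.imwrite("pics/"+fn,cv2.resize(img[:,:,::-1],None,fx=s,fy=s,interpolation=cv2.INTER_CUBIC))
def ray(c,uv):
    d=c[0].T@np.linalg.inv(c[2])@np.array([uv[0],uv[1],1.]); o=-c[0].T@c[1]; return o,d/np.linalg.norm(d)
def onz(c,uv,z):
    o,d=ray(c,uv); return o+d*(z-o[2])/d[2]
def cyl(x,y,z0,h,r,n=48):
    a=np.linspace(0,2*np.pi,n,endpoint=False)
    ring=np.c_[x+r*np.cos(a),y+r*np.sin(a),0*a]
    return np.r_[ring+[0,0,z0],ring+[0,0,z0+h]]
def ext(c,P):
    q=proj(c,P); return np.r_[q.min(0),q.max(0)]
def fitcyl(obs,h,r,x0,edges=(0,1,2,3)):
    """obs list of (cam, extent); solves x,y,z0"""
    e=list(edges)
    f=lambda p: np.concatenate([(ext(c,cyl(*p,h,r))-np.array(E))[e] for c,E in obs])
    s=least_squares(f,x0); return s.x,s.fun
def tri(obs):
    A=np.zeros((3,3));b=np.zeros(3)
    for c,uv in obs:
        o,d=ray(c,uv);M=np.eye(3)-np.outer(d,d);A+=M;b+=M@o
    X=np.linalg.solve(A,b); return X,[np.linalg.norm(proj(c,X)[0]-uv) for c,uv in obs]
E
python3 - <<'E'
from h import *
cs={};ms={}
for n in["scene","side"]:
    im,c,_=grab(n);cs[n]=c
    for q in["jar_black","jar_white","jar_yellow","knob_grip","collar_grip","squeegee"]:
        r=models.cut_out(n,q)
        print(n,q,[(round(k["conf"],2),[int(v) for v in k["extent"]]) for k in r[:3]])
        if r: ms[n,q]=T(r[0]["extent"],float)
for q,h,r,x0 in[("jar_black",72,32,(450,-150,0)),("jar_white",62,29,(400,-250,0)),("knob_grip",40,29,(500,150,120)),("collar_grip",41,20,(500,0,119))]:
    if ("scene",q) in ms and ("side",q) in ms:
        for off in (0,1):
            obs=[(cs[n],ms[n,q]+[0,0,off,off]) for n in cs]
            x,f=fitcyl(obs,h,r,x0); print(q,x.round(1),f.round(1))
E
```

```text
scene jar_black []
scene jar_white [(0.66, [145, 174, 171, 201])]
scene jar_yellow [(0.72, [250, 184, 263, 205])]
scene knob_grip [(0.69, [251, 159, 358, 261])]
scene collar_grip [(0.54, [252, 185, 265, 202])]
scene squeegee [(0.58, [148, 162, 209, 183])]
side jar_black [(0.87, [277, 238, 307, 272]), (0.74, [187, 130, 294, 217])]
side jar_white [(0.78, [272, 283, 296, 323]), (0.32, [182, 131, 298, 216]), (0.23, [165, 106, 318, 239])]
side jar_yellow []
side knob_grip [(0.81, [188, 133, 294, 213])]
side collar_grip [(0.7, [266, 160, 285, 185])]
side squeegee []
jar_white [ 442.3 -197.1   -5.3] [ 0.6  0.3 -2.7  0.9 -1.3  1.  -0.2 -2.1]
jar_white [ 443.2 -197.    -7.5] [ 0.7  1.  -3.6  0.6 -1.1  1.3 -0.9 -2.8]
knob_grip [582.7 227.1  19.4] [ 42.   37.1 -44.  -40.3  44.7  26.5 -41.6 -30.5]
knob_grip [583.9 227.7  17.5] [ 42.2  37.9 -44.7 -40.6  45.   26.7 -42.3 -31.3]
collar_grip [603.1  90.5 114.7] [-1.7 -1.4  0.2  2.6  1.3  0.9 -2.8 -2.1]
collar_grip [604.2  91.  113. ] [-1.5 -0.7 -0.6  2.4  1.6  1.2 -3.6 -2.9]
```

Run:
```python
import cv2
a=cv2.imread("pics/scene0.png"); b=cv2.imread("pics/side0.png")
cv2.imwrite("pics/scene_c.png",cv2.resize(a[140:275,140:390],None,fx=3.2,fy=3.2,interpolation=cv2.INTER_CUBIC))
cv2.imwrite("pics/side_c.png",cv2.resize(b[95:245,160:330],None,fx=4,fy=4,interpolation=cv2.INTER_CUBIC))
cv2.imwrite("pics/side_d.png",cv2.resize(b[225:345,205:345],None,fx=5,fy=5,interpolation=cv2.INTER_CUBIC))
```

```text
(no output)
```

View pics/scene_c.png

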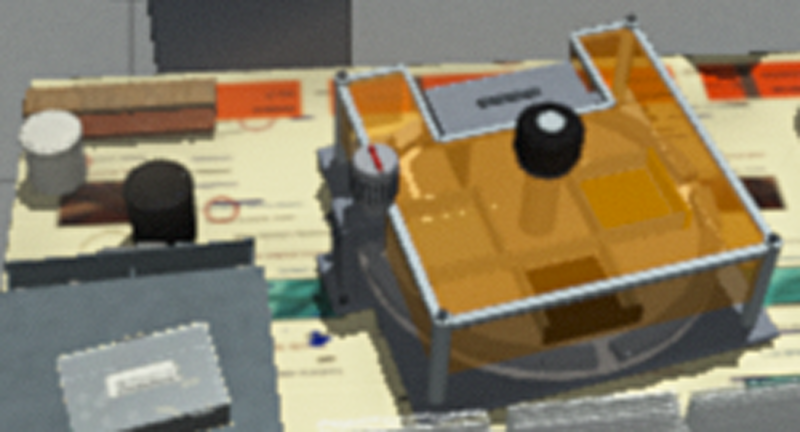

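View pics/side_c.png

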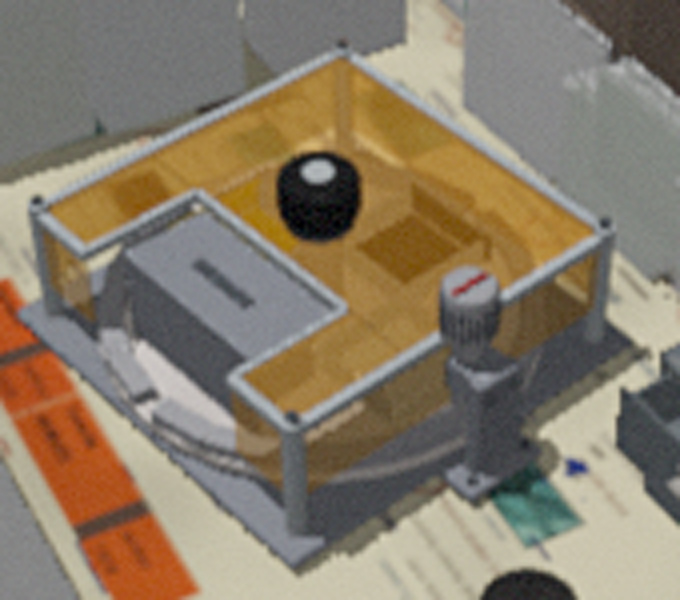

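View pics/side_d.png

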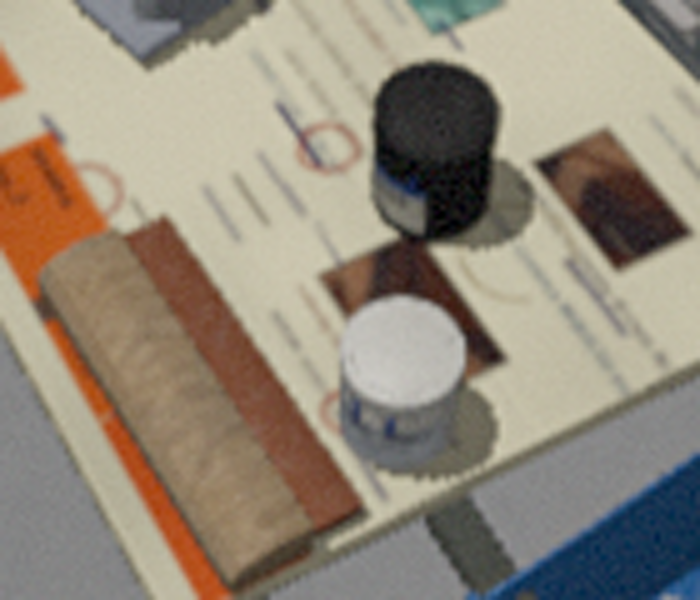

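Run:
```python
from h import *
cs={n:cam(get_image(n)) for n in["scene","side"]}
fl=lambda name,sc,si,h,r,x0: print(name,[v.round(1) for v in fitcyl([(cs["scene"],sc),(cs["side"],si)],h,r,x0)])
def f2(name,sc,si,h,r,x0):
    def f(p):
        return np.array([v for n,E in(("scene",sc),("side",si)) for v,e in zip(ext(cs[n],cyl(*p,h,r)),E) if e is not None and 1]) - np.array([e for E in(sc,si) for e in E if e is not None])
    s=least_squares(f,x0); print(name,s.x.round(1),s.fun.round(1)); return s.x
f2("white",[146.2,173.8,167.2,201],[273.4,284,298.2,320],62,29,(440,-200,0))
f2("black",[178.8,190,201.3,None],[279.8,237.4,304.6,273.2],72,32,(500,-150,0))
k=f2("knob",[300.6,171.6,322.2,196.3],[229.3,133,250,155.3],40,29,(600,200,120))
c=f2("collar",[249.1,184.7,265,205],[270,161.3,285.3,184.5],41,20,(600,90,119))
print("dist",np.hypot(*(k-c)[:2]), "yaw deg",np.degrees(np.arctan2((k-c)[1],(k-c)[0]))-90)
C=[]
for sc,si in[((246.9,163.4),(233,199.5)),((336.9,146.3),(169,145.5)),((382.2,215),(245.5,106.8)),((277.8,238.4),(311.8,150.5))]:
    X,e=tri([(cs["scene"],sc),(cs["side"],si)]); C.append(X); print(X.round(1),np.round(e,1))
C=T(C); print("mean",C.mean(0), [np.degrees(np.arctan2(*(C[j]-C[i])[[1,0]])) for i,j in((3,2),(0,1),(0,3),(1,2))],[np.hypot(*(C[j]-C[i])[:2]) for i,j in((3,2),(0,1),(0,3),(1,2))])
```

```text
white [ 445.1 -199.9    1.1] [-1.1 -0.   0.2  0.8 -1.  -0.4  0.2 -0. ]
black [533.6 -98.6  -2.7] [-0.8  0.   1.1 -1.  -1.   1.1  1.2]
knob [579.8 238.9 116.8] [-0.7 -0.2  0.4  0.5 -0.3 -1.  -0.1  0.8]
collar [605.7  85.1 116.2] [-0.1 -0.2 -0.8  0.9 -0.6  0.4 -0.3 -1.2]
dist 155.92635879815904 yaw deg 9.575092040389919
[463.6  73.4 122.3] [0.3 0.3]
[413.4 354.5 121. ] [0.1 0.1]
[696.3 405.5 120.2] [0.3 0.3]
[746.4 121.5 124.5] [0.2 0.2]
mean [579.92484682 238.70228589 121.97025976] [np.float64(99.9985584996078), np.float64(100.11022727632977), np.float64(9.647556020653271), np.float64(10.211325454487628)] [np.float64(288.36107973961), np.float64(285.5365738618754), np.float64(286.90173049948953), np.float64(287.45483579558515)]
```

```bash
cat >> h.py <<'E'
AX=T([580.,238.8]); YAW=10.0
def S(x,y):  # store->world xy
    a=np.radians(YAW); return AX+T([np.cos(a)*x-np.sin(a)*y, np.sin(a)*x+np.cos(a)*y])
def yawq(yaw):
    a=np.radians(yaw); y=T([np.cos(a),np.sin(a),0]); x=T([0,0,-1.]); z=np.cross(x,y)
    return R.from_matrix(np.c_[x,y,z])
def plan(x,y,z,yaw,st=None):
    """yaw: world angle of tool y in deg"""
    st=st or arm.read_state(); R0=R.from_quat(st["ee_rot"])
    d=R0.inv().apply(T([x,y,z])-st["position"])/1000
    w=(R0.inv()*yawq(yaw)).as_rotvec(degrees=True)
    print("t=%.1f"%st["clock"],"d",d.round(4),"w",w.round(2),"from",st["position"].round(1),"w=%.1f"%st["gripper_width"],"j",st["joints"].round(2),"F",st["contact_force"].round(1),"M",st["wrist_torque"].round(2))
def now():
    st=arm.read_state(); m=R.from_quat(st["ee_rot"]).as_matrix()
    print("t=%.1f"%st["clock"],"pos",st["position"].round(1),"yaw %.1f"%np.degrees(np.arctan2(m[1,1],m[0,1])),"tilt",m[:,0].round(3),"w=%.1f"%st["gripper_width"],"j",st["joints"].round(2),"F",st["contact_force"].round(1),"M",st["wrist_torque"].round(2)); return st
E
python3 - <<'E'
from h import *
now(); c=S(0,-155); print(c,S(-86,0))
plan(c[0],c[1],240,100); plan(c[0],c[1],240,70)
E
```

```text
t=0.9 pos [187.5 596.2 194.4] yaw -107.5 tilt [-0.  0. -1.] w=85.6 j [ 1.52  0.38  0.01 -0.   -1.19 -0.26] F [0.1 0.7 0.1] M [ 0.02 -0.03  0.01]
[606.91546754  86.15479828] [495.30653324 223.86625672]
t=0.9 d [-0.0456  0.3607 -0.5531] w [152.54   0.    -0.  ] from [187.5 596.2 194.4] w=85.6 j [ 1.52  0.38  0.01 -0.   -1.19 -0.26] F [0.1 0.7 0.1] M [ 0.02 -0.03  0.01]
t=0.9 d [-0.0456  0.3607 -0.5531] w [-177.46   -0.      0.  ] from [187.5 596.2 194.4] w=85.6 j [ 1.52  0.38  0.01 -0.   -1.19 -0.26] F [0.1 0.7 0.1] M [ 0.02 -0.03  0.01]
```

Request:
arm_command([
  {"dx": -0.046,"dy": 0.361,"dz": -0.553,"wx": 152.5,"gripper": -1},
  {"dx": -0.046,"dy": 0.361,"dz": -0.553,"wx": 152.5,"gripper": -1},
  {"dx": -0.046,"dy": 0.361,"dz": -0.553,"wx": 152.5,"gripper": -1},
  {"dx": -0.046,"dy": 0.361,"dz": -0.553,"wx": 152.5,"gripper": -1},
  {"dx": -0.046,"dy": 0.361,"dz": -0.553,"wx": 152.5,"gripper": -1},
  {"dx": -0.046,"dy": 0.361,"dz": -0.553,"wx": 152.5,"gripper": -1},
  {"dx": -0.046,"dy": 0.361,"dz": -0.553,"wx": 152.5,"gripper": -1},
  {"dx": -0.046,"dy": 0.361,"dz": -0.553,"wx": 152.5,"gripper": -1},
])

```text
validation failed for argument at $.ro...
```

Run:
```python
from h import *
now(); c=S(0,-155); plan(c[0],c[1],240,100)
```

```text
t=0.9 pos [187.5 596.2 194.4] yaw -107.5 tilt [-0.  0. -1.] w=85.6 j [ 1.52  0.38  0.01 -0.   -1.19 -0.26] F [0.1 0.7 0.1] M [ 0.02 -0.03  0.01]
t=0.9 d [-0.0456  0.3607 -0.5531] w [152.54   0.    -0.  ] from [187.5 596.2 194.4] w=85.6 j [ 1.52  0.38  0.01 -0.   -1.19 -0.26] F [0.1 0.7 0.1] M [ 0.02 -0.03  0.01]
```

Request:
arm_command([
  {"dx": -0.046,"dy": 0.361,"dz": -0.553,"wx": 152.5,"wy": 0,"wz": 0,"gripper": -1},
  {"dx": -0.046,"dy": 0.361,"dz": -0.553,"wx": 152.5,"wy": 0,"wz": 0,"gripper": -1},
  {"dx": -0.046,"dy": 0.361,"dz": -0.553,"wx": 152.5,"wy": 0,"wz": 0,"gripper": -1},
  {"dx": -0.046,"dy": 0.361,"dz": -0.553,"wx": 152.5,"wy": 0,"wz": 0,"gripper": -1},
  {"dx": -0.046,"dy": 0.361,"dz": -0.553,"wx": 152.5,"wy": 0,"wz": 0,"gripper": -1},
  {"dx": -0.046,"dy": 0.361,"dz": -0.553,"wx": 152.5,"wy": 0,"wz": 0,"gripper": -1},
  {"dx": -0.046,"dy": 0.361,"dz": -0.553,"wx": 152.5,"wy": 0,"wz": 0,"gripper": -1},
  {"dx": -0.046,"dy": 0.361,"dz": -0.553,"wx": 152.5,"wy": 0,"wz": 0,"gripper": -1},
])

```text
clock: 1.75
position: [441.8, 286.2, 222.8]
ee_rot: [0.515, -0.484, -0.515, -0.485]
contact_force: [1.4, 0.8, -0.1]
gripper_width: 85.3
```

Run:
```python
from h import *
now(); c=S(0,-155); plan(c[0],c[1],240,100)
```

```text
t=1.8 pos [441.8 286.2 222.8] yaw -176.5 tilt [ 0.001  0.001 -1.   ] w=85.3 j [ 0.88  0.2  -0.19  0.   -1.19 -0.82] F [ 1.4  0.8 -0.1] M [ 0.01 -0.1  -0.06]
t=1.8 d [-0.0172 -0.1528 -0.2096] w [8.345e+01 6.000e-02 1.000e-02] from [441.8 286.2 222.8] w=85.3 j [ 0.88  0.2  -0.19  0.   -1.19 -0.82] F [ 1.4  0.8 -0.1] M [ 0.01 -0.1  -0.06]
```

Request:
arm_command([
  {"dx": -0.017,"dy": -0.153,"dz": -0.21,"wx": 83.5,"wy": 0,"wz": 0,"gripper": -1},
  {"dx": -0.017,"dy": -0.153,"dz": -0.21,"wx": 83.5,"wy": 0,"wz": 0,"gripper": -1},
  {"dx": -0.017,"dy": -0.153,"dz": -0.21,"wx": 83.5,"wy": 0,"wz": 0,"gripper": -1},
  {"dx": -0.017,"dy": -0.153,"dz": -0.21,"wx": 83.5,"wy": 0,"wz": 0,"gripper": -1},
  {"dx": -0.017,"dy": -0.153,"dz": -0.21,"wx": 83.5,"wy": 0,"wz": 0,"gripper": -1},
  {"dx": -0.017,"dy": -0.153,"dz": -0.21,"wx": 83.5,"wy": 0,"wz": 0,"gripper": -1},
  {"dx": -0.017,"dy": -0.153,"dz": -0.21,"wx": 83.5,"wy": 0,"wz": 0,"gripper": -1},
  {"dx": -0.017,"dy": -0.153,"dz": -0.21,"wx": 83.5,"wy": 0,"wz": 0,"gripper": -1},
])

```text
clock: 2.55
position: [607.5, 84.7, 239.4]
ee_rot: [-0.15, 0.691, 0.151, 0.691]
contact_force: [0.5, 0.3, 0.0]
gripper_width: 85.3
```

Run:
```python
from h import *
im,c,st=grab("wrist"); save(im,"w1.png",1.5); now(); k=S(0,-155); plan(k[0],k[1],127,100)
print(proj(c,[[*k,160],[*S(0,0),160],[*k,119]]))
```

```text
t=2.6 pos [607.4  85.1 239.5] yaw 114.4 tilt [ 0.     0.001 -1.   ] w=85.5 j [ 0.4   0.34  0.05 -0.   -1.28 -1.55] F [0.8 0.  0.5] M [-0.04  0.01 -0.02]
t=2.6 d [ 0.1125  0.0011 -0.    ] w [14.38  0.02 -0.03] from [607.4  85.1 239.5] w=85.5 j [ 0.4   0.34  0.05 -0.   -1.28 -1.55] F [0.8 0.  0.5] M [-0.04  0.01 -0.02]
[[257.84842234 184.5146941 ]
 [435.15068292 228.98703347]
 [257.55366236 173.24291426]]
```

View pics/w1.png

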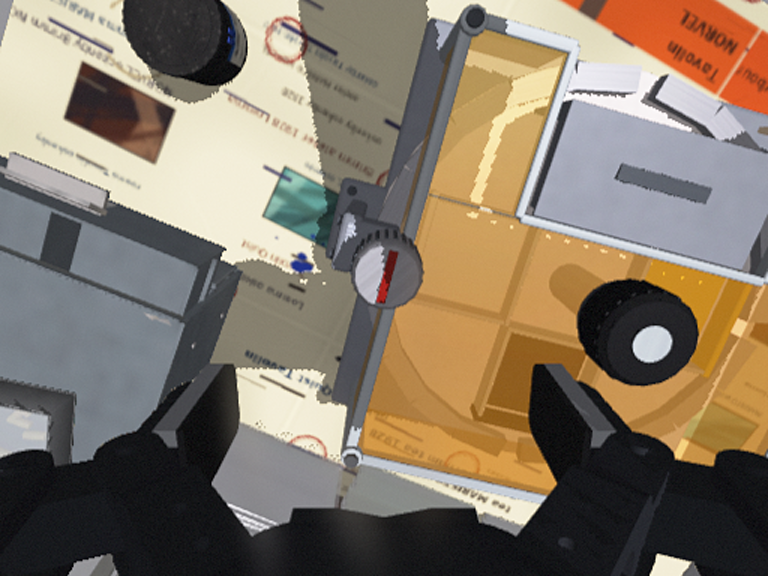

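Request:
arm_command([
  {"dx": 0.04,"dy": 0.001,"dz": 0,"wx": 0,"wy": 0,"wz": 0,"gripper": -1},
  {"dx": 0.08,"dy": 0.001,"dz": 0,"wx": 0,"wy": 0,"wz": 0,"gripper": -1},
  {"dx": 0.1,"dy": 0.001,"dz": 0,"wx": 0,"wy": 0,"wz": 0,"gripper": -1},
  {"dx": 0.112,"dy": 0.001,"dz": 0,"wx": 0,"wy": 0,"wz": 0,"gripper": -1},
  {"dx": 0.112,"dy": 0.001,"dz": 0,"wx": 0,"wy": 0,"wz": 0,"gripper": 1},
  {"dx": 0.112,"dy": 0.001,"dz": 0,"wx": 0,"wy": 0,"wz": 0,"gripper": 1},
  {"dx": 0.112,"dy": 0.001,"dz": 0,"wx": 0,"wy": 0,"wz": 0,"gripper": 1},
  {"dx": 0.112,"dy": 0.001,"dz": 0,"wx": 0,"wy": 0,"wz": 0,"gripper": 1},
])

```text
clock: 3.4
position: [607.8, 86.4, 129.0]
ee_rot: [-0.149, 0.69, 0.15, 0.692]
contact_force: [-0.2, -0.9, 0.9]
gripper_width: 28.0
```

Run:
```python
from h import *
now()
im,c,st=grab("side"); save(im[80:260,160:340],"s1.png",3)
```

```text
t=3.4 pos [607.8  86.4 129. ] yaw 114.4 tilt [ 0.003  0.002 -1.   ] w=28.0 j [ 0.4   0.42 -0.12 -0.   -1.04 -1.55] F [-0.2 -0.9  0.9] M [-0.01 -0.02  0.01]
```

View pics/s1.png

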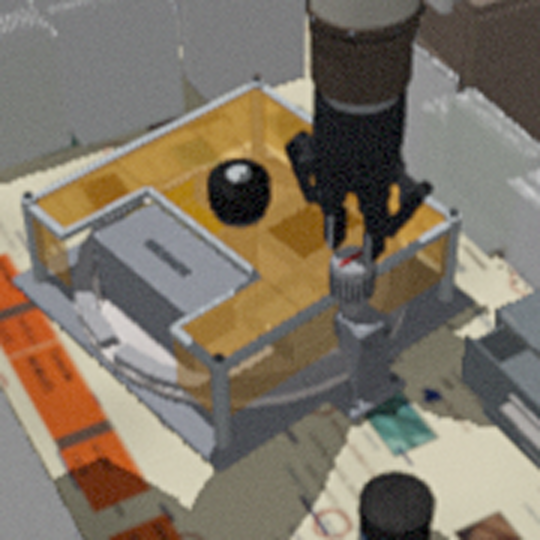

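Run:
```python
from h import *
st=now()
im,c,_=grab("side")
p=st["position"]
print((proj(c,[p,[p[0],p[1],160],[606.9,86.2,160],[606.9,86.2,119]])-[160,80])*3)
im,c,st=grab("wrist"); save(im,"w2.png",1.5); print(proj(c,[[606.9,86.2,160],st["position"]])*1.5)
```

```text
t=3.5 pos [607.6  86.3 128.8] yaw 114.4 tilt [ 0.002  0.001 -1.   ] w=20.3 j [ 0.4   0.42 -0.12 -0.   -1.04 -1.55] F [-0.3  0.3  1.5] M [-0.02  0.03  0.01]
[[352.14158112 282.47380068]
 [353.18163035 256.49071681]
 [352.61137314 256.85680803]
 [351.26420379 290.81373079]]
[[384.86127664 363.05745935]
 [384.16561035 329.42600102]]
```

View pics/w2.png

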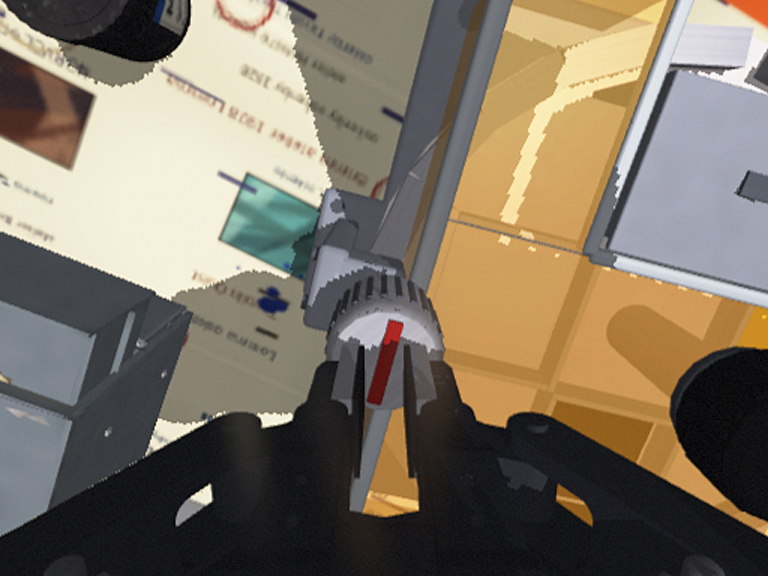

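Run:
```python
from h import *
st=now()
im,c,_=grab("side"); save(im[100:200,225:325],"s2.png",6)
print(-c[0].T@c[1])
im,c,_=grab("scene"); save(im[120:220,210:310],"c2.png",6)
p=st["position"]; m=R.from_quat(st["ee_rot"]).as_matrix()
print((proj(c,[p]+[p+m@T([0,s*10,0]) for s in(-1,1)]+[[606.9,86.2,160]])-[210,120])*6)
im,c,_=grab("wrist"); save(im[180:384,150:360],"w3.png",3.5)
```

```text
t=3.5 pos [607.3  86.2 128.3] yaw 114.4 tilt [ 0.001  0.001 -1.   ] w=4.2 j [ 0.4   0.42 -0.12 -0.   -1.04 -1.55] F [ 0.1 -0.  -0.2] M [-0.01  0.03  0.07]
[  64.82651781 -695.31321936 1025.1477268 ]
[[281.44171678 466.77343551]
 [262.24632221 475.0990734 ]
 [300.52260584 458.4974622 ]
 [282.39502495 416.82920631]]
```

View pics/s2.png

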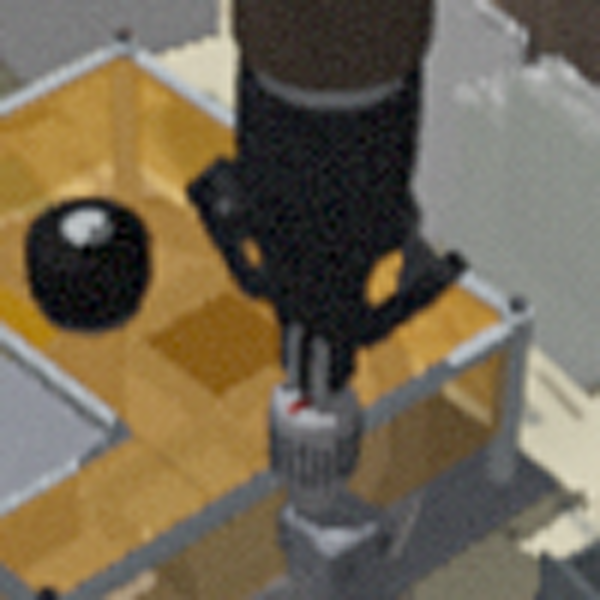

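View pics/c2.png

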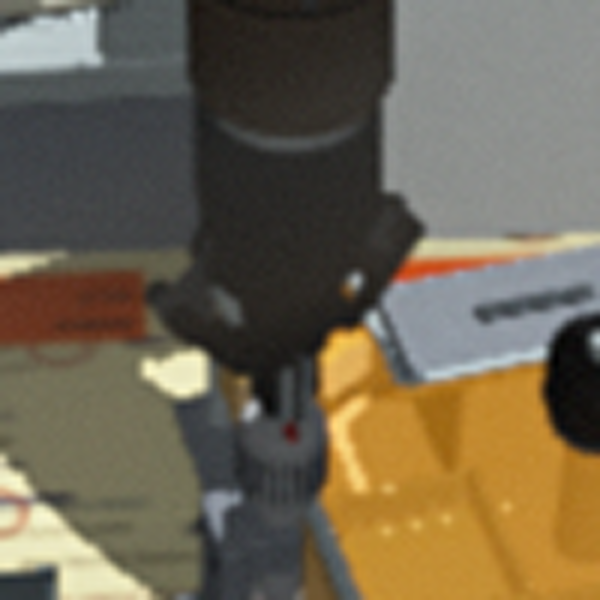

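View pics/w3.png

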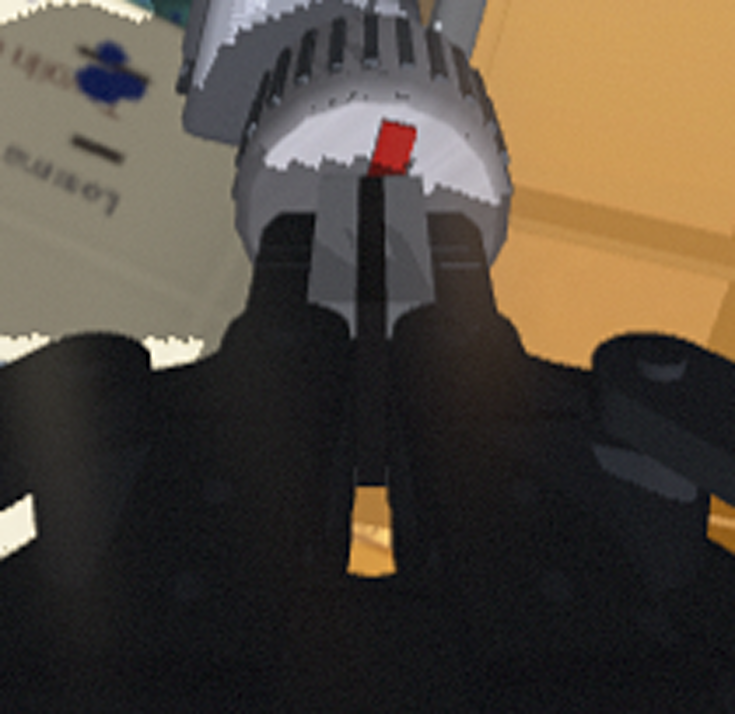

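Run:
```python
from h import *
import cv2
p0=T([187.5,596.2,194.4]); a=np.radians(-107.5); y=T([np.cos(a),np.sin(a),0])
for n in["scene","side"]:
    d=get_image(n); c=cam(d); im=cv2.imread(f"pics/{n}0.png")
    q=proj(c,[p0+y*s*42.5+[0,0,h] for h in(0,13,49) for s in(-1,1)]); print(n,q.round(1).tolist())
    x0=int(q[:,0].mean())-45; y0=int(q[:,1].mean())-60; x0=max(x0,0);y0=max(y0,0)
    cr=cv2.resize(im[y0:y0+100,x0:x0+100],None,fx=6,fy=6,interpolation=cv2.INTER_CUBIC)
    for i,(u,v) in enumerate(q):
        cv2.circle(cr,(int((u-x0+.5)*6),int((v-y0+.5)*6)),4,[(0,0,255),(0,255,0),(255,0,0)][i//2],-1)
    cv2.imwrite(f"pics/tip_{n}.png",cr)
```

```text
scene [[408.1, 81.6], [381.9, 78.7], [409.2, 78.2], [382.8, 75.3], [412.0, 68.4], [385.2, 65.6]]
side [[59.4, 97.9], [58.2, 114.7], [58.1, 94.2], [56.9, 111.0], [54.6, 83.6], [53.2, 100.3]]
```

View pics/tip_scene.png

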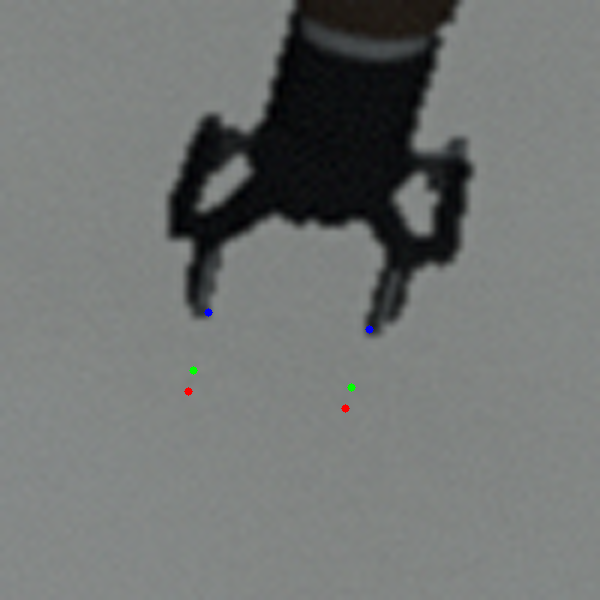

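View pics/tip_side.png

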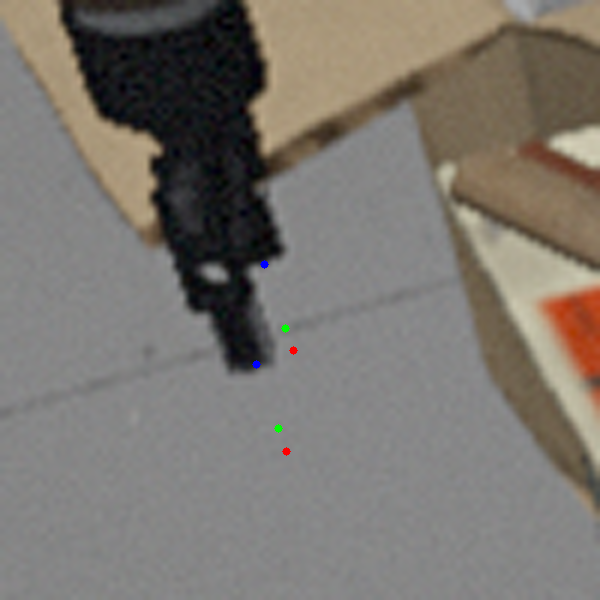

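Request:
arm_command([
  {"dx": -0.02,"dy": 0,"dz": 0,"wx": 0,"wy": 0,"wz": 0,"gripper": -1},
  {"dx": -0.02,"dy": 0,"dz": 0,"wx": 0,"wy": 0,"wz": 0,"gripper": -1},
  {"dx": -0.02,"dy": 0,"dz": 0,"wx": 0,"wy": 0,"wz": 0,"gripper": -1},
  {"dx": -0.02,"dy": 0,"dz": 0,"wx": 0,"wy": 0,"wz": 0,"gripper": -1},
  {"dx": -0.02,"dy": 0,"dz": 0,"wx": 0,"wy": 0,"wz": 0,"gripper": -1},
  {"dx": 0.01,"dy": 0,"dz": 0,"wx": 0,"wy": 0,"wz": 0,"gripper": -1},
  {"dx": 0.035,"dy": 0,"dz": 0,"wx": 0,"wy": 0,"wz": 0,"gripper": -1},
  {"dx": 0.043,"dy": 0,"dz": 0,"wx": 0,"wy": 0,"wz": 0,"gripper": -1},
])

```text
clock: 4.6
position: [604.7, 85.4, 81.2]
ee_rot: [-0.149, 0.693, 0.149, 0.689]
contact_force: [-0.1, 0.1, 0.4]
gripper_width: 85.0
```

Run:
```python
from h import *
st=now(); plan(*S(0,-155),85,114)
im,c,_=grab("side"); save(im[100:200,225:325],"s3.png",5)
im,c,_=grab("wrist"); save(im,"w4.png",1.2)
```

```text
t=4.6 pos [604.7  85.4  81.2] yaw 114.3 tilt [-0.006 -0.001 -1.   ] w=85.0 j [ 0.4   0.46 -0.17 -0.   -0.94 -1.55] F [-0.1  0.1  0.4] M [0.02 0.07 0.04]
t=4.6 d [-0.0038 -0.0002  0.0023] w [ 0.35 -0.33 -0.08] from [604.7  85.4  81.2] w=85.0 j [ 0.4   0.46 -0.17 -0.   -0.94 -1.55] F [-0.1  0.1  0.4] M [0.02 0.07 0.04]
```

View pics/s3.png

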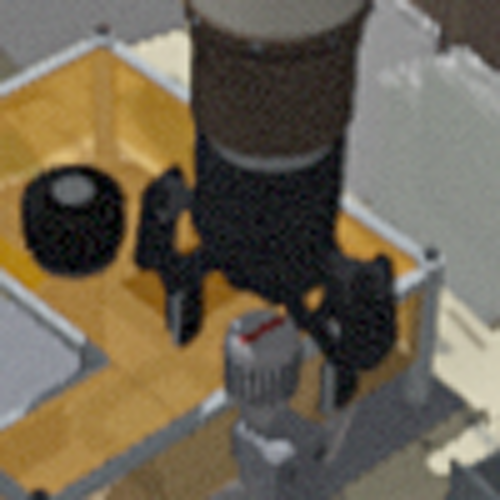

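View pics/w4.png

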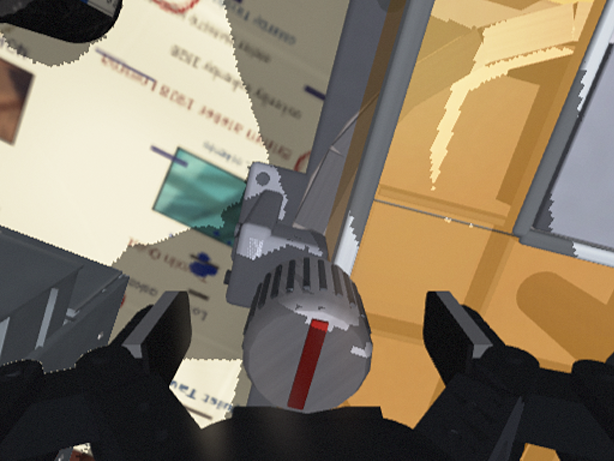

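Request:
arm_command([
  {"dx": -0.003,"dy": 0,"dz": 0.002,"wx": 0,"wy": 0,"wz": 0,"gripper": -1},
  {"dx": -0.003,"dy": 0,"dz": 0.002,"wx": 0,"wy": 0,"wz": 0,"gripper": 1},
  {"dx": -0.003,"dy": 0,"dz": 0.002,"wx": 0,"wy": 0,"wz": 0,"gripper": 1},
  {"dx": -0.003,"dy": 0,"dz": 0.002,"wx": 0,"wy": 0,"wz": 0,"gripper": 1},
  {"dx": -0.003,"dy": 0,"dz": 0.002,"wx": 0,"wy": 0,"wz": 0,"gripper": 1},
  {"dx": -0.003,"dy": 0,"dz": 0.002,"wx": 0,"wy": 0,"wz": 0,"gripper": 1},
  {"dx": -0.003,"dy": 0,"dz": 0.002,"wx": 0,"wy": 0,"wz": 0,"gripper": 1},
  {"dx": -0.003,"dy": 0,"dz": 0.002,"wx": 0,"wy": 0,"wz": 0,"gripper": 1},
])

```text
clock: 5.5
position: [608.4, 86.7, 87.0]
ee_rot: [-0.15, 0.692, 0.149, 0.691]
contact_force: [-1.9, 0.8, 5.3]
gripper_width: 38.3
```

Run:
```python
from h import *
st=now()
im,c,_=grab("side"); save(im[100:200,225:325],"s4.png",5)
```

```text
t=5.5 pos [608.4  86.7  87. ] yaw 114.4 tilt [-0.002 -0.001 -1.   ] w=38.3 j [ 0.4   0.46 -0.16 -0.   -0.95 -1.55] F [-1.9  0.8  5.3] M [ 0.32  0.47 -0.07]
```

View pics/s4.png

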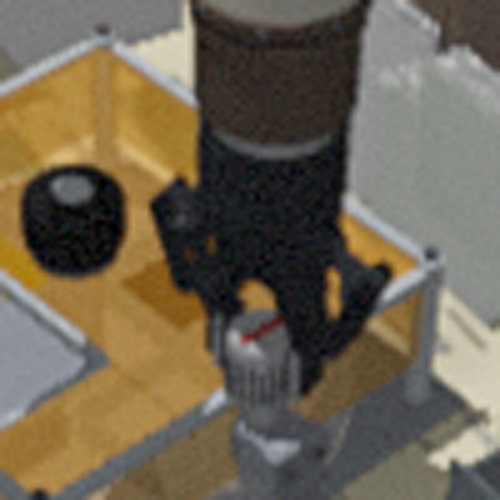

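Request:
arm_command([
  {"dx": -0.005,"dy": 0,"dz": 0,"wx": 0,"wy": 0,"wz": 0,"gripper": 1},
  {"dx": -0.01,"dy": 0,"dz": 0,"wx": 0,"wy": 0,"wz": 0,"gripper": 1},
  {"dx": -0.014,"dy": 0,"dz": 0,"wx": 0,"wy": 0,"wz": 0,"gripper": 1},
  {"dx": -0.017,"dy": 0,"dz": 0,"wx": 0,"wy": 0,"wz": 0,"gripper": 1},
  {"dx": -0.017,"dy": 0,"dz": 0,"wx": 0,"wy": 0,"wz": 0,"gripper": 1},
  {"dx": -0.017,"dy": 0,"dz": 0,"wx": 0,"wy": 0,"wz": 0,"gripper": 1},
  {"dx": -0.017,"dy": 0,"dz": 0,"wx": 0,"wy": 0,"wz": 0,"gripper": 1},
  {"dx": -0.017,"dy": 0,"dz": 0,"wx": 0,"wy": 0,"wz": 0,"gripper": 1},
])

```text
clock: 6.35
position: [607.9, 86.6, 103.5]
ee_rot: [-0.149, 0.692, 0.149, 0.69]
contact_force: [0.5, 0.9, -9.6]
gripper_width: 38.5
```

Run:
```python
from h import *
st=now()
im,c,_=grab("side"); save(im[100:200,225:325],"s5.png",5)
```

```text
t=6.3 pos [607.9  86.6 103.5] yaw 114.4 tilt [-0.003 -0.001 -1.   ] w=38.5 j [ 0.4   0.44 -0.14 -0.   -0.99 -1.55] F [ 0.5  0.9 -9.6] M [ 0.04 -0.61 -0.  ]
```

View pics/s5.png

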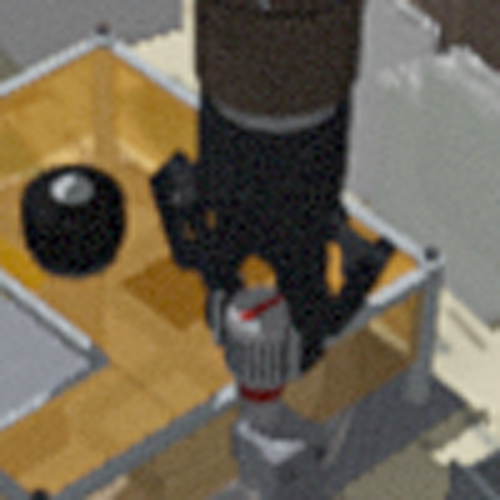

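Request:
arm_command([
  {"dx": 0,"dy": 0,"dz": 0,"wx": -8,"wy": 0,"wz": 0,"gripper": 1},
  {"dx": 0,"dy": 0,"dz": 0,"wx": -16,"wy": 0,"wz": 0,"gripper": 1},
  {"dx": 0,"dy": 0,"dz": 0,"wx": -24,"wy": 0,"wz": 0,"gripper": 1},
  {"dx": 0,"dy": 0,"dz": 0,"wx": -32,"wy": 0,"wz": 0,"gripper": 1},
  {"dx": 0,"dy": 0,"dz": 0,"wx": -40,"wy": 0,"wz": 0,"gripper": 1},
  {"dx": 0,"dy": 0,"dz": 0,"wx": -48,"wy": 0,"wz": 0,"gripper": 1},
  {"dx": 0,"dy": 0,"dz": 0,"wx": -54,"wy": 0,"wz": 0,"gripper": 1},
  {"dx": 0,"dy": 0,"dz": 0,"wx": -58,"wy": 0,"wz": 0,"gripper": 1},
])

```text
clock: 7.2
position: [607.0, 87.3, 103.2]
ee_rot: [-0.466, 0.532, 0.468, 0.53]
contact_force: [-0.7, 2.9, -9.8]
gripper_width: 38.6
```

Run:
```python
from h import *
st=now()
im,c,_=grab("side"); save(im[100:200,225:325],"s6.png",5)
```

```text
t=7.2 pos [607.   87.3 103.2] yaw 172.6 tilt [-0.005  0.    -1.   ] w=38.6 j [ 0.41  0.44 -0.14 -0.   -0.99 -0.53] F [-0.7  2.9 -9.8] M [ 0.71 -0.04 -0.01]
```

View pics/s6.png

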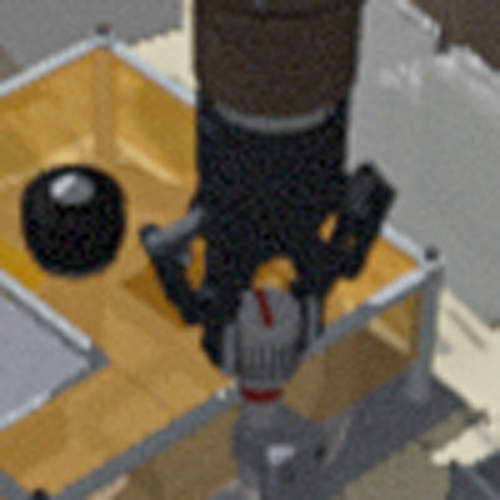

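Request:
arm_command([
  {"dx": 0,"dy": 0,"dz": 0,"wx": 0,"wy": 0,"wz": 0,"gripper": -1},
  {"dx": 0,"dy": 0,"dz": 0,"wx": 0,"wy": 0,"wz": 0,"gripper": -1},
  {"dx": 0,"dy": 0,"dz": 0,"wx": 0,"wy": 0,"wz": 0,"gripper": -1},
  {"dx": 0,"dy": 0,"dz": 0,"wx": 0,"wy": 0,"wz": 0,"gripper": -1},
  {"dx": -0.02,"dy": 0,"dz": 0,"wx": 0,"wy": 0,"wz": 0,"gripper": -1},
  {"dx": -0.06,"dy": 0,"dz": 0,"wx": 0,"wy": 0,"wz": 0,"gripper": -1},
  {"dx": -0.1,"dy": 0,"dz": 0,"wx": 0,"wy": 0,"wz": 0,"gripper": -1},
  {"dx": -0.13,"dy": 0,"dz": 0,"wx": 0,"wy": 0,"wz": 0,"gripper": -1},
])

```text
clock: 8.05
position: [608.5, 87.1, 236.8]
ee_rot: [-0.467, 0.531, 0.467, 0.531]
contact_force: [1.1, 0.6, 0.3]
gripper_width: 85.7
```

Run:
```python
from h import *
st=now()
im,c,_=grab("side"); save(im[100:200,225:325],"s7.png",5)
plan(*AX,230,172.6);plan(*AX,87,172.6)
```

```text
t=8.1 pos [608.5  87.1 236.8] yaw 172.6 tilt [-0.001  0.    -1.   ] w=85.7 j [ 0.4   0.34  0.05 -0.   -1.28 -0.53] F [1.1 0.6 0.3] M [-0.02 -0.11 -0.  ]
t=8.1 d [0.0124 0.0503 0.1462] w [0.09 0.18 0.51] from [611.2  87.3 242.4] w=85.5 j [ 0.4   0.34  0.06  0.   -1.28 -0.53] F [1.6 0.1 4.8] M [-0.03 -0.19 -0.02]
t=8.1 d [0.1554 0.0516 0.1458] w [0.09 0.18 0.51] from [611.2  87.3 242.4] w=85.5 j [ 0.4   0.34  0.06  0.   -1.28 -0.53] F [1.6 0.1 4.8] M [-0.03 -0.19 -0.02]
```

View pics/s7.png

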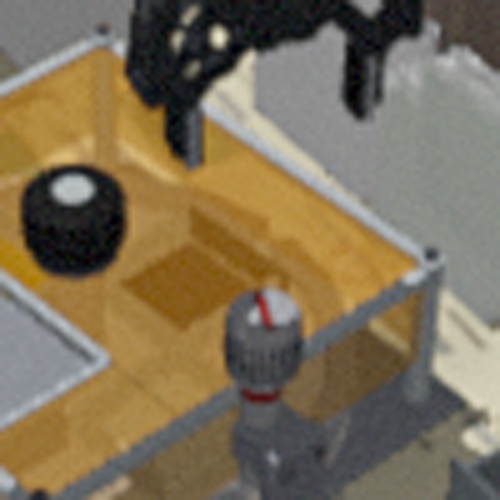

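Request:
arm_command([
  {"dx": 0.012,"dy": 0.017,"dz": 0.049,"wx": 0,"wy": 0,"wz": 0,"gripper": -1},
  {"dx": 0.012,"dy": 0.033,"dz": 0.097,"wx": 0,"wy": 0,"wz": 0,"gripper": -1},
  {"dx": 0.012,"dy": 0.045,"dz": 0.13,"wx": 0,"wy": 0,"wz": 0,"gripper": -1},
  {"dx": 0.012,"dy": 0.051,"dz": 0.146,"wx": 0,"wy": 0,"wz": 0,"gripper": -1},
  {"dx": 0.012,"dy": 0.051,"dz": 0.146,"wx": 0,"wy": 0,"wz": 0,"gripper": -1},
  {"dx": 0.012,"dy": 0.051,"dz": 0.146,"wx": 0,"wy": 0,"wz": 0,"gripper": -1},
  {"dx": 0.012,"dy": 0.051,"dz": 0.146,"wx": 0,"wy": 0,"wz": 0,"gripper": -1},
  {"dx": 0.012,"dy": 0.051,"dz": 0.146,"wx": 0,"wy": 0,"wz": 0,"gripper": -1},
])

```text
clock: 8.9
position: [579.7, 237.4, 230.6]
ee_rot: [-0.468, 0.528, 0.465, 0.534]
contact_force: [-0.5, -0.4, 0.2]
gripper_width: 85.2
```

Run:
```python
from h import *
st=now()
im,c,_=grab("wrist"); save(im,"w5.png",1.2); print(proj(c,[[*AX,160]])*1.2)
plan(*AX,87,172.6)
```

```text
t=8.9 pos [579.7 237.4 230.6] yaw 172.6 tilt [ 0.009  0.002 -1.   ] w=85.2 j [ 0.65  0.36  0.06  0.   -1.26 -0.78] F [-0.5 -0.4  0.2] M [-0.04 -0.02 -0.03]
[[308.65467724 227.53507772]]
t=8.9 d [0.1435 0.0011 0.001 ] w [-0.01  0.17  0.51] from [579.6 237.5 230.5] w=85.4 j [ 0.65  0.36  0.06  0.   -1.26 -0.78] F [ 0.5  0.5 -0.4] M [ 0.02 -0.01  0.02]
```

View pics/w5.png

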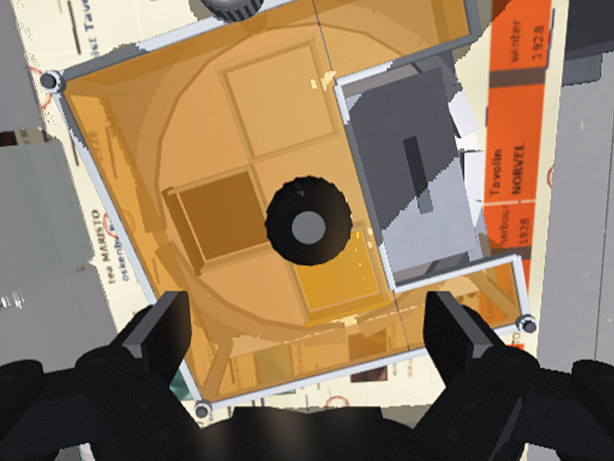

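Request:
arm_command([
  {"dx": 0.045,"dy": 0.001,"dz": 0.001,"wx": 0,"wy": 0,"wz": 0.5,"gripper": -1},
  {"dx": 0.09,"dy": 0.001,"dz": 0.001,"wx": 0,"wy": 0,"wz": 0.5,"gripper": -1},
  {"dx": 0.125,"dy": 0.001,"dz": 0.001,"wx": 0,"wy": 0,"wz": 0.5,"gripper": -1},
  {"dx": 0.143,"dy": 0.001,"dz": 0.001,"wx": 0,"wy": 0,"wz": 0.5,"gripper": -1},
  {"dx": 0.143,"dy": 0.001,"dz": 0.001,"wx": 0,"wy": 0,"wz": 0.5,"gripper": 1},
  {"dx": 0.143,"dy": 0.001,"dz": 0.001,"wx": 0,"wy": 0,"wz": 0.5,"gripper": 1},
  {"dx": 0.143,"dy": 0.001,"dz": 0.001,"wx": 0,"wy": 0,"wz": 0.5,"gripper": 1},
  {"dx": 0.143,"dy": 0.001,"dz": 0.001,"wx": 0,"wy": 0,"wz": 0.5,"gripper": 1},
])

```text
clock: 9.75
position: [579.7, 238.6, 88.9]
ee_rot: [-0.466, 0.531, 0.467, 0.532]
contact_force: [-2.7, -1.6, 2.0]
gripper_width: 56.1
```

Run:
```python
from h import *
st=now()
im,c,_=grab("side"); save(im[60:240,160:340],"s8.png",3)
```

```text
t=9.8 pos [579.7 238.6  88.9] yaw 172.6 tilt [ 0.     0.003 -1.   ] w=56.1 j [ 0.65  0.48 -0.13 -0.   -0.97 -0.77] F [-2.7 -1.6  2. ] M [-0.12  1.57  0.  ]
```

View pics/s8.png

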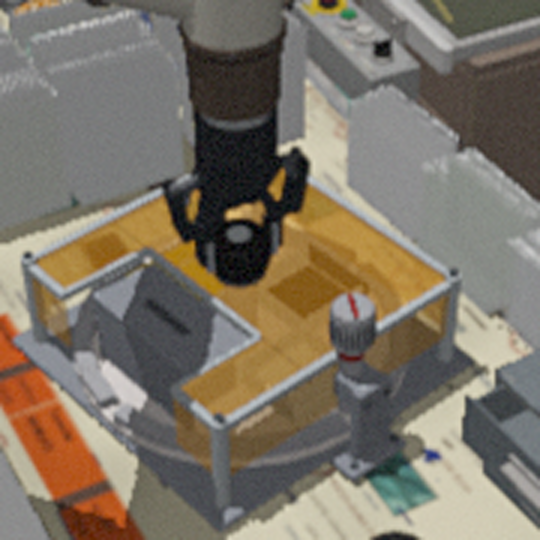

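Request:
arm_command([
  {"dx": 0,"dy": 0,"dz": 0,"wx": 4,"wy": 0,"wz": 0,"gripper": 1},
  {"dx": 0,"dy": 0,"dz": 0,"wx": 11,"wy": 0,"wz": 0,"gripper": 1},
  {"dx": 0,"dy": 0,"dz": 0,"wx": 18,"wy": 0,"wz": 0,"gripper": 1},
  {"dx": 0,"dy": 0,"dz": 0,"wx": 25,"wy": 0,"wz": 0,"gripper": 1},
  {"dx": 0,"dy": 0,"dz": 0,"wx": 32,"wy": 0,"wz": 0,"gripper": 1},
  {"dx": 0,"dy": 0,"dz": 0,"wx": 39,"wy": 0,"wz": 0,"gripper": 1},
  {"dx": 0,"dy": 0,"dz": 0,"wx": 43,"wy": 0,"wz": 0,"gripper": 1},
  {"dx": 0,"dy": 0,"dz": 0,"wx": 45,"wy": 0,"wz": 0,"gripper": 1},
])

```text
clock: 10.6
position: [579.5, 238.7, 89.0]
ee_rot: [-0.226, 0.669, 0.228, 0.67]
contact_force: [-2.1, -0.4, -2.8]
gripper_width: 56.1
```

Run:
```python
from h import *
st=now()
im,c,_=grab("side"); save(im[60:240,160:340],"s9.png",3)
```

```text
t=10.6 pos [579.5 238.7  89. ] yaw 127.5 tilt [ 0.     0.004 -1.   ] w=56.1 j [ 0.65  0.47 -0.13 -0.   -0.97 -1.56] F [-2.1 -0.4 -2.8] M [0.09 0.7  0.1 ]
```

View pics/s9.png

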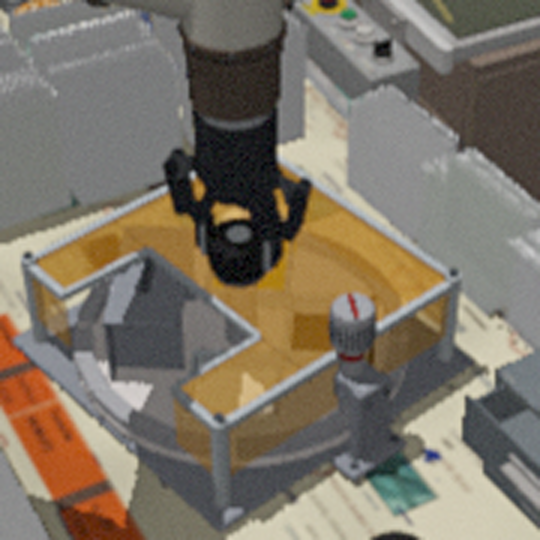

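Request:
arm_command([
  {"dx": 0,"dy": 0,"dz": 0,"wx": 4,"wy": 0,"wz": 0,"gripper": 1},
  {"dx": 0,"dy": 0,"dz": 0,"wx": 11,"wy": 0,"wz": 0,"gripper": 1},
  {"dx": 0,"dy": 0,"dz": 0,"wx": 18,"wy": 0,"wz": 0,"gripper": 1},
  {"dx": 0,"dy": 0,"dz": 0,"wx": 25,"wy": 0,"wz": 0,"gripper": 1},
  {"dx": 0,"dy": 0,"dz": 0,"wx": 32,"wy": 0,"wz": 0,"gripper": 1},
  {"dx": 0,"dy": 0,"dz": 0,"wx": 39,"wy": 0,"wz": 0,"gripper": 1},
  {"dx": 0,"dy": 0,"dz": 0,"wx": 43,"wy": 0,"wz": 0,"gripper": 1},
  {"dx": 0,"dy": 0,"dz": 0,"wx": 44.9,"wy": 0,"wz": 0,"gripper": 1},
])

```text
clock: 11.45
position: [579.5, 238.9, 89.0]
ee_rot: [0.048, 0.705, -0.045, 0.706]
contact_force: [-1.8, 1.1, -2.9]
gripper_width: 56.7
```

Request:
arm_command([
  {"dx": 0,"dy": 0,"dz": 0,"wx": 0,"wy": 0,"wz": 0,"gripper": 1},
  {"dx": 0,"dy": 0,"dz": 0,"wx": 0,"wy": 0,"wz": 0,"gripper": -1},
  {"dx": 0,"dy": 0,"dz": 0,"wx": 0,"wy": 0,"wz": 0,"gripper": -1},
  {"dx": 0,"dy": 0,"dz": 0,"wx": 0,"wy": 0,"wz": 0,"gripper": -1},
  {"dx": 0,"dy": 0,"dz": 0,"wx": 0,"wy": 0,"wz": 0,"gripper": -1},
  {"dx": -0.03,"dy": 0,"dz": 0,"wx": 0,"wy": 0,"wz": 0,"gripper": -1},
  {"dx": -0.08,"dy": 0,"dz": 0,"wx": 0,"wy": 0,"wz": 0,"gripper": -1},
  {"dx": -0.14,"dy": 0,"dz": 0,"wx": 0,"wy": 0,"wz": 0,"gripper": -1},
])

```text
clock: 12.25
position: [579.2, 238.1, 220.2]
ee_rot: [0.048, 0.706, -0.045, 0.706]
contact_force: [1.9, 0.9, 1.2]
gripper_width: 85.1
```

Run:
```python
from h import *
st=now()
im,c,_=grab("wrist"); save(im,"w6.png",1.4)
plan(*S(0,-155),230,135)
pts=[[*S(-86,0),30]]+[[*S(-86+a,b),30] for a,b in((-39,-39),(-39,39),(39,39),(39,-39))]
print(proj(c,pts)*1.4)
```

```text
t=12.2 pos [579.2 238.1 220.2] yaw 82.5 tilt [ 0.     0.003 -1.   ] w=85.1 j [ 0.65  0.37  0.05 -0.   -1.25 -2.35] F [1.9 0.9 1.2] M [ 0.08 -0.16 -0.  ]
t=12.3 d [ 0.0006 -0.1494  0.0423] w [-52.44   1.22  -0.25] from [584.3 239.8 231.8] w=85.2 j [ 0.65  0.36  0.07  0.   -1.25 -2.35] F [ 1.8 -0.3  8.1] M [ 0.05 -0.36 -0.  ]
[[324.19464011 118.51187921]
 [258.23021337  82.91849126]
 [357.39592242  48.73521932]
 [387.56163871 152.70373498]
 [293.4107535  183.20807878]]
```

View pics/w6.png

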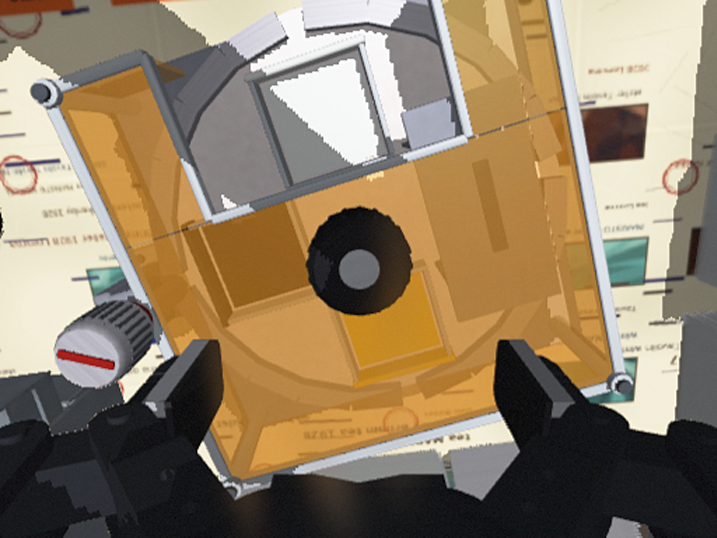

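Request:
arm_command([
  {"dx": -0.01,"dy": -0.049,"dz": 0.014,"wx": -8,"wy": 0,"wz": 0,"gripper": -1},
  {"dx": -0.01,"dy": -0.09,"dz": 0.028,"wx": -16,"wy": 0,"wz": 0,"gripper": -1},
  {"dx": -0.01,"dy": -0.13,"dz": 0.038,"wx": -24,"wy": 0,"wz": 0,"gripper": -1},
  {"dx": 0,"dy": -0.149,"dz": 0.042,"wx": -32,"wy": 0,"wz": 0,"gripper": -1},
  {"dx": 0,"dy": -0.149,"dz": 0.042,"wx": -40,"wy": 0,"wz": 0,"gripper": -1},
  {"dx": 0,"dy": -0.149,"dz": 0.042,"wx": -48,"wy": 0,"wz": 0,"gripper": -1},
  {"dx": 0,"dy": -0.149,"dz": 0.042,"wx": -56,"wy": 0,"wz": 0,"gripper": -1},
  {"dx": 0,"dy": -0.149,"dz": 0.042,"wx": -57,"wy": 0,"wz": 0,"gripper": -1},
])

```text
clock: 13.1
position: [606.9, 86.5, 230.7]
ee_rot: [-0.296, 0.634, 0.297, 0.65]
contact_force: [-0.3, 0.7, -0.1]
gripper_width: 85.0
```

Run:
```python
from h import *
st=now()
plan(*S(0,-155),101,140)
```

```text
t=13.1 pos [606.9  86.5 230.7] yaw 139.6 tilt [ 0.019  0.011 -1.   ] w=85.0 j [ 0.4   0.33  0.02 -0.   -1.24 -1.11] F [-0.3  0.7 -0.1] M [-0.04  0.    0.03]
t=13.1 d [ 0.1297  0.0007 -0.0029] w [-0.41  1.18  0.43] from [606.9  86.5 230.7] w=85.0 j [ 0.4   0.33  0.02 -0.   -1.24 -1.11] F [-0.3  0.7 -0.1] M [-0.04  0.    0.03]
```

Request:
arm_command([
  {"dx": 0.045,"dy": 0.001,"dz": -0.002,"wx": 0,"wy": 1.2,"wz": 0.4,"gripper": -1},
  {"dx": 0.085,"dy": 0.001,"dz": -0.003,"wx": 0,"wy": 1.2,"wz": 0.4,"gripper": -1},
  {"dx": 0.115,"dy": 0.001,"dz": -0.003,"wx": 0,"wy": 1.2,"wz": 0.4,"gripper": -1},
  {"dx": 0.13,"dy": 0.001,"dz": -0.003,"wx": 0,"wy": 1.2,"wz": 0.4,"gripper": -1},
  {"dx": 0.13,"dy": 0.001,"dz": -0.003,"wx": 0,"wy": 1.2,"wz": 0.4,"gripper": -1},
  {"dx": 0.13,"dy": 0.001,"dz": -0.003,"wx": 0,"wy": 1.2,"wz": 0.4,"gripper": 1},
  {"dx": 0.13,"dy": 0.001,"dz": -0.003,"wx": 0,"wy": 1.2,"wz": 0.4,"gripper": 1},
  {"dx": 0.13,"dy": 0.001,"dz": -0.003,"wx": 0,"wy": 1.2,"wz": 0.4,"gripper": 1},
])

```text
clock: 13.9
position: [607.5, 86.5, 102.3]
ee_rot: [-0.297, 0.641, 0.296, 0.643]
contact_force: [-0.1, -0.2, -0.2]
gripper_width: 44.1
```

Request:
arm_command([
  {"dx": 0,"dy": 0,"dz": 0,"wx": 0,"wy": 0,"wz": 0,"gripper": 1},
  {"dx": 0,"dy": 0,"dz": 0,"wx": 0,"wy": 0,"wz": 0,"gripper": 1},
  {"dx": 0,"dy": 0,"dz": 0,"wx": 0,"wy": 0,"wz": 0,"gripper": 1},
  {"dx": 0,"dy": 0,"dz": 0,"wx": 0,"wy": 0,"wz": 0,"gripper": 1},
  {"dx": 0,"dy": 0,"dz": 0,"wx": 6,"wy": 0,"wz": 0,"gripper": 1},
  {"dx": 0,"dy": 0,"dz": 0,"wx": 14,"wy": 0,"wz": 0,"gripper": 1},
  {"dx": 0,"dy": 0,"dz": 0,"wx": 22,"wy": 0,"wz": 0,"gripper": 1},
  {"dx": 0,"dy": 0,"dz": 0,"wx": 30,"wy": 0,"wz": 0,"gripper": 1},
])

```text
clock: 14.7
position: [607.6, 86.3, 102.6]
ee_rot: [-0.119, 0.696, 0.118, 0.698]
contact_force: [-1.0, -1.0, 0.5]
gripper_width: 38.6
```

Run:
```python
from h import *
st=now()
im,c,_=grab("side"); save(im[100:200,225:325],"s10.png",5)
```

```text
t=14.7 pos [607.6  86.3 102.6] yaw 109.3 tilt [ 0.003 -0.    -1.   ] w=38.6 j [ 0.41  0.44 -0.15  0.   -0.98 -1.64] F [-1.  -1.   0.5] M [-0.18  0.3   0.1 ]
```

View pics/s10.png

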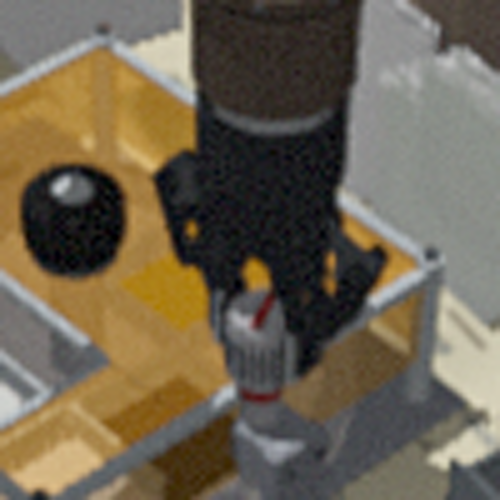

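Request:
arm_command([
  {"dx": 0,"dy": 0,"dz": 0,"wx": 6,"wy": 0,"wz": 0,"gripper": 1},
  {"dx": 0,"dy": 0,"dz": 0,"wx": 12,"wy": 0,"wz": 0,"gripper": 1},
  {"dx": 0,"dy": 0,"dz": 0,"wx": 18,"wy": 0,"wz": 0,"gripper": 1},
  {"dx": 0,"dy": 0,"dz": 0,"wx": 23,"wy": 0,"wz": 0,"gripper": 1},
  {"dx": 0,"dy": 0,"dz": 0,"wx": 26,"wy": 0,"wz": 0,"gripper": 1},
  {"dx": 0,"dy": 0,"dz": 0,"wx": 28,"wy": 0,"wz": 0,"gripper": 1},
  {"dx": 0,"dy": 0,"dz": 0,"wx": 29,"wy": 0,"wz": 0,"gripper": 1},
  {"dx": 0,"dy": 0,"dz": 0,"wx": 29,"wy": 0,"wz": 0,"gripper": 1},
])

```text
clock: 15.55
position: [607.1, 85.9, 101.0]
ee_rot: [0.06, 0.704, -0.061, 0.705]
contact_force: [2.5, -0.9, -9.5]
gripper_width: 38.4
```

Run:
```python
from h import *
st=now()
```

```text
t=15.6 pos [607.1  85.9 101. ] yaw 80.2 tilt [ 0.001 -0.001 -1.   ] w=38.4 j [ 0.41  0.44 -0.15  0.   -0.98 -2.15] F [ 2.5 -0.9 -9.5] M [-0.4  -0.59  0.83]
```

Request:
arm_command([
  {"dx": 0.004,"dy": 0,"dz": 0,"wx": 0,"wy": 0,"wz": 0,"gripper": 1},
  {"dx": 0.008,"dy": 0,"dz": 0,"wx": 0,"wy": 0,"wz": 0,"gripper": 1},
  {"dx": 0.01,"dy": 0,"dz": 0,"wx": 0,"wy": 0,"wz": 0,"gripper": 1},
  {"dx": 0.01,"dy": 0,"dz": 0,"wx": 0,"wy": 0,"wz": 0,"gripper": -1},
  {"dx": 0.01,"dy": 0,"dz": 0,"wx": 0,"wy": 0,"wz": 0,"gripper": -1},
  {"dx": 0.01,"dy": 0,"dz": 0,"wx": 0,"wy": 0,"wz": 0,"gripper": -1},
  {"dx": 0.01,"dy": 0,"dz": 0,"wx": 0,"wy": 0,"wz": 0,"gripper": -1},
  {"dx": 0.01,"dy": 0,"dz": 0,"wx": 0,"wy": 0,"wz": 0,"gripper": -1},
])

```text
clock: 16.35
position: [607.3, 86.0, 91.6]
ee_rot: [0.06, 0.704, -0.06, 0.705]
contact_force: [-0.2, -0.0, -0.9]
gripper_width: 85.3
```

Run:
```python
from h import *
st=now()
im,c,_=grab("side"); save(im[100:200,225:325],"s11.png",5); save(im,"s11f.png",1.5)
plan(*S(0,-155),240,100)
```

```text
t=16.4 pos [607.3  86.   91.6] yaw 80.2 tilt [ 0.002 -0.001 -1.   ] w=85.3 j [ 0.41  0.45 -0.16  0.   -0.96 -2.15] F [-0.2 -0.  -0.9] M [ 0.    0.02 -0.03]
t=16.4 d [-0.1486  0.     -0.    ] w [-19.77   0.1    0.06] from [607.2  85.9  91.4] w=85.3 j [ 0.41  0.45 -0.16  0.   -0.96 -2.15] F [-0.6  0.4 -0.2] M [-0.05 -0.03 -0.02]
```

View pics/s11.png

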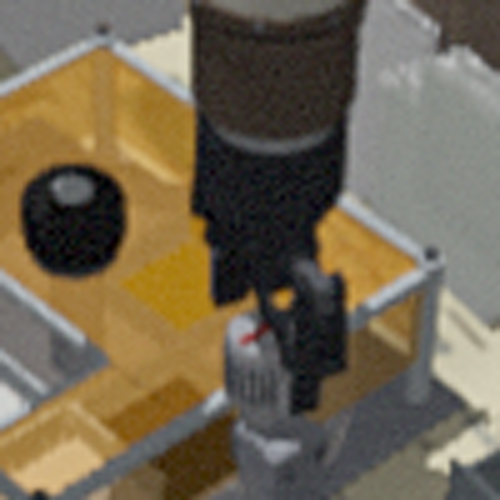

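View pics/s11f.png

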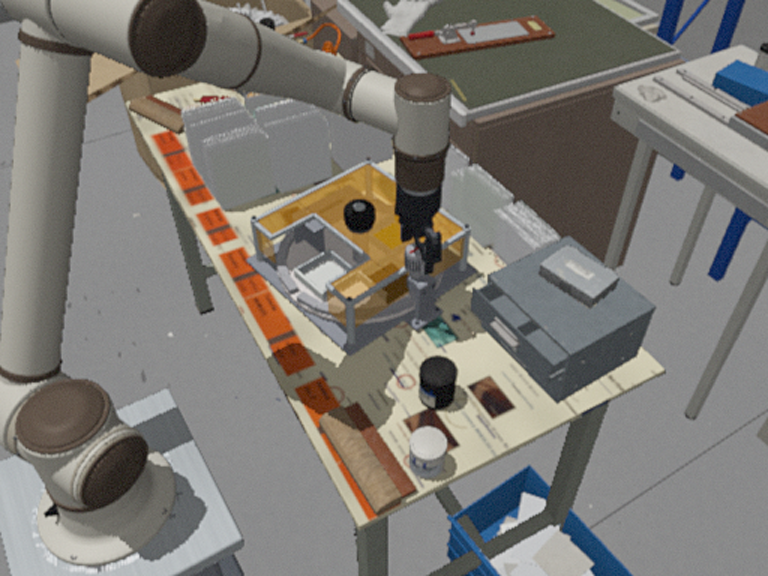

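Request:
arm_command([
  {"dx": -0.05,"dy": 0,"dz": 0,"wx": -5,"wy": 0,"wz": 0,"gripper": -1},
  {"dx": -0.1,"dy": 0,"dz": 0,"wx": -10,"wy": 0,"wz": 0,"gripper": -1},
  {"dx": -0.13,"dy": 0,"dz": 0,"wx": -19.8,"wy": 0,"wz": 0,"gripper": -1},
  {"dx": -0.13,"dy": 0,"dz": 0,"wx": -19.8,"wy": 0,"wz": 0,"gripper": -1},
  {"dx": -0.13,"dy": 0,"dz": 0,"wx": -19.8,"wy": 0,"wz": 0,"gripper": -1},
  {"dx": -0.13,"dy": 0,"dz": 0,"wx": -19.8,"wy": 0,"wz": 0,"gripper": -1},
  {"dx": -0.13,"dy": 0,"dz": 0,"wx": -19.8,"wy": 0,"wz": 0,"gripper": -1},
  {"dx": -0.13,"dy": 0,"dz": 0,"wx": -19.8,"wy": 0,"wz": 0,"gripper": -1},
])

```text
clock: 17.2
position: [606.5, 85.9, 220.1]
ee_rot: [-0.062, 0.705, 0.061, 0.704]
contact_force: [-0.3, 0.2, 0.1]
gripper_width: 85.0
```

Run:
```python
from h import *
st=now()
plan(450,-200,200,100)
```

```text
t=17.2 pos [606.5  85.9 220.1] yaw 100.0 tilt [-0.001 -0.002 -1.   ] w=85.0 j [ 0.41  0.35  0.02  0.   -1.24 -1.8 ] F [-0.3  0.2  0.1] M [-0.01 -0.01 -0.01]
t=17.2 d [ 0.0208 -0.2543 -0.2038] w [ 0.01 -0.05  0.1 ] from [606.5  85.9 220.1] w=85.0 j [ 0.41  0.35  0.02  0.   -1.24 -1.8 ] F [-0.3  0.2  0.1] M [-0.01 -0.01 -0.01]
```

Request:
arm_command([
  {"dx": 0,"dy": -0.035,"dz": -0.028,"wx": 0,"wy": 0,"wz": 0,"gripper": -1},
  {"dx": 0,"dy": -0.073,"dz": -0.058,"wx": 0,"wy": 0,"wz": 0,"gripper": -1},
  {"dx": 0,"dy": -0.11,"dz": -0.088,"wx": 0,"wy": 0,"wz": 0,"gripper": -1},
  {"dx": 0.01,"dy": -0.148,"dz": -0.118,"wx": 0,"wy": 0,"wz": 0,"gripper": -1},
  {"dx": 0.02,"dy": -0.186,"dz": -0.148,"wx": 0,"wy": 0,"wz": 0,"gripper": -1},
  {"dx": 0.02,"dy": -0.222,"dz": -0.178,"wx": 0,"wy": 0,"wz": 0,"gripper": -1},
  {"dx": 0.02,"dy": -0.245,"dz": -0.196,"wx": 0,"wy": 0,"wz": 0,"gripper": -1},
  {"dx": 0.02,"dy": -0.254,"dz": -0.204,"wx": 0,"wy": 0,"wz": 0,"gripper": -1},
])

```text
clock: 18.0
position: [448.1, -201.6, 200.4]
ee_rot: [-0.061, 0.705, 0.06, 0.704]
contact_force: [0.0, -1.2, -0.6]
gripper_width: 85.6
```

Run:
```python
from h import *
st=now()
im,c,st=grab("wrist"); save(im,"w7.png",1.5); print(proj(c,[[445,-200,62],[533.6,-98.6,72]])*1.5)
for q in("jar_white","jar_black","squeegee"):
    r=models.cut_out("wrist",q); print(q,[(round(k["conf"],2),(T(k["extent"])*1.5).astype(int)) for k in r[:2]])
```

```text
t=18.0 pos [ 448.1 -201.6  200.4] yaw 99.8 tilt [-0.002 -0.002 -1.   ] w=85.6 j [-0.09  0.15 -0.3   0.   -1.12 -1.31] F [ 0.  -1.2 -0.6] M [-0.01 -0.05 -0.  ]
[[387.18511005 249.88422392]
 [509.17321277 400.81381198]]
jar_white [(0.95, array([342, 200, 434, 291]))]
jar_black []
squeegee [(0.91, array([354,  65, 631, 221]))]
```

View pics/w7.png

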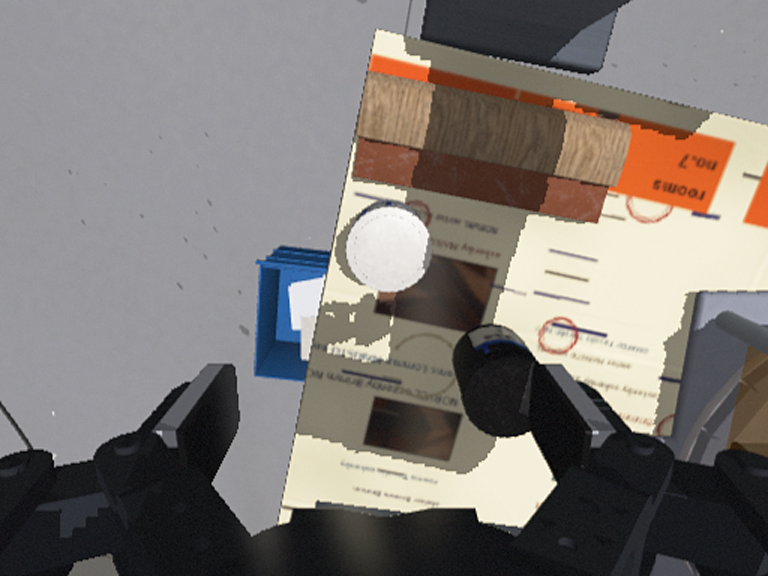

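Run:
```python
from h import *
st=now(); plan(444.5,-199.8,-13,100)
```

```text
t=18.2 pos [ 450.2 -199.4  200.6] yaw 100.0 tilt [-0.001 -0.002 -1.   ] w=85.6 j [-0.08  0.15 -0.3   0.   -1.12 -1.31] F [ 0.4 -0.1 -1.1] M [-0.01 -0.02  0.04]
t=18.2 d [ 0.2136  0.0009 -0.0055] w [ 0.01 -0.05  0.1 ] from [ 450.2 -199.4  200.6] w=85.6 j [-0.08  0.15 -0.3   0.   -1.12 -1.31] F [ 0.4 -0.1 -1.1] M [-0.01 -0.02  0.04]
```

Request:
arm_command([
  {"dx": 0.045,"dy": 0.001,"dz": -0.003,"wx": 0,"wy": 0,"wz": 0,"gripper": -1},
  {"dx": 0.09,"dy": 0.001,"dz": -0.005,"wx": 0,"wy": 0,"wz": 0,"gripper": -1},
  {"dx": 0.135,"dy": 0.001,"dz": -0.005,"wx": 0,"wy": 0,"wz": 0,"gripper": -1},
  {"dx": 0.17,"dy": 0.001,"dz": -0.005,"wx": 0,"wy": 0,"wz": 0,"gripper": -1},
  {"dx": 0.195,"dy": 0.001,"dz": -0.005,"wx": 0,"wy": 0,"wz": 0,"gripper": -1},
  {"dx": 0.213,"dy": 0.001,"dz": -0.005,"wx": 0,"wy": 0,"wz": 0,"gripper": -1},
  {"dx": 0.213,"dy": 0.001,"dz": -0.005,"wx": 0,"wy": 0,"wz": 0,"gripper": -1},
  {"dx": 0.213,"dy": 0.001,"dz": -0.005,"wx": 0,"wy": 0,"wz": 0,"gripper": -1},
])

```text
clock: 19.0
position: [446.0, -198.9, -12.3]
ee_rot: [-0.063, 0.705, 0.062, 0.704]
contact_force: [-0.1, -1.0, 0.0]
gripper_width: 85.6
```

Run:
```python
from h import *
st=now(); plan(444.5,-199.8,-13,100)
im,c,_=grab("side"); save(im[200:340,190:350],"s12.png",4)
im,c,_=grab("wrist"); save(im,"w8.png",1.2)
```

```text
t=19.0 pos [ 446.  -198.9  -12.3] yaw 100.1 tilt [-0.001 -0.002 -1.   ] w=85.6 j [-0.08  0.42 -0.57  0.   -0.58 -1.31] F [-0.1 -1.   0. ] M [-0.   -0.04  0.04]
t=19.0 d [ 0.0007 -0.0006 -0.0016] w [ 0.12 -0.06  0.11] from [ 446.  -198.9  -12.3] w=85.6 j [-0.08  0.42 -0.57  0.   -0.58 -1.31] F [-0.1 -1.   0. ] M [-0.   -0.04  0.04]
```

View pics/s12.png

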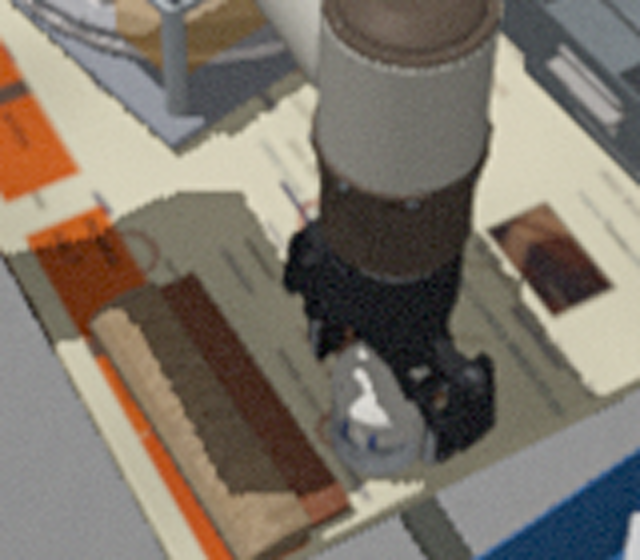

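View pics/w8.png

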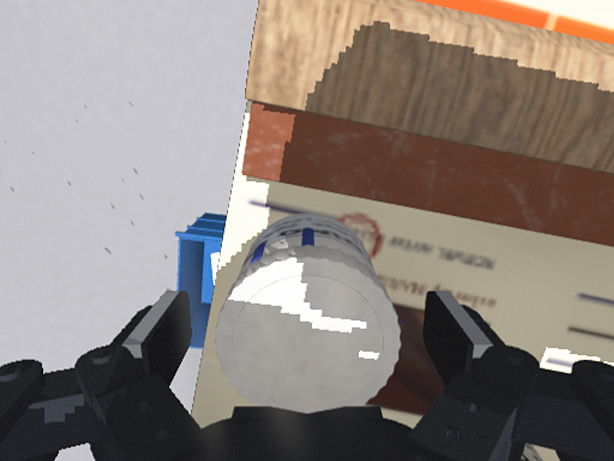

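Request:
arm_command([
  {"dx": 0,"dy": 0,"dz": -0.001,"wx": 0,"wy": 0,"wz": 0,"gripper": 1},
  {"dx": 0,"dy": 0,"dz": -0.001,"wx": 0,"wy": 0,"wz": 0,"gripper": 1},
  {"dx": 0,"dy": 0,"dz": -0.001,"wx": 0,"wy": 0,"wz": 0,"gripper": 1},
  {"dx": 0,"dy": 0,"dz": -0.001,"wx": 0,"wy": 0,"wz": 0,"gripper": 1},
  {"dx": 0,"dy": 0,"dz": -0.001,"wx": 0,"wy": 0,"wz": 0,"gripper": 1},
  {"dx": 0,"dy": 0,"dz": -0.001,"wx": 0,"wy": 0,"wz": 0,"gripper": 1},
  {"dx": -0.01,"dy": 0,"dz": -0.001,"wx": 0,"wy": 0,"wz": 0,"gripper": 1},
  {"dx": -0.03,"dy": 0,"dz": -0.001,"wx": 0,"wy": 0,"wz": 0,"gripper": 1},
])

```text
clock: 19.9
position: [443.8, -199.2, 18.3]
ee_rot: [-0.062, 0.705, 0.061, 0.704]
contact_force: [0.4, -0.3, -2.2]
gripper_width: 55.0
```

Run:
```python
from h import *
st=now(); im,c,_=grab("side"); save(im[200:340,190:350],"s13.png",4)
plan(445,-200,160,100)
```

```text
t=19.9 pos [ 443.8 -199.2   18.3] yaw 100.0 tilt [-0.002 -0.002 -1.   ] w=55.0 j [-0.09  0.37 -0.55  0.   -0.65 -1.31] F [ 0.4 -0.3 -2.2] M [ 0.02 -0.03  0.02]
t=19.9 d [-0.1379 -0.0004 -0.0012] w [0.12 0.31 0.25] from [ 446.9 -199.9   22.1] w=55.0 j [-0.09  0.36 -0.55  0.   -0.66 -1.31] F [0.2 0.2 0.3] M [-0.09 -0.18  0.  ]
```

View pics/s13.png

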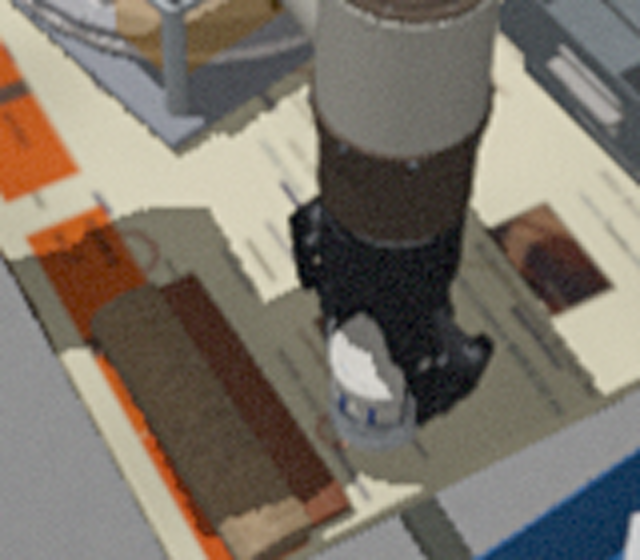

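Request:
arm_command([
  {"dx": -0.03,"dy": 0,"dz": 0,"wx": 0,"wy": 0,"wz": 0,"gripper": 1},
  {"dx": -0.05,"dy": 0,"dz": 0,"wx": 0,"wy": 0,"wz": 0,"gripper": 1},
  {"dx": -0.05,"dy": 0.025,"dz": -0.008,"wx": 0,"wy": 0,"wz": 0,"gripper": 1},
  {"dx": -0.05,"dy": 0.065,"dz": -0.024,"wx": 0,"wy": 0,"wz": 0,"gripper": 1},
  {"dx": -0.05,"dy": 0.11,"dz": -0.05,"wx": 0,"wy": 0,"wz": 0,"gripper": 1},
  {"dx": -0.05,"dy": 0.155,"dz": -0.07,"wx": 0,"wy": 0,"wz": 0,"gripper": 1},
  {"dx": -0.05,"dy": 0.195,"dz": -0.085,"wx": 0,"wy": 0,"wz": 0,"gripper": 1},
  {"dx": -0.05,"dy": 0.22,"dz": -0.095,"wx": 0,"wy": 0,"wz": 0,"gripper": 1},
])

```text
clock: 20.75
position: [312.5, 1.2, 70.8]
ee_rot: [-0.064, 0.702, 0.062, 0.707]
contact_force: [1.3, 0.7, -1.7]
gripper_width: 54.9
```

Run:
```python
from h import *
st=now(); print(S(-190,0)); plan(*S(-190,0),75,100)
```

```text
t=20.8 pos [312.5   1.2  70.8] yaw 100.2 tilt [ 0.007 -0.003 -1.   ] w=54.9 j [ 0.55 -0.02 -0.88  0.01 -0.7  -1.95] F [ 1.3  0.7 -1.7] M [ 0.07 -0.   -0.01]
[392.88652693 205.80684624]
t=20.8 d [-0.0042  0.1872  0.1153] w [0.18 0.34 0.21] from [312.5   1.2  70.8] w=54.9 j [ 0.55 -0.02 -0.88  0.01 -0.7  -1.95] F [ 1.3  0.7 -1.7] M [ 0.07 -0.   -0.01]
```

Request:
arm_command([
  {"dx": -0.004,"dy": 0.025,"dz": 0.03,"wx": 0,"wy": 0,"wz": 0,"gripper": 1},
  {"dx": -0.004,"dy": 0.06,"dz": 0.055,"wx": 0,"wy": 0,"wz": 0,"gripper": 1},
  {"dx": -0.004,"dy": 0.1,"dz": 0.075,"wx": 0,"wy": 0,"wz": 0,"gripper": 1},
  {"dx": -0.004,"dy": 0.14,"dz": 0.095,"wx": 0,"wy": 0,"wz": 0,"gripper": 1},
  {"dx": -0.004,"dy": 0.17,"dz": 0.108,"wx": 0,"wy": 0,"wz": 0,"gripper": 1},
  {"dx": -0.004,"dy": 0.187,"dz": 0.115,"wx": 0,"wy": 0,"wz": 0,"gripper": 1},
  {"dx": -0.004,"dy": 0.187,"dz": 0.115,"wx": 0,"wy": 0,"wz": 0,"gripper": 1},
  {"dx": -0.004,"dy": 0.187,"dz": 0.115,"wx": 0,"wy": 0,"wz": 0,"gripper": 1},
])

```text
clock: 21.55
position: [391.7, 204.5, 74.4]
ee_rot: [-0.064, 0.703, 0.061, 0.706]
contact_force: [0.2, 0.4, -1.2]
gripper_width: 55.1
```

Run:
```python
from h import *
st=now(); plan(*S(-87,0),75,100)
im,c,_=grab("wrist"); save(im,"w9.png",1.4)
im,c,_=grab("side"); save(im[100:300,130:330],"s14.png",3)
pts=[[*S(-86,0),30]]+[[*S(-86+a,b),30] for a,b in((-39,-39),(-39,39),(39,39),(39,-39))]
print((proj(c,pts)-[130,100])*3)
```

```text
t=21.6 pos [391.7 204.5  74.4] yaw 100.2 tilt [ 0.005 -0.004 -1.   ] w=55.1 j [ 0.86  0.21 -0.6   0.01 -0.76 -2.26] F [ 0.2  0.4 -1.2] M [-0.06  0.07 -0.02]
t=21.6 d [-1.000e-04  8.000e-04  1.044e-01] w [0.15 0.24 0.26] from [391.7 204.5  74.4] w=55.1 j [ 0.86  0.21 -0.6   0.01 -0.76 -2.26] F [ 0.2  0.4 -1.2] M [-0.06  0.07 -0.02]
[[263.34306494 255.27261751]
 [256.34878053 296.58510278]
 [206.4057854  252.80933261]
 [269.95659743 216.20908399]
 [320.436845   257.74267312]]
```

View pics/w9.png

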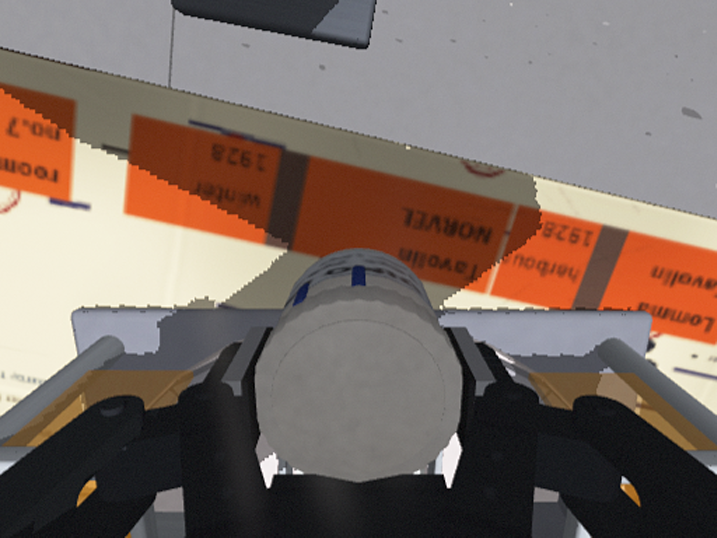

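View pics/s14.png

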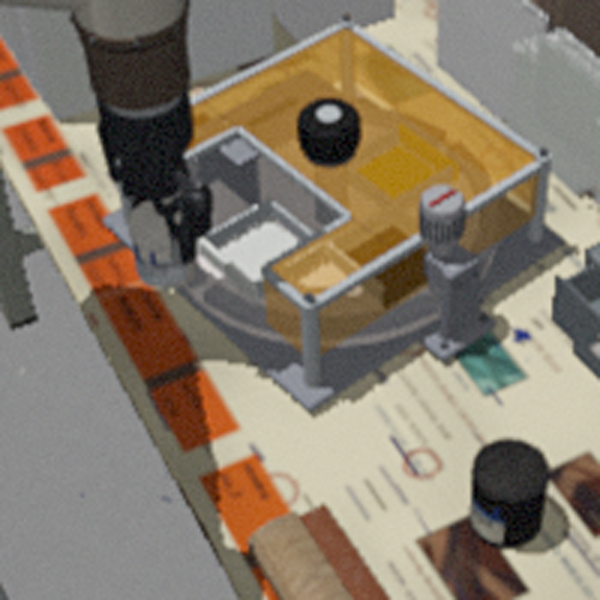

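Request:
arm_command([
  {"dx": 0,"dy": 0.001,"dz": 0.03,"wx": 0,"wy": 0,"wz": 0,"gripper": 1},
  {"dx": 0,"dy": 0.001,"dz": 0.06,"wx": 0,"wy": 0,"wz": 0,"gripper": 1},
  {"dx": 0,"dy": 0.001,"dz": 0.085,"wx": 0,"wy": 0,"wz": 0,"gripper": 1},
  {"dx": 0,"dy": 0.001,"dz": 0.1,"wx": 0,"wy": 0,"wz": 0,"gripper": 1},
  {"dx": 0,"dy": 0.001,"dz": 0.104,"wx": 0,"wy": 0,"wz": 0,"gripper": 1},
  {"dx": 0,"dy": 0.001,"dz": 0.104,"wx": 0,"wy": 0,"wz": 0,"gripper": 1},
  {"dx": 0,"dy": 0.001,"dz": 0.104,"wx": 0,"wy": 0,"wz": 0,"gripper": 1},
  {"dx": 0,"dy": 0.001,"dz": 0.104,"wx": 0,"wy": 0,"wz": 0,"gripper": 1},
])

```text
clock: 22.45
position: [493.1, 222.7, 75.3]
ee_rot: [-0.064, 0.703, 0.061, 0.706]
contact_force: [0.5, -0.7, -1.8]
gripper_width: 54.8
```

Run:
```python
from h import *
st=now(); plan(*S(-87,0),18,100)
im,c,_=grab("wrist"); save(im,"w10.png",1.2)
im,c,_=grab("side"); save(im[120:240,160:280],"s15.png",5)
```

```text
t=22.4 pos [493.1 222.7  75.3] yaw 100.1 tilt [ 0.005 -0.004 -1.   ] w=54.8 j [ 0.73  0.36 -0.37  0.01 -0.84 -2.13] F [ 0.5 -0.7 -1.8] M [-0.03  0.02 -0.01]
t=22.4 d [0.0573 0.001  0.0012] w [0.11 0.24 0.25] from [493.1 222.7  75.3] w=54.8 j [ 0.73  0.36 -0.37  0.01 -0.84 -2.13] F [ 0.5 -0.7 -1.8] M [-0.03  0.02 -0.01]
```

View pics/w10.png

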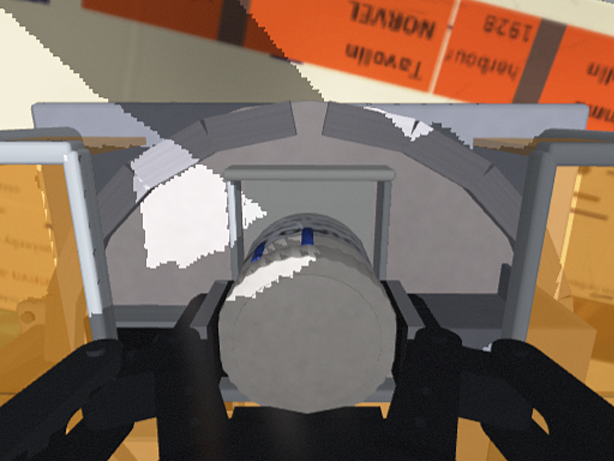

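View pics/s15.png

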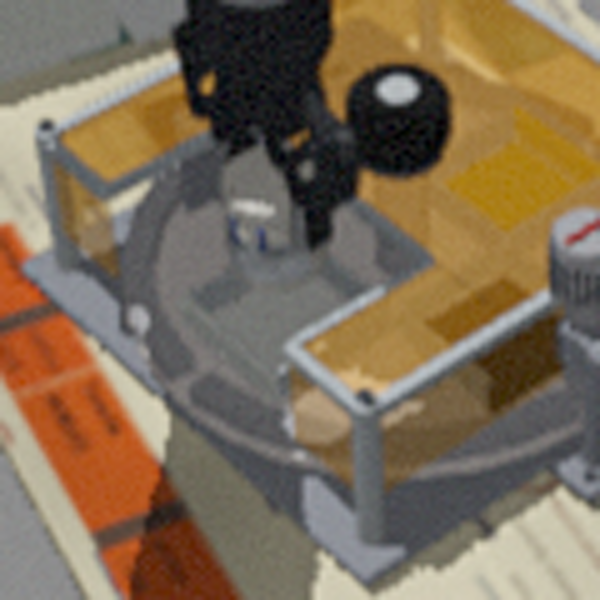

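Request:
arm_command([
  {"dx": 0.012,"dy": 0.001,"dz": 0.001,"wx": 0,"wy": 0,"wz": 0,"gripper": 1},
  {"dx": 0.026,"dy": 0.001,"dz": 0.001,"wx": 0,"wy": 0,"wz": 0,"gripper": 1},
  {"dx": 0.038,"dy": 0.001,"dz": 0.001,"wx": 0,"wy": 0,"wz": 0,"gripper": 1},
  {"dx": 0.047,"dy": 0.001,"dz": 0.001,"wx": 0,"wy": 0,"wz": 0,"gripper": 1},
  {"dx": 0.052,"dy": 0.001,"dz": 0.001,"wx": 0,"wy": 0,"wz": 0,"gripper": 1},
  {"dx": 0.055,"dy": 0.001,"dz": 0.001,"wx": 0,"wy": 0,"wz": 0,"gripper": 1},
  {"dx": 0.055,"dy": 0.001,"dz": 0.001,"wx": 0,"wy": 0,"wz": 0,"gripper": 1},
  {"dx": 0.055,"dy": 0.001,"dz": 0.001,"wx": 0,"wy": 0,"wz": 0,"gripper": 1},
])

```text
clock: 23.35
position: [494.8, 224.3, 20.6]
ee_rot: [-0.064, 0.702, 0.061, 0.706]
contact_force: [-0.5, 0.9, -1.6]
gripper_width: 54.8
```

Run:
```python
from h import *
st=now()
im,c,_=grab("side"); save(im[120:240,160:280],"s16.png",5)
```

```text
t=23.4 pos [494.8 224.3  20.6] yaw 100.1 tilt [ 0.006 -0.003 -1.   ] w=54.8 j [ 0.73  0.44 -0.42  0.01 -0.71 -2.13] F [-0.5  0.9 -1.6] M [-0.    0.02 -0.01]
```

View pics/s16.png

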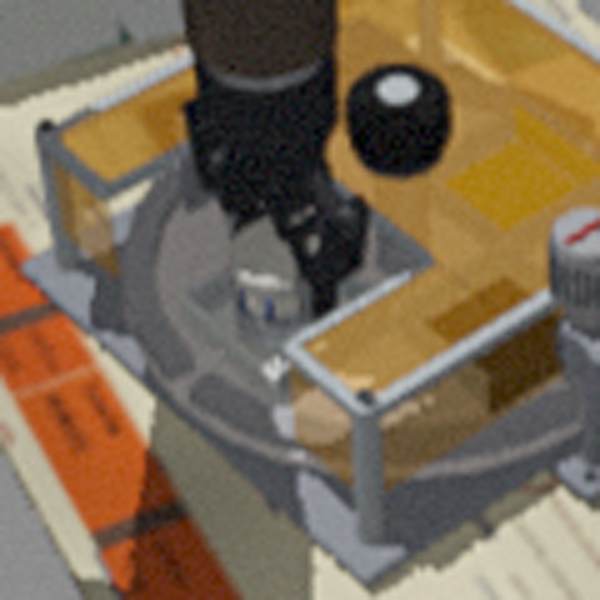

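Request:
arm_command([
  {"dx": 0.002,"dy": 0,"dz": 0,"wx": 0,"wy": 0,"wz": 0,"gripper": 1},
  {"dx": 0.003,"dy": 0,"dz": 0,"wx": 0,"wy": 0,"wz": 0,"gripper": 1},
  {"dx": 0.003,"dy": 0,"dz": 0,"wx": 0,"wy": 0,"wz": 0,"gripper": 1},
  {"dx": 0.003,"dy": 0,"dz": 0,"wx": 0,"wy": 0,"wz": 0,"gripper": -1},
  {"dx": 0.003,"dy": 0,"dz": 0,"wx": 0,"wy": 0,"wz": 0,"gripper": -1},
  {"dx": 0.003,"dy": 0,"dz": 0,"wx": 0,"wy": 0,"wz": 0,"gripper": -1},
  {"dx": 0.003,"dy": 0,"dz": 0,"wx": 0,"wy": 0,"wz": 0,"gripper": -1},
  {"dx": 0.003,"dy": 0,"dz": 0,"wx": 0,"wy": 0,"wz": 0,"gripper": -1},
])

```text
clock: 24.2
position: [494.8, 224.2, 17.4]
ee_rot: [-0.064, 0.702, 0.061, 0.706]
contact_force: [0.0, 0.0, -0.4]
gripper_width: 85.4
```

Run:
```python
from h import *
st=now()
im,c,_=grab("side"); save(im[120:240,160:280],"s17.png",5)
```

```text
t=24.2 pos [494.8 224.2  17.4] yaw 100.1 tilt [ 0.006 -0.003 -1.   ] w=85.4 j [ 0.73  0.44 -0.42  0.01 -0.71 -2.13] F [ 0.   0.  -0.4] M [0.01 0.05 0.03]
```

View pics/s17.png

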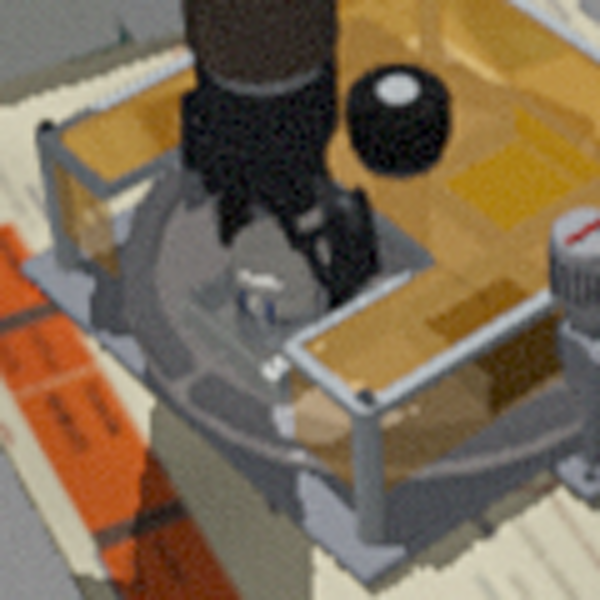

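Jar stands in the bay upright. Raise clear.

Request:
arm_command([
  {"dx": -0.03,"dy": 0,"dz": 0,"wx": 0,"wy": 0,"wz": 0,"gripper": -1},
  {"dx": -0.07,"dy": 0,"dz": 0,"wx": 0,"wy": 0,"wz": 0,"gripper": -1},
  {"dx": -0.115,"dy": 0,"dz": 0,"wx": 0,"wy": 0,"wz": 0,"gripper": -1},
  {"dx": -0.16,"dy": 0,"dz": 0,"wx": 0,"wy": 0,"wz": 0,"gripper": -1},
  {"dx": -0.2,"dy": 0,"dz": 0,"wx": 0,"wy": 0,"wz": 0,"gripper": -1},
  {"dx": -0.215,"dy": 0,"dz": 0,"wx": 0,"wy": 0,"wz": 0,"gripper": -1},
  {"dx": -0.215,"dy": 0,"dz": 0,"wx": 0,"wy": 0,"wz": 0,"gripper": -1},
  {"dx": -0.215,"dy": 0,"dz": 0,"wx": 0,"wy": 0,"wz": 0,"gripper": -1},
])

```text
clock: 25.05
position: [492.9, 224.6, 231.5]
ee_rot: [-0.064, 0.703, 0.061, 0.706]
contact_force: [-0.5, 0.6, -0.5]
gripper_width: 85.4
```

Run:
```python
from h import *
st=now()
im,c,_=grab("wrist"); save(im,"w11.png",1.2)
im,c,_=grab("side"); save(im,"s18.png",1.5)
plan(*S(0,-155),230,114)
```

```text
t=25.1 pos [492.9 224.6 231.5] yaw 100.1 tilt [ 0.004 -0.003 -1.   ] w=85.4 j [ 0.73  0.22 -0.14  0.01 -1.21 -2.13] F [-0.5  0.6 -0.5] M [0.01 0.03 0.02]
t=25.1 d [ 0.0015 -0.156   0.0883] w [-13.89   0.07   0.32] from [492.6 224.3 230.5] w=85.3 j [ 0.73  0.22 -0.14  0.01 -1.21 -2.13] F [-0.2  0.2 -1. ] M [-0.01 -0.02  0.02]
```

View pics/w11.png

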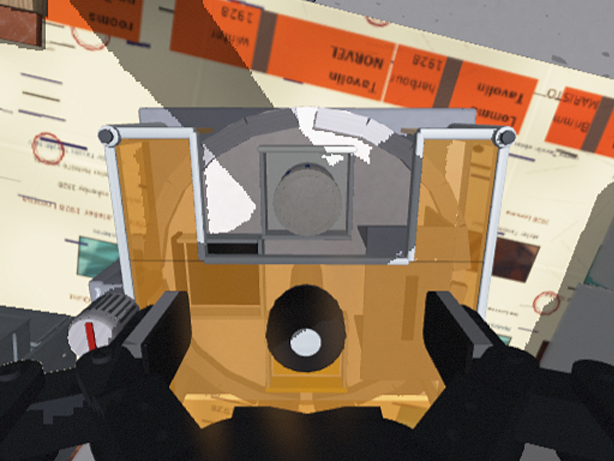

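View pics/s18.png

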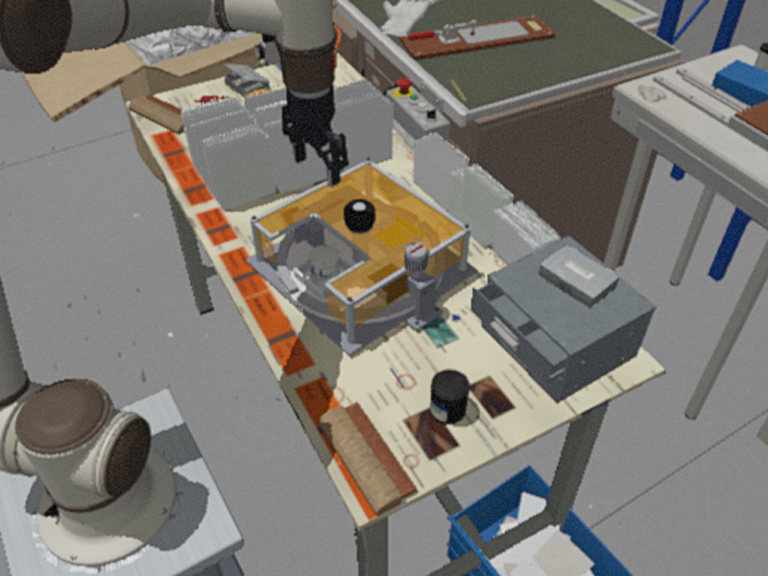

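Request:
arm_command([
  {"dx": 0,"dy": -0.04,"dz": 0.02,"wx": -5,"wy": 0,"wz": 0,"gripper": -1},
  {"dx": 0,"dy": -0.08,"dz": 0.045,"wx": -10,"wy": 0,"wz": 0,"gripper": -1},
  {"dx": 0,"dy": -0.12,"dz": 0.068,"wx": -14,"wy": 0,"wz": 0,"gripper": -1},
  {"dx": 0,"dy": -0.145,"dz": 0.082,"wx": -14,"wy": 0,"wz": 0,"gripper": -1},
  {"dx": 0,"dy": -0.156,"dz": 0.088,"wx": -14,"wy": 0,"wz": 0,"gripper": -1},
  {"dx": 0,"dy": -0.156,"dz": 0.088,"wx": -14,"wy": 0,"wz": 0,"gripper": -1},
  {"dx": 0,"dy": -0.156,"dz": 0.088,"wx": -14,"wy": 0,"wz": 0,"gripper": -1},
  {"dx": 0,"dy": -0.156,"dz": 0.088,"wx": -14,"wy": 0,"wz": 0,"gripper": -1},
])

```text
clock: 25.95
position: [605.9, 87.2, 231.3]
ee_rot: [-0.15, 0.691, 0.146, 0.692]
contact_force: [0.5, 0.3, 0.5]
gripper_width: 85.4
```

Run:
```python
from h import *
st=now()
plan(*S(0,-155),86,114)
```

```text
t=25.9 pos [605.9  87.2 231.3] yaw 114.2 tilt [ 0.002 -0.005 -1.   ] w=85.4 j [ 0.41  0.34  0.03  0.01 -1.26 -1.56] F [0.5 0.3 0.5] M [ 0.04  0.05 -0.01]
t=25.9 d [ 0.1453 -0.0006  0.0005] w [ 0.2  -0.    0.31] from [605.9  87.2 231.3] w=85.4 j [ 0.41  0.34  0.03  0.01 -1.26 -1.56] F [0.5 0.3 0.5] M [ 0.04  0.05 -0.01]
```

Request:
arm_command([
  {"dx": 0.045,"dy": 0,"dz": 0,"wx": 0,"wy": 0,"wz": 0.3,"gripper": -1},
  {"dx": 0.09,"dy": 0,"dz": 0,"wx": 0,"wy": 0,"wz": 0.3,"gripper": -1},
  {"dx": 0.125,"dy": 0,"dz": 0,"wx": 0,"wy": 0,"wz": 0.3,"gripper": -1},
  {"dx": 0.145,"dy": 0,"dz": 0,"wx": 0,"wy": 0,"wz": 0.3,"gripper": -1},
  {"dx": 0.145,"dy": 0,"dz": 0,"wx": 0,"wy": 0,"wz": 0.3,"gripper": -1},
  {"dx": 0.145,"dy": 0,"dz": 0,"wx": 0,"wy": 0,"wz": 0.3,"gripper": 1},
  {"dx": 0.145,"dy": 0,"dz": 0,"wx": 0,"wy": 0,"wz": 0.3,"gripper": 1},
  {"dx": 0.145,"dy": 0,"dz": 0,"wx": 0,"wy": 0,"wz": 0.3,"gripper": 1},
])

```text
clock: 26.75
position: [607.2, 87.1, 88.3]
ee_rot: [-0.148, 0.69, 0.149, 0.693]
contact_force: [-0.1, 0.8, 0.4]
gripper_width: 43.7
```

Request:
arm_command([
  {"dx": 0,"dy": 0,"dz": 0,"wx": 0,"wy": 0,"wz": 0,"gripper": 1},
  {"dx": 0,"dy": 0,"dz": 0,"wx": 0,"wy": 0,"wz": 0,"gripper": 1},
  {"dx": 0,"dy": 0,"dz": 0,"wx": 0,"wy": 0,"wz": 0,"gripper": 1},
  {"dx": -0.006,"dy": 0,"dz": 0,"wx": 0,"wy": 0,"wz": 0,"gripper": 1},
  {"dx": -0.012,"dy": 0,"dz": 0,"wx": 0,"wy": 0,"wz": 0,"gripper": 1},
  {"dx": -0.017,"dy": 0,"dz": 0,"wx": 0,"wy": 0,"wz": 0,"gripper": 1},
  {"dx": -0.017,"dy": 0,"dz": 0,"wx": 0,"wy": 0,"wz": 0,"gripper": 1},
  {"dx": -0.017,"dy": 0,"dz": 0,"wx": 0,"wy": 0,"wz": 0,"gripper": 1},
])

```text
clock: 27.55
position: [606.9, 86.9, 104.8]
ee_rot: [-0.148, 0.69, 0.148, 0.692]
contact_force: [1.5, -2.8, -9.4]
gripper_width: 38.5
```

Run:
```python
from h import *
st=now()
im,c,_=grab("side"); save(im[100:200,225:325],"s19.png",5)
```

```text
t=27.6 pos [606.9  86.9 104.8] yaw 114.2 tilt [ 0.003  0.001 -1.   ] w=38.5 j [ 0.41  0.44 -0.15  0.   -0.98 -1.55] F [ 1.5 -2.8 -9.4] M [-1.09 -1.1  -0.01]
```

View pics/s19.png

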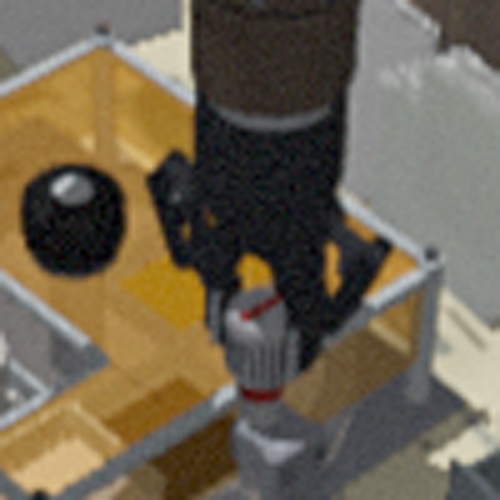

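Lifted; turn CCW 58° to park, then release.

Request:
arm_command([
  {"dx": 0,"dy": 0,"dz": 0,"wx": -8,"wy": 0,"wz": 0,"gripper": 1},
  {"dx": 0,"dy": 0,"dz": 0,"wx": -16,"wy": 0,"wz": 0,"gripper": 1},
  {"dx": 0,"dy": 0,"dz": 0,"wx": -24,"wy": 0,"wz": 0,"gripper": 1},
  {"dx": 0,"dy": 0,"dz": 0,"wx": -32,"wy": 0,"wz": 0,"gripper": 1},
  {"dx": 0,"dy": 0,"dz": 0,"wx": -40,"wy": 0,"wz": 0,"gripper": 1},
  {"dx": 0,"dy": 0,"dz": 0,"wx": -48,"wy": 0,"wz": 0,"gripper": 1},
  {"dx": 0,"dy": 0,"dz": 0,"wx": -54,"wy": 0,"wz": 0,"gripper": 1},
  {"dx": 0,"dy": 0,"dz": 0,"wx": -58,"wy": 0,"wz": 0,"gripper": 1},
])

```text
clock: 28.4
position: [606.2, 87.3, 104.0]
ee_rot: [-0.466, 0.531, 0.466, 0.533]
contact_force: [2.6, -0.8, -9.1]
gripper_width: 38.3
```

Request:
arm_command([
  {"dx": 0,"dy": 0,"dz": 0,"wx": 0,"wy": 0,"wz": 0,"gripper": -1},
  {"dx": 0,"dy": 0,"dz": 0,"wx": 0,"wy": 0,"wz": 0,"gripper": -1},
  {"dx": 0,"dy": 0,"dz": 0,"wx": 0,"wy": 0,"wz": 0,"gripper": -1},
  {"dx": 0,"dy": 0,"dz": 0,"wx": 0,"wy": 0,"wz": 0,"gripper": -1},
  {"dx": -0.02,"dy": 0,"dz": 0,"wx": 0,"wy": 0,"wz": 0,"gripper": -1},
  {"dx": -0.06,"dy": 0,"dz": 0,"wx": 0,"wy": 0,"wz": 0,"gripper": -1},
  {"dx": -0.1,"dy": 0,"dz": 0,"wx": 0,"wy": 0,"wz": 0,"gripper": -1},
  {"dx": -0.125,"dy": 0,"dz": 0,"wx": 0,"wy": 0,"wz": 0,"gripper": -1},
])

```text
clock: 29.2
position: [607.3, 87.3, 233.3]
ee_rot: [-0.467, 0.53, 0.465, 0.534]
contact_force: [0.1, 0.6, 0.7]
gripper_width: 85.7
```

Run:
```python
from h import *
st=now()
im,c,_=grab("side"); save(im[100:200,225:325],"s20.png",5)
plan(*AX,230,172.6)
```

```text
t=29.2 pos [607.3  87.3 233.3] yaw 172.4 tilt [ 0.007  0.002 -1.   ] w=85.7 j [ 0.41  0.34  0.04  0.   -1.26 -0.54] F [0.1 0.6 0.7] M [ 0.01 -0.07  0.03]
t=29.2 d [0.0076 0.0491 0.1461] w [-0.17  0.31  0.75] from [609.3  87.5 237.4] w=85.6 j [ 0.41  0.34  0.04  0.   -1.26 -0.54] F [ 1.6 -0.4  4.3] M [-0.09 -0.14  0.04]
```

View pics/s20.png

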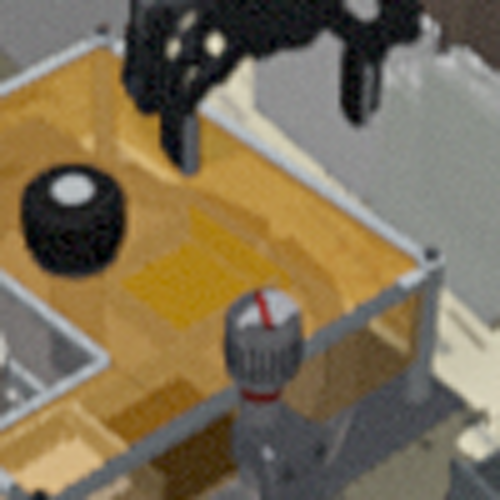

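Parked. On to the knob.

Request:
arm_command([
  {"dx": 0.008,"dy": 0.016,"dz": 0.048,"wx": 0,"wy": 0,"wz": 0,"gripper": -1},
  {"dx": 0.008,"dy": 0.032,"dz": 0.096,"wx": 0,"wy": 0,"wz": 0,"gripper": -1},
  {"dx": 0.008,"dy": 0.044,"dz": 0.13,"wx": 0,"wy": 0,"wz": 0,"gripper": -1},
  {"dx": 0.008,"dy": 0.049,"dz": 0.146,"wx": 0,"wy": 0,"wz": 0.7,"gripper": -1},
  {"dx": 0.008,"dy": 0.049,"dz": 0.146,"wx": 0,"wy": 0,"wz": 0.7,"gripper": -1},
  {"dx": 0.008,"dy": 0.049,"dz": 0.146,"wx": 0,"wy": 0,"wz": 0.7,"gripper": -1},
  {"dx": 0.008,"dy": 0.049,"dz": 0.146,"wx": 0,"wy": 0,"wz": 0.7,"gripper": -1},
  {"dx": 0.008,"dy": 0.049,"dz": 0.146,"wx": 0,"wy": 0,"wz": 0.7,"gripper": -1},
])

```text
clock: 30.05
position: [580.3, 237.5, 229.7]
ee_rot: [-0.464, 0.531, 0.466, 0.534]
contact_force: [-0.3, 0.0, 0.5]
gripper_width: 85.2
```

Run:
```python
from h import *
st=now()
plan(*AX,88,172.6)
```

```text
t=30.1 pos [580.3 237.5 229.7] yaw 172.3 tilt [ 0.002  0.005 -1.   ] w=85.2 j [ 0.64  0.37  0.07 -0.   -1.27 -0.78] F [-0.3  0.   0.5] M [-0.02  0.03  0.01]
t=30.1 d [0.1417 0.0006 0.0005] w [-0.27  0.3   0.05] from [580.3 237.5 229.7] w=85.2 j [ 0.64  0.37  0.07 -0.   -1.27 -0.78] F [-0.3  0.   0.5] M [-0.02  0.03  0.01]
```

Request:
arm_command([
  {"dx": 0.045,"dy": 0.001,"dz": 0,"wx": 0,"wy": 0.3,"wz": 0,"gripper": -1},
  {"dx": 0.09,"dy": 0.001,"dz": 0,"wx": 0,"wy": 0.3,"wz": 0,"gripper": -1},
  {"dx": 0.125,"dy": 0.001,"dz": 0,"wx": 0,"wy": 0.3,"wz": 0,"gripper": -1},
  {"dx": 0.141,"dy": 0.001,"dz": 0,"wx": 0,"wy": 0.3,"wz": 0,"gripper": -1},
  {"dx": 0.141,"dy": 0.001,"dz": 0,"wx": 0,"wy": 0.3,"wz": 0,"gripper": 1},
  {"dx": 0.141,"dy": 0.001,"dz": 0,"wx": 0,"wy": 0.3,"wz": 0,"gripper": 1},
  {"dx": 0.141,"dy": 0.001,"dz": 0,"wx": 0,"wy": 0.3,"wz": 0,"gripper": 1},
  {"dx": 0.141,"dy": 0.001,"dz": 0,"wx": 0,"wy": 0.3,"wz": 0,"gripper": 1},
])

```text
clock: 30.85
position: [579.7, 238.0, 90.2]
ee_rot: [-0.466, 0.532, 0.465, 0.533]
contact_force: [-2.3, -1.3, 2.5]
gripper_width: 56.4
```

Request:
arm_command([
  {"dx": 0,"dy": 0,"dz": 0,"wx": 0,"wy": 0,"wz": 0,"gripper": 1},
  {"dx": 0,"dy": 0,"dz": 0,"wx": 6,"wy": 0,"wz": 0,"gripper": 1},
  {"dx": 0,"dy": 0,"dz": 0,"wx": 13,"wy": 0,"wz": 0,"gripper": 1},
  {"dx": 0,"dy": 0,"dz": 0,"wx": 20,"wy": 0,"wz": 0,"gripper": 1},
  {"dx": 0,"dy": 0,"dz": 0,"wx": 27,"wy": 0,"wz": 0,"gripper": 1},
  {"dx": 0,"dy": 0,"dz": 0,"wx": 34,"wy": 0,"wz": 0,"gripper": 1},
  {"dx": 0,"dy": 0,"dz": 0,"wx": 39,"wy": 0,"wz": 0,"gripper": 1},
  {"dx": 0,"dy": 0,"dz": 0,"wx": 42,"wy": 0,"wz": 0,"gripper": 1},
])

```text
clock: 31.65
position: [579.2, 238.2, 90.2]
ee_rot: [-0.242, 0.664, 0.243, 0.665]
contact_force: [-2.2, -0.2, -1.3]
gripper_width: 56.3
```

Run:
```python
from h import *
st=now(); print(172.3-90)
im,c,_=grab("side"); save(im[60:240,160:340],"s21.png",3)
```

```text
t=31.6 pos [579.2 238.2  90.2] yaw 130.1 tilt [ 0.001  0.001 -1.   ] w=56.3 j [ 0.65  0.47 -0.13 -0.   -0.97 -1.52] F [-2.2 -0.2 -1.3] M [0.18 0.78 0.13]
82.30000000000001
```

View pics/s21.png

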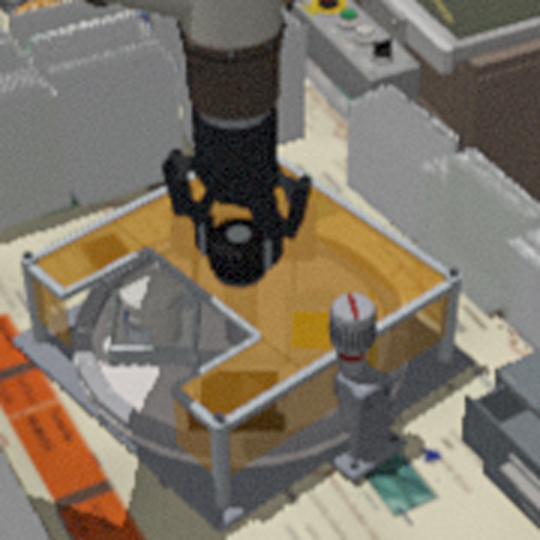

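Request:
arm_command([
  {"dx": 0,"dy": 0,"dz": 0,"wx": 5,"wy": 0,"wz": 0,"gripper": 1},
  {"dx": 0,"dy": 0,"dz": 0,"wx": 12,"wy": 0,"wz": 0,"gripper": 1},
  {"dx": 0,"dy": 0,"dz": 0,"wx": 19,"wy": 0,"wz": 0,"gripper": 1},
  {"dx": 0,"dy": 0,"dz": 0,"wx": 26,"wy": 0,"wz": 0,"gripper": 1},
  {"dx": 0,"dy": 0,"dz": 0,"wx": 33,"wy": 0,"wz": 0,"gripper": 1},
  {"dx": 0,"dy": 0,"dz": 0,"wx": 40,"wy": 0,"wz": 0,"gripper": 1},
  {"dx": 0,"dy": 0,"dz": 0,"wx": 45,"wy": 0,"wz": 0,"gripper": 1},
  {"dx": 0,"dy": 0,"dz": 0,"wx": 47.7,"wy": 0,"wz": 0,"gripper": 1},
])

```text
clock: 32.5
position: [579.0, 238.8, 90.3]
ee_rot: [0.048, 0.705, -0.047, 0.706]
contact_force: [-1.4, 1.8, -3.3]
gripper_width: 56.3
```

Request:
arm_command([
  {"dx": 0,"dy": 0,"dz": 0,"wx": 0,"wy": 0,"wz": 0,"gripper": 1},
  {"dx": 0,"dy": 0,"dz": 0,"wx": 0,"wy": 0,"wz": 0,"gripper": -1},
  {"dx": 0,"dy": 0,"dz": 0,"wx": 0,"wy": 0,"wz": 0,"gripper": -1},
  {"dx": 0,"dy": 0,"dz": 0,"wx": 0,"wy": 0,"wz": 0,"gripper": -1},
  {"dx": 0,"dy": 0,"dz": 0,"wx": 0,"wy": 0,"wz": 0,"gripper": -1},
  {"dx": -0.03,"dy": 0,"dz": 0,"wx": 0,"wy": 0,"wz": 0,"gripper": -1},
  {"dx": -0.08,"dy": 0,"dz": 0,"wx": 0,"wy": 0,"wz": 0,"gripper": -1},
  {"dx": -0.13,"dy": 0,"dz": 0,"wx": 0,"wy": 0,"wz": 0,"gripper": -1},
])

```text
clock: 33.3
position: [578.6, 238.3, 221.5]
ee_rot: [0.048, 0.705, -0.047, 0.706]
contact_force: [2.1, 1.3, 0.7]
gripper_width: 85.3
```

Run:
```python
from h import *
st=now()
im,c,_=grab("wrist"); save(im,"w12.png",1.3)
plan(*S(0,-155),230,140)
```

```text
t=33.3 pos [578.6 238.3 221.5] yaw 82.3 tilt [ 0.     0.001 -1.   ] w=85.3 j [ 0.65  0.37  0.05 -0.   -1.25 -2.35] F [2.1 1.3 0.7] M [ 0.11 -0.1  -0.06]
t=33.4 d [ 0.0022 -0.1495  0.0433] w [-57.59   1.21  -0.06] from [583.7 240.  233. ] w=85.5 j [ 0.65  0.36  0.07  0.   -1.26 -2.35] F [2.8 0.4 8.7] M [ 0.07 -0.38 -0.01]
```

View pics/w12.png

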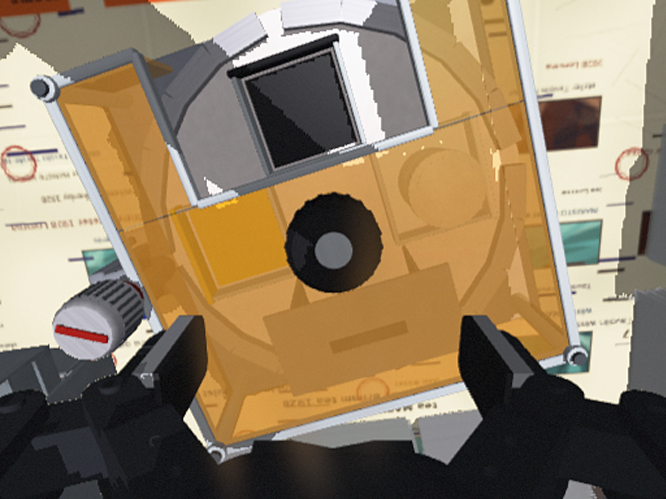

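Black bay at the opening, white jar upright. Now relock.

Request:
arm_command([
  {"dx": -0.008,"dy": -0.049,"dz": 0.014,"wx": -8,"wy": 0,"wz": 0,"gripper": -1},
  {"dx": -0.008,"dy": -0.09,"dz": 0.028,"wx": -16,"wy": 0,"wz": 0,"gripper": -1},
  {"dx": -0.008,"dy": -0.13,"dz": 0.038,"wx": -24,"wy": 0,"wz": 0,"gripper": -1},
  {"dx": 0.002,"dy": -0.149,"dz": 0.043,"wx": -32,"wy": 0,"wz": 0,"gripper": -1},
  {"dx": 0.002,"dy": -0.149,"dz": 0.043,"wx": -40,"wy": 0,"wz": 0,"gripper": -1},
  {"dx": 0.002,"dy": -0.149,"dz": 0.043,"wx": -48,"wy": 0,"wz": 0,"gripper": -1},
  {"dx": 0.002,"dy": -0.149,"dz": 0.043,"wx": -56,"wy": 0,"wz": 0,"gripper": -1},
  {"dx": 0.002,"dy": -0.149,"dz": 0.043,"wx": -57.6,"wy": 0,"wz": 0,"gripper": -1},
])

```text
clock: 34.15
position: [606.8, 86.5, 230.3]
ee_rot: [-0.299, 0.633, 0.299, 0.648]
contact_force: [-0.4, -0.4, -1.0]
gripper_width: 85.5
```

Run:
```python
from h import *
st=now()
plan(*S(0,-155),102,140)
```

```text
t=34.1 pos [606.8  86.5 230.3] yaw 140.1 tilt [ 0.019  0.008 -1.   ] w=85.5 j [ 0.41  0.33  0.02 -0.   -1.24 -1.1 ] F [-0.4 -0.4 -1. ] M [0.02 0.05 0.01]
t=34.1 d [ 0.1283  0.0009 -0.0026] w [0.07 1.07 0.53] from [606.8  86.5 230.3] w=85.5 j [ 0.41  0.33  0.02 -0.   -1.24 -1.1 ] F [-0.4 -0.4 -1. ] M [0.02 0.05 0.01]
```

Request:
arm_command([
  {"dx": 0.045,"dy": 0.001,"dz": -0.002,"wx": 0,"wy": 1.1,"wz": 0.5,"gripper": -1},
  {"dx": 0.085,"dy": 0.001,"dz": -0.003,"wx": 0,"wy": 1.1,"wz": 0.5,"gripper": -1},
  {"dx": 0.115,"dy": 0.001,"dz": -0.003,"wx": 0,"wy": 1.1,"wz": 0.5,"gripper": -1},
  {"dx": 0.128,"dy": 0.001,"dz": -0.003,"wx": 0,"wy": 1.1,"wz": 0.5,"gripper": -1},
  {"dx": 0.128,"dy": 0.001,"dz": -0.003,"wx": 0,"wy": 1.1,"wz": 0.5,"gripper": -1},
  {"dx": 0.128,"dy": 0.001,"dz": -0.003,"wx": 0,"wy": 1.1,"wz": 0.5,"gripper": 1},
  {"dx": 0.128,"dy": 0.001,"dz": -0.003,"wx": 0,"wy": 1.1,"wz": 0.5,"gripper": 1},
  {"dx": 0.128,"dy": 0.001,"dz": -0.003,"wx": 0,"wy": 1.1,"wz": 0.5,"gripper": 1},
])

```text
clock: 34.95
position: [607.6, 86.3, 104.1]
ee_rot: [-0.3, 0.64, 0.299, 0.642]
contact_force: [-0.6, -0.2, -0.2]
gripper_width: 43.9
```

Request:
arm_command([
  {"dx": 0,"dy": 0,"dz": 0,"wx": 0,"wy": 0,"wz": 0,"gripper": 1},
  {"dx": 0,"dy": 0,"dz": 0,"wx": 0,"wy": 0,"wz": 0,"gripper": 1},
  {"dx": 0,"dy": 0,"dz": 0,"wx": 0,"wy": 0,"wz": 0,"gripper": 1},
  {"dx": 0,"dy": 0,"dz": 0,"wx": 0,"wy": 0,"wz": 0,"gripper": 1},
  {"dx": 0,"dy": 0,"dz": 0,"wx": 6,"wy": 0,"wz": 0,"gripper": 1},
  {"dx": 0,"dy": 0,"dz": 0,"wx": 14,"wy": 0,"wz": 0,"gripper": 1},
  {"dx": 0,"dy": 0,"dz": 0,"wx": 22,"wy": 0,"wz": 0,"gripper": 1},
  {"dx": 0,"dy": 0,"dz": 0,"wx": 30,"wy": 0,"wz": 0,"gripper": 1},
])

```text
clock: 35.75
position: [607.8, 86.3, 104.5]
ee_rot: [-0.122, 0.695, 0.121, 0.698]
contact_force: [-1.8, 0.7, 1.5]
gripper_width: 38.2
```

Request:
arm_command([
  {"dx": 0,"dy": 0,"dz": 0,"wx": 6,"wy": 0,"wz": 0,"gripper": 1},
  {"dx": 0,"dy": 0,"dz": 0,"wx": 12,"wy": 0,"wz": 0,"gripper": 1},
  {"dx": 0,"dy": 0,"dz": 0,"wx": 18,"wy": 0,"wz": 0,"gripper": 1},
  {"dx": 0,"dy": 0,"dz": 0,"wx": 23,"wy": 0,"wz": 0,"gripper": 1},
  {"dx": 0,"dy": 0,"dz": 0,"wx": 26,"wy": 0,"wz": 0,"gripper": 1},
  {"dx": 0,"dy": 0,"dz": 0,"wx": 28,"wy": 0,"wz": 0,"gripper": 1},
  {"dx": 0,"dy": 0,"dz": 0,"wx": 29,"wy": 0,"wz": 0,"gripper": 1},
  {"dx": 0,"dy": 0,"dz": 0,"wx": 29,"wy": 0,"wz": 0,"gripper": 1},
])

```text
clock: 36.55
position: [607.2, 85.9, 102.7]
ee_rot: [0.056, 0.704, -0.057, 0.705]
contact_force: [1.3, -0.2, -8.2]
gripper_width: 38.2
```

Run:
```python
from h import *
st=now()
```

```text
t=36.5 pos [607.2  85.9 102.7] yaw 80.9 tilt [ 0.002 -0.001 -1.   ] w=38.2 j [ 0.4   0.44 -0.15  0.   -0.98 -2.14] F [ 1.3 -0.2 -8.2] M [-0.02 -0.38  0.57]
```

Request:
arm_command([
  {"dx": 0.004,"dy": 0,"dz": 0,"wx": 0,"wy": 0,"wz": 0,"gripper": 1},
  {"dx": 0.008,"dy": 0,"dz": 0,"wx": 0,"wy": 0,"wz": 0,"gripper": 1},
  {"dx": 0.01,"dy": 0,"dz": 0,"wx": 0,"wy": 0,"wz": 0,"gripper": 1},
  {"dx": 0.01,"dy": 0,"dz": 0,"wx": 0,"wy": 0,"wz": 0,"gripper": -1},
  {"dx": 0.01,"dy": 0,"dz": 0,"wx": 0,"wy": 0,"wz": 0,"gripper": -1},
  {"dx": 0.01,"dy": 0,"dz": 0,"wx": 0,"wy": 0,"wz": 0,"gripper": -1},
  {"dx": 0.01,"dy": 0,"dz": 0,"wx": 0,"wy": 0,"wz": 0,"gripper": -1},
  {"dx": 0.01,"dy": 0,"dz": 0,"wx": 0,"wy": 0,"wz": 0,"gripper": -1},
])

```text
clock: 37.35
position: [607.5, 86.0, 93.5]
ee_rot: [0.056, 0.704, -0.056, 0.706]
contact_force: [0.1, -0.2, -0.7]
gripper_width: 85.3
```

Request:
arm_command([
  {"dx": -0.05,"dy": 0,"dz": 0,"wx": -5,"wy": 0,"wz": 0,"gripper": -1},
  {"dx": -0.1,"dy": 0,"dz": 0,"wx": -10,"wy": 0,"wz": 0,"gripper": -1},
  {"dx": -0.13,"dy": 0,"dz": 0,"wx": -19,"wy": 0,"wz": 0,"gripper": -1},
  {"dx": -0.13,"dy": 0,"dz": 0,"wx": -19,"wy": 0,"wz": 0,"gripper": -1},
  {"dx": -0.13,"dy": -0.03,"dz": -0.02,"wx": -19,"wy": 0,"wz": 0,"gripper": -1},
  {"dx": -0.13,"dy": -0.07,"dz": -0.05,"wx": -19,"wy": 0,"wz": 0,"gripper": -1},
  {"dx": -0.13,"dy": -0.09,"dz": -0.06,"wx": -19,"wy": 0,"wz": 0,"gripper": -1},
  {"dx": -0.13,"dy": -0.1,"dz": -0.065,"wx": -19,"wy": 0,"wz": 0,"gripper": -1},
])

```text
clock: 38.15
position: [525.5, -3.8, 223.3]
ee_rot: [-0.06, 0.704, 0.06, 0.705]
contact_force: [-0.6, -0.2, 0.8]
gripper_width: 85.2
```

Run:
```python
from h import *
st=now()
im,c,_=grab("side"); save(im[100:200,225:325],"s22.png",5); save(im[220:320,240:340],"s23.png",5)
r=models.cut_out("side","jar_black"); print([(round(k["conf"],2),k["extent"]) for k in r])
```

```text
t=38.1 pos [525.5  -3.8 223.3] yaw 99.7 tilt [ 0.003 -0.    -1.   ] w=85.2 j [ 0.3   0.19 -0.19  0.   -1.19 -1.7 ] F [-0.6 -0.2  0.8] M [ 0.07 -0.02  0.  ]
[(0.66, [284.7, 249.7, 316.3, 281.0])]
```

View pics/s22.png

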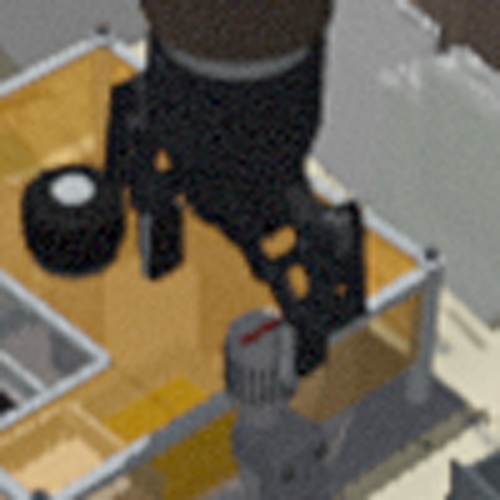

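View pics/s23.png

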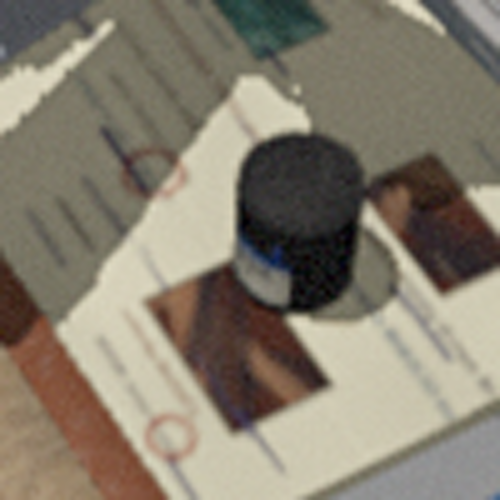

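Run:
```python
from h import *
im,c,_=grab("side")
E=T([287.2,246.2,312.6,282.4])
s=least_squares(lambda p: ext(c,cyl(p[0],p[1],0,72,32))-E,(530,-100)); print(s.x,s.fun)
E0=T([279.8,237.4,304.6,273.2])
s0=least_squares(lambda p: ext(c,cyl(p[0],p[1],0,72,32))-E0,(530,-100)); print(s0.x)
plan(s.x[0],s.x[1],200,100)
```

```text
[ 533.01128828 -132.46499506] [-1.19111443 -1.33358094  1.14004761  1.19209816]
[532.46550753 -99.78232057]
t=38.3 d [ 0.0233 -0.1291 -0.0168] w [-0.21  0.2   0.04] from [527.5  -2.4 223.3] w=85.3 j [ 0.3   0.2  -0.19  0.   -1.19 -1.7 ] F [ 0.3 -0.1  0.8] M [-0.01 -0.03 -0.  ]
```

Request:
arm_command([
  {"dx": 0.01,"dy": -0.04,"dz": -0.005,"wx": 0,"wy": 0,"wz": 0,"gripper": -1},
  {"dx": 0.023,"dy": -0.08,"dz": -0.01,"wx": 0,"wy": 0,"wz": 0,"gripper": -1},
  {"dx": 0.023,"dy": -0.115,"dz": -0.015,"wx": 0,"wy": 0,"wz": 0,"gripper": -1},
  {"dx": 0.023,"dy": -0.129,"dz": -0.017,"wx": 0,"wy": 0,"wz": 0,"gripper": -1},
  {"dx": 0.023,"dy": -0.129,"dz": -0.017,"wx": 0,"wy": 0,"wz": 0,"gripper": -1},
  {"dx": 0.023,"dy": -0.129,"dz": -0.017,"wx": 0,"wy": 0,"wz": 0,"gripper": -1},
  {"dx": 0.023,"dy": -0.129,"dz": -0.017,"wx": 0,"wy": 0,"wz": 0,"gripper": -1},
  {"dx": 0.023,"dy": -0.129,"dz": -0.017,"wx": 0,"wy": 0,"wz": 0,"gripper": -1},
])

```text
clock: 39.1
position: [533.1, -131.3, 200.5]
ee_rot: [-0.061, 0.703, 0.061, 0.706]
contact_force: [0.1, -0.4, 0.6]
gripper_width: 85.3
```

Run:
```python
from h import *
now()
im,c,st=grab("wrist"); save(im,"w13.png",1.5); print(proj(c,[[533.5,-132,72]])*1.5)
r=models.cut_out("wrist","jar_black"); print([(round(k["conf"],2),(T(k["extent"])*1.5).astype(int)) for k in r[:2]])
plan(533.5,-132,-8,100)
```

```text
t=39.1 pos [ 533.1 -131.3  200.5] yaw 99.9 tilt [ 0.004 -0.    -1.   ] w=85.3 j [ 0.05  0.25 -0.17  0.   -1.14 -1.45] F [ 0.1 -0.4  0.6] M [0.01 0.05 0.  ]
[[382.52814582 256.66433288]]
[(0.9, array([333, 193, 433, 304]))]
t=39.2 d [ 0.2086 -0.0004 -0.0003] w [-0.13  0.22  0.04] from [ 532.9 -131.5  200.6] w=85.5 j [ 0.05  0.25 -0.17  0.   -1.14 -1.45] F [-0.2  0.2 -0. ] M [ 0.01 -0.01 -0.01]
```

View pics/w13.png

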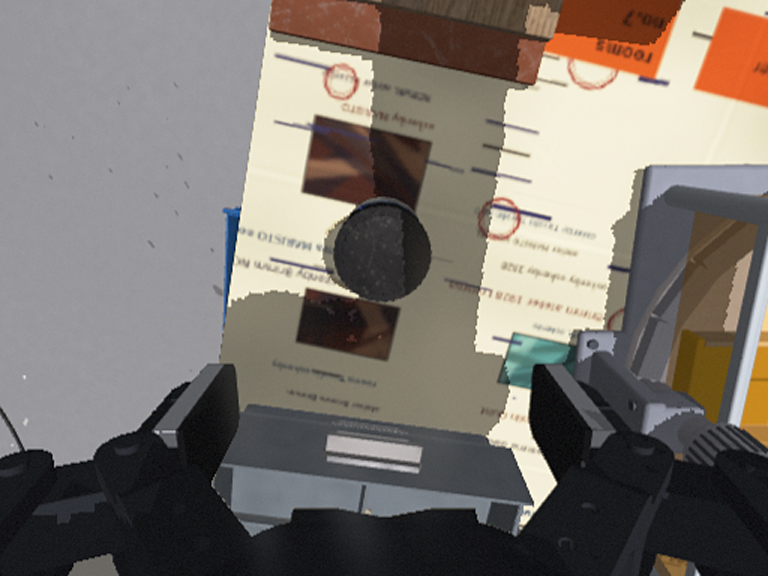

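Request:
arm_command([
  {"dx": 0.045,"dy": 0,"dz": -0.002,"wx": 0,"wy": 0.2,"wz": 0,"gripper": -1},
  {"dx": 0.09,"dy": 0,"dz": -0.002,"wx": 0,"wy": 0.2,"wz": 0,"gripper": -1},
  {"dx": 0.13,"dy": 0,"dz": -0.002,"wx": 0,"wy": 0.2,"wz": 0,"gripper": -1},
  {"dx": 0.165,"dy": 0,"dz": -0.002,"wx": 0,"wy": 0.2,"wz": 0,"gripper": -1},
  {"dx": 0.19,"dy": 0,"dz": -0.002,"wx": 0,"wy": 0.2,"wz": 0,"gripper": -1},
  {"dx": 0.208,"dy": 0,"dz": -0.002,"wx": 0,"wy": 0.2,"wz": 0,"gripper": -1},
  {"dx": 0.208,"dy": 0,"dz": -0.002,"wx": 0,"wy": 0.2,"wz": 0,"gripper": -1},
  {"dx": 0.208,"dy": 0,"dz": -0.002,"wx": 0,"wy": 0.2,"wz": 0,"gripper": -1},
])

```text
clock: 40.0
position: [532.4, -131.7, -7.0]
ee_rot: [-0.061, 0.704, 0.061, 0.705]
contact_force: [0.0, 0.3, 0.9]
gripper_width: 85.3
```

Run:
```python
from h import *
now()
im,c,st=grab("wrist"); save(im,"w14.png",1.2); print(proj(c,[[532,-132,72]])*1.2)
im,c,_=grab("side"); save(im[200:340,190:350],"s24.png",4)
```

```text
t=40.0 pos [ 532.4 -131.7   -7. ] yaw 99.9 tilt [ 0.001 -0.001 -1.   ] w=85.3 j [ 0.05  0.49 -0.42  0.   -0.66 -1.45] F [0.  0.3 0.9] M [ 0.   -0.    0.04]
[[305.82153723 360.44802342]]
```

View pics/w14.png

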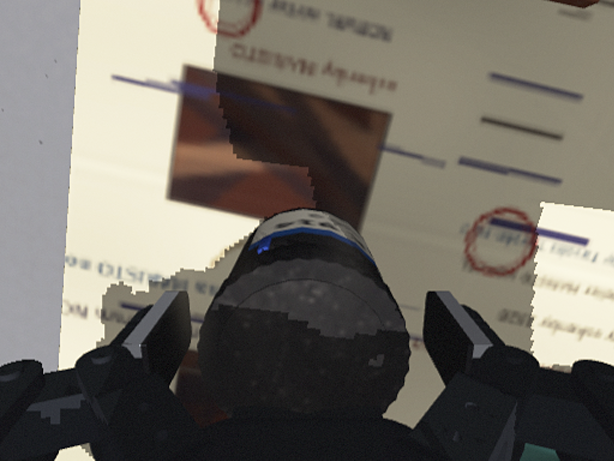

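View pics/s24.png

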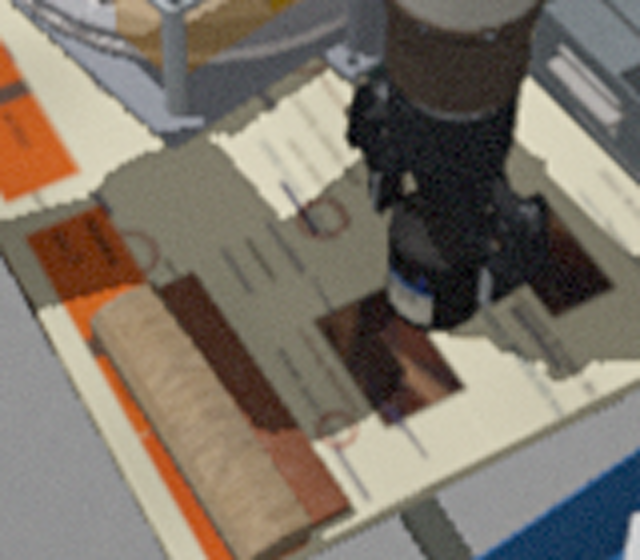

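Request:
arm_command([
  {"dx": 0,"dy": 0,"dz": -0.001,"wx": 0,"wy": 0,"wz": 0,"gripper": 1},
  {"dx": 0,"dy": 0,"dz": -0.001,"wx": 0,"wy": 0,"wz": 0,"gripper": 1},
  {"dx": 0,"dy": 0,"dz": -0.001,"wx": 0,"wy": 0,"wz": 0,"gripper": 1},
  {"dx": 0,"dy": 0,"dz": -0.001,"wx": 0,"wy": 0,"wz": 0,"gripper": 1},
  {"dx": 0,"dy": 0,"dz": -0.001,"wx": 0,"wy": 0,"wz": 0,"gripper": 1},
  {"dx": 0,"dy": 0,"dz": -0.001,"wx": 0,"wy": 0,"wz": 0,"gripper": 1},
  {"dx": -0.015,"dy": 0,"dz": -0.001,"wx": 0,"wy": 0,"wz": 0,"gripper": 1},
  {"dx": -0.04,"dy": 0,"dz": -0.001,"wx": 0,"wy": 0,"wz": 0,"gripper": 1},
])

```text
clock: 40.9
position: [529.4, -131.7, 32.6]
ee_rot: [-0.061, 0.705, 0.061, 0.704]
contact_force: [0.5, -0.3, -3.9]
gripper_width: 61.2
```

Run:
```python
from h import *
now()
plan(400,-30,85,100);plan(*S(-190,0),85,100)
```

```text
t=40.9 pos [ 529.4 -131.7   32.6] yaw 99.8 tilt [-0.002 -0.    -1.   ] w=61.2 j [ 0.05  0.43 -0.39 -0.   -0.76 -1.45] F [ 0.5 -0.3 -3.9] M [-0.02 -0.01  0.03]
t=40.9 d [-0.0521  0.1224 -0.1102] w [-0.16 -0.13 -0.02] from [ 529.4 -131.7   32.6] w=61.2 j [ 0.05  0.43 -0.39 -0.   -0.76 -1.45] F [ 0.5 -0.3 -3.9] M [-0.02 -0.01  0.03]
t=40.9 d [-0.0521  0.3559 -0.0769] w [-0.16 -0.13 -0.02] from [ 529.4 -131.7   32.6] w=61.2 j [ 0.05  0.43 -0.39 -0.   -0.76 -1.45] F [ 0.5 -0.3 -3.9] M [-0.02 -0.01  0.03]
```

Request:
arm_command([
  {"dx": -0.03,"dy": 0.008,"dz": -0.008,"wx": 0,"wy": 0,"wz": 0,"gripper": 1},
  {"dx": -0.05,"dy": 0.03,"dz": -0.03,"wx": 0,"wy": 0,"wz": 0,"gripper": 1},
  {"dx": -0.052,"dy": 0.06,"dz": -0.058,"wx": 0,"wy": 0,"wz": 0,"gripper": 1},
  {"dx": -0.052,"dy": 0.09,"dz": -0.085,"wx": 0,"wy": 0,"wz": 0,"gripper": 1},
  {"dx": -0.052,"dy": 0.122,"dz": -0.104,"wx": 0,"wy": 0,"wz": 0,"gripper": 1},
  {"dx": -0.052,"dy": 0.16,"dz": -0.105,"wx": 0,"wy": 0,"wz": 0,"gripper": 1},
  {"dx": -0.052,"dy": 0.19,"dz": -0.1,"wx": 0,"wy": 0,"wz": 0,"gripper": 1},
  {"dx": -0.052,"dy": 0.205,"dz": -0.098,"wx": 0,"wy": 0,"wz": 0,"gripper": 1},
])

```text
clock: 41.7
position: [397.3, 55.3, 85.1]
ee_rot: [-0.061, 0.705, 0.062, 0.704]
contact_force: [0.5, 0.1, -4.0]
gripper_width: 60.7
```

Run:
```python
from h import *
now()
plan(*S(-190,0),85,100)
im,c,_=grab("side"); save(im,"s25.png",1.5)
```

```text
t=41.7 pos [397.3  55.3  85.1] yaw 100.0 tilt [-0.001  0.001 -1.   ] w=60.7 j [ 0.55  0.13 -0.66 -0.   -0.78 -1.94] F [ 0.5  0.1 -4. ] M [-0.01 -0.02  0.04]
t=41.7 d [0.0003 0.149  0.0216] w [-0.05 -0.07 -0.08] from [397.3  55.3  85.1] w=60.7 j [ 0.55  0.13 -0.66 -0.   -0.78 -1.94] F [ 0.5  0.1 -4. ] M [-0.01 -0.02  0.04]
```

View pics/s25.png

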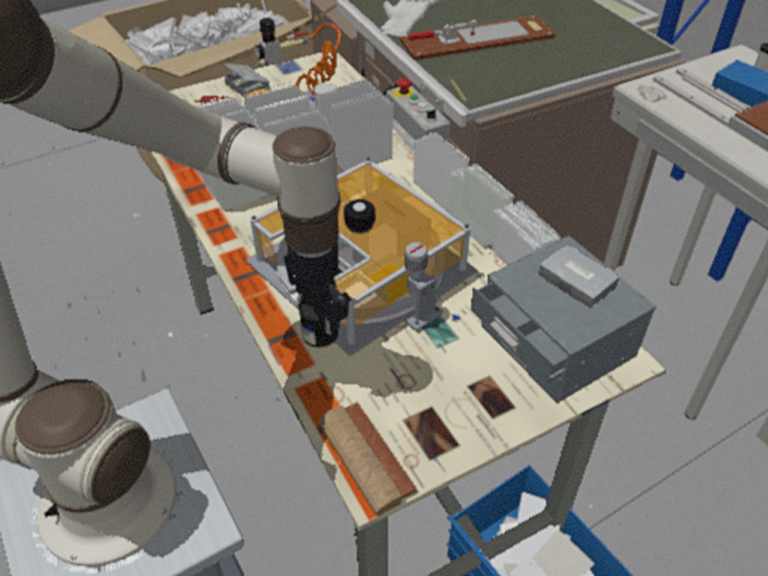

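Request:
arm_command([
  {"dx": 0,"dy": 0.035,"dz": 0.005,"wx": 0,"wy": 0,"wz": 0,"gripper": 1},
  {"dx": 0,"dy": 0.075,"dz": 0.01,"wx": 0,"wy": 0,"wz": 0,"gripper": 1},
  {"dx": 0,"dy": 0.115,"dz": 0.016,"wx": 0,"wy": 0,"wz": 0,"gripper": 1},
  {"dx": 0,"dy": 0.14,"dz": 0.02,"wx": 0,"wy": 0,"wz": 0,"gripper": 1},
  {"dx": 0,"dy": 0.149,"dz": 0.022,"wx": 0,"wy": 0,"wz": 0,"gripper": 1},
  {"dx": 0,"dy": 0.149,"dz": 0.022,"wx": 0,"wy": 0,"wz": 0,"gripper": 1},
  {"dx": 0,"dy": 0.149,"dz": 0.022,"wx": 0,"wy": 0,"wz": 0,"gripper": 1},
  {"dx": 0,"dy": 0.149,"dz": 0.022,"wx": 0,"wy": 0,"wz": 0,"gripper": 1},
])

```text
clock: 42.55
position: [393.2, 205.3, 85.2]
ee_rot: [-0.061, 0.705, 0.061, 0.704]
contact_force: [-0.0, 1.0, -3.1]
gripper_width: 61.1
```

Run:
```python
from h import *
now()
plan(*S(-87,0),82,100)
im,c,_=grab("wrist"); save(im,"w15.png",1.2)
im,c,_=grab("side"); save(im[100:300,130:330],"s26.png",3)
```

```text
t=42.5 pos [393.2 205.3  85.2] yaw 99.9 tilt [-0.002  0.001 -1.   ] w=61.1 j [ 0.85  0.2  -0.57 -0.   -0.8  -2.24] F [-0.   1.  -3.1] M [ 0.01  0.02 -0.02]
t=42.5 d [0.003  0.0008 0.1027] w [-0.1  -0.1  -0.06] from [393.2 205.3  85.2] w=61.1 j [ 0.85  0.2  -0.57 -0.   -0.8  -2.24] F [-0.   1.  -3.1] M [ 0.01  0.02 -0.02]
```

View pics/w15.png

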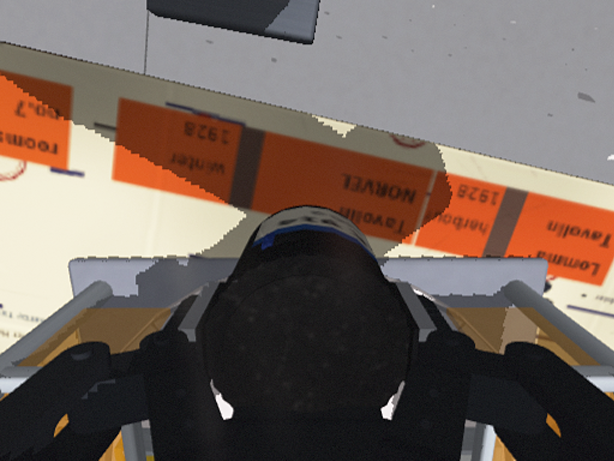

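View pics/s26.png

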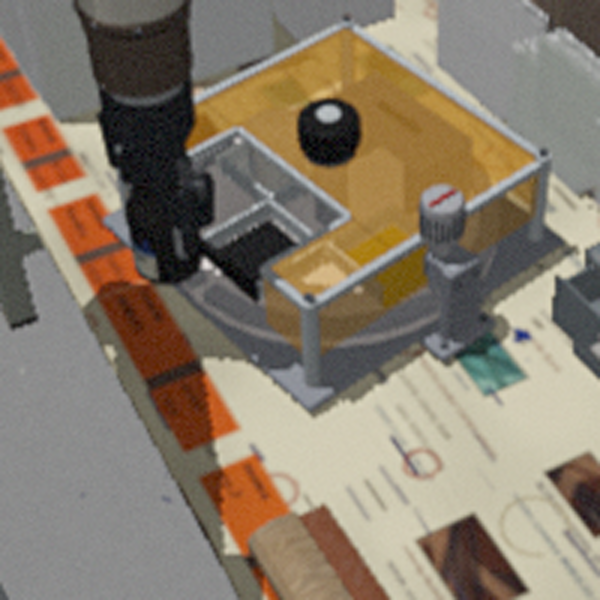

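Request:
arm_command([
  {"dx": 0,"dy": 0.001,"dz": 0.03,"wx": 0,"wy": 0,"wz": 0,"gripper": 1},
  {"dx": 0,"dy": 0.001,"dz": 0.06,"wx": 0,"wy": 0,"wz": 0,"gripper": 1},
  {"dx": 0,"dy": 0.001,"dz": 0.083,"wx": 0,"wy": 0,"wz": 0,"gripper": 1},
  {"dx": 0,"dy": 0.001,"dz": 0.097,"wx": 0,"wy": 0,"wz": 0,"gripper": 1},
  {"dx": 0,"dy": 0.001,"dz": 0.102,"wx": 0,"wy": 0,"wz": 0,"gripper": 1},
  {"dx": 0,"dy": 0.001,"dz": 0.102,"wx": 0,"wy": 0,"wz": 0,"gripper": 1},
  {"dx": 0,"dy": 0.001,"dz": 0.102,"wx": 0,"wy": 0,"wz": 0,"gripper": 1},
  {"dx": 0,"dy": 0.001,"dz": 0.102,"wx": 0,"wy": 0,"wz": 0,"gripper": 1},
])

```text
clock: 43.45
position: [493.0, 223.8, 85.4]
ee_rot: [-0.061, 0.705, 0.062, 0.704]
contact_force: [0.5, 0.9, -3.6]
gripper_width: 60.8
```

Run:
```python
from h import *
now()
plan(*S(-87.5,0),25,100)
im,c,_=grab("wrist"); save(im,"w16.png",1.2)
im,c,_=grab("side"); save(im[120:240,160:280],"s27.png",5)
```

```text
t=43.5 pos [493.  223.8  85.4] yaw 99.9 tilt [-0.002  0.001 -1.   ] w=60.8 j [ 0.72  0.35 -0.35 -0.   -0.87 -2.12] F [ 0.5  0.9 -3.6] M [ 0.01 -0.    0.02]
t=43.5 d [ 0.0604 -0.0004  0.0009] w [-0.09 -0.09 -0.08] from [493.  223.8  85.4] w=60.8 j [ 0.72  0.35 -0.35 -0.   -0.87 -2.12] F [ 0.5  0.9 -3.6] M [ 0.01 -0.    0.02]
```

View pics/w16.png

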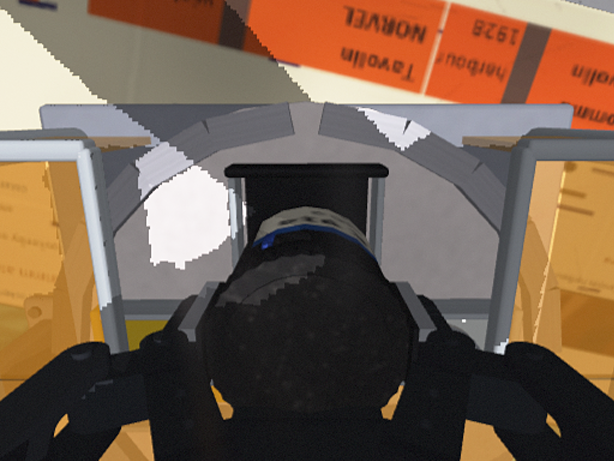

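View pics/s27.png

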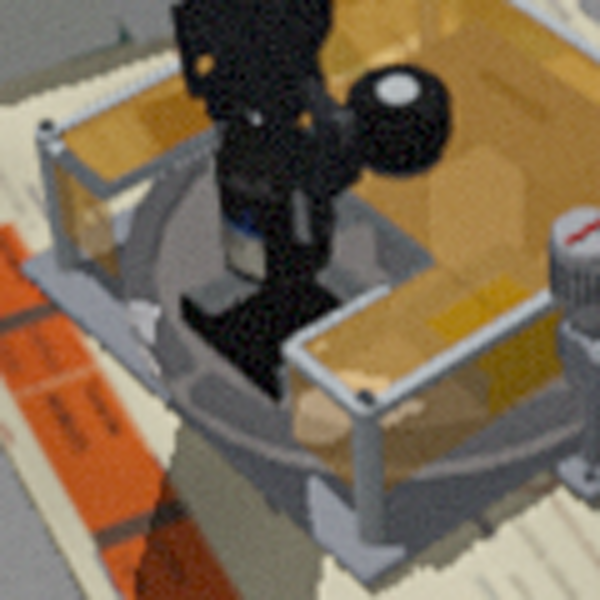

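Request:
arm_command([
  {"dx": 0.012,"dy": 0,"dz": 0,"wx": 0,"wy": 0,"wz": 0,"gripper": 1},
  {"dx": 0.026,"dy": 0,"dz": 0,"wx": 0,"wy": 0,"wz": 0,"gripper": 1},
  {"dx": 0.04,"dy": 0,"dz": 0,"wx": 0,"wy": 0,"wz": 0,"gripper": 1},
  {"dx": 0.05,"dy": 0,"dz": 0,"wx": 0,"wy": 0,"wz": 0,"gripper": 1},
  {"dx": 0.056,"dy": 0,"dz": 0,"wx": 0,"wy": 0,"wz": 0,"gripper": 1},
  {"dx": 0.059,"dy": 0,"dz": 0,"wx": 0,"wy": 0,"wz": 0,"gripper": 1},
  {"dx": 0.06,"dy": 0,"dz": 0,"wx": 0,"wy": 0,"wz": 0,"gripper": 1},
  {"dx": 0.06,"dy": 0,"dz": 0,"wx": 0,"wy": 0,"wz": 0,"gripper": 1},
])

```text
clock: 44.35
position: [493.4, 224.3, 26.0]
ee_rot: [-0.06, 0.705, 0.062, 0.704]
contact_force: [-1.0, -1.1, -1.7]
gripper_width: 60.6
```

Run:
```python
from h import *
now()
im,c,_=grab("side"); save(im[120:240,160:280],"s28.png",5)
```

```text
t=44.4 pos [493.4 224.3  26. ] yaw 99.9 tilt [-0.     0.002 -1.   ] w=60.6 j [ 0.72  0.43 -0.41 -0.   -0.73 -2.12] F [-1.  -1.1 -1.7] M [-0.17  0.3  -0.04]
```

View pics/s28.png

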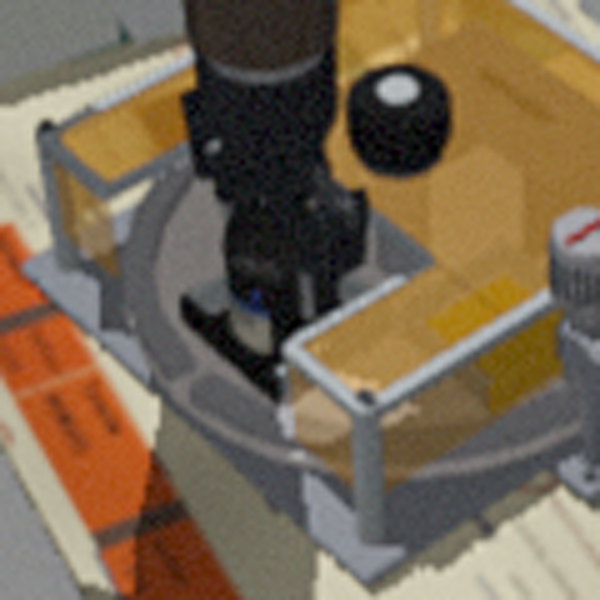

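Request:
arm_command([
  {"dx": 0.001,"dy": 0,"dz": 0,"wx": 0,"wy": 0,"wz": 0,"gripper": 1},
  {"dx": 0.002,"dy": 0,"dz": 0,"wx": 0,"wy": 0,"wz": 0,"gripper": 1},
  {"dx": 0.002,"dy": 0,"dz": 0,"wx": 0,"wy": 0,"wz": 0,"gripper": 1},
  {"dx": 0.002,"dy": 0,"dz": 0,"wx": 0,"wy": 0,"wz": 0,"gripper": -1},
  {"dx": 0.002,"dy": 0,"dz": 0,"wx": 0,"wy": 0,"wz": 0,"gripper": -1},
  {"dx": 0.002,"dy": 0,"dz": 0,"wx": 0,"wy": 0,"wz": 0,"gripper": -1},
  {"dx": 0.002,"dy": 0,"dz": 0,"wx": 0,"wy": 0,"wz": 0,"gripper": -1},
  {"dx": 0.002,"dy": 0,"dz": 0,"wx": 0,"wy": 0,"wz": 0,"gripper": -1},
])

```text
clock: 45.2
position: [493.6, 224.4, 23.9]
ee_rot: [-0.06, 0.704, 0.062, 0.704]
contact_force: [0.2, 0.4, -0.0]
gripper_width: 85.5
```

Request:
arm_command([
  {"dx": -0.02,"dy": 0,"dz": 0,"wx": 0,"wy": 0,"wz": 0,"gripper": -1},
  {"dx": -0.05,"dy": 0,"dz": 0,"wx": 0,"wy": 0,"wz": 0,"gripper": -1},
  {"dx": -0.095,"dy": 0,"dz": 0,"wx": 0,"wy": 0,"wz": 0,"gripper": -1},
  {"dx": -0.14,"dy": 0,"dz": 0,"wx": 0,"wy": 0,"wz": 0,"gripper": -1},
  {"dx": -0.185,"dy": 0,"dz": 0,"wx": 0,"wy": 0,"wz": 0,"gripper": -1},
  {"dx": -0.205,"dy": 0,"dz": 0,"wx": 0,"wy": 0,"wz": 0,"gripper": -1},
  {"dx": -0.205,"dy": 0,"dz": 0,"wx": 0,"wy": 0,"wz": 0,"gripper": -1},
  {"dx": -0.205,"dy": 0,"dz": 0,"wx": 0,"wy": 0,"wz": 0,"gripper": -1},
])

```text
clock: 46.0
position: [493.2, 223.9, 228.5]
ee_rot: [-0.06, 0.705, 0.062, 0.704]
contact_force: [-0.6, 0.5, -1.1]
gripper_width: 85.0
```

Run:
```python
from h import *
now()
im,c,_=grab("wrist"); save(im,"w17.png",1.2)
im,c,_=grab("side"); save(im[100:220,160:320],"s29.png",4.5)
plan(*S(0,-155),230,114)
```

```text
t=46.0 pos [493.2 223.9 228.5] yaw 99.9 tilt [-0.001  0.003 -1.   ] w=85.0 j [ 0.72  0.22 -0.14 -0.   -1.21 -2.12] F [-0.6  0.5 -1.1] M [-0.06  0.05  0.04]
t=46.1 d [-0.0033 -0.1549  0.0888] w [-14.09  -0.17  -0.07] from [492.8 223.5 227.1] w=85.7 j [ 0.72  0.22 -0.14 -0.   -1.21 -2.12] F [-0.6 -0.7 -0.4] M [-0.    0.04  0.03]
```

View pics/w17.png

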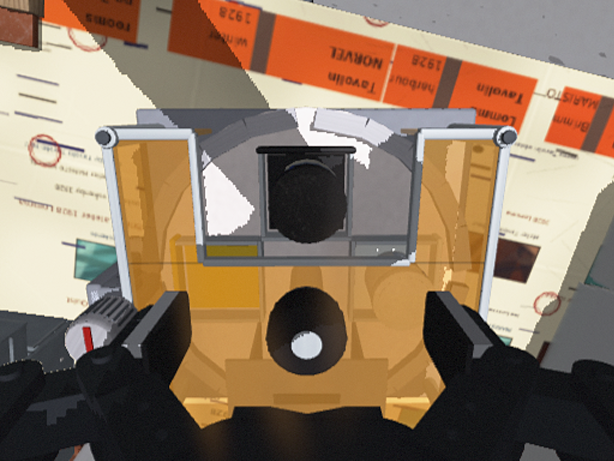

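View pics/s29.png

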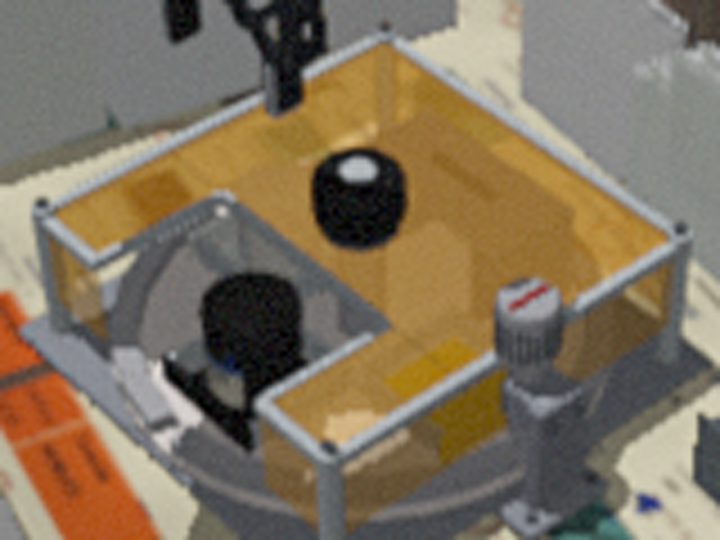

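Request:
arm_command([
  {"dx": 0,"dy": -0.04,"dz": 0.02,"wx": -5,"wy": 0,"wz": 0,"gripper": -1},
  {"dx": 0,"dy": -0.08,"dz": 0.045,"wx": -10,"wy": 0,"wz": 0,"gripper": -1},
  {"dx": 0,"dy": -0.12,"dz": 0.068,"wx": -14,"wy": 0,"wz": 0,"gripper": -1},
  {"dx": -0.003,"dy": -0.145,"dz": 0.082,"wx": -14,"wy": 0,"wz": 0,"gripper": -1},
  {"dx": -0.003,"dy": -0.155,"dz": 0.089,"wx": -14,"wy": 0,"wz": 0,"gripper": -1},
  {"dx": -0.003,"dy": -0.155,"dz": 0.089,"wx": -14,"wy": 0,"wz": 0,"gripper": -1},
  {"dx": -0.003,"dy": -0.155,"dz": 0.089,"wx": -14,"wy": 0,"wz": 0,"gripper": -1},
  {"dx": -0.003,"dy": -0.155,"dz": 0.089,"wx": -14,"wy": 0,"wz": 0,"gripper": -1},
])

```text
clock: 46.9
position: [606.3, 87.1, 229.4]
ee_rot: [-0.147, 0.693, 0.147, 0.69]
contact_force: [-0.3, 0.4, 0.4]
gripper_width: 85.5
```

Run:
```python
from h import *
st=now()
plan(*S(0,-155),87,114)
```

```text
t=46.9 pos [606.3  87.1 229.4] yaw 114.0 tilt [-0.004  0.    -1.   ] w=85.5 j [ 0.41  0.34  0.04 -0.   -1.27 -1.56] F [-0.3  0.4  0.4] M [ 0.05 -0.05  0.02]
t=46.9 d [ 0.1424 -0.0014  0.0006] w [ 0.   -0.2  -0.11] from [606.3  87.1 229.4] w=85.5 j [ 0.41  0.34  0.04 -0.   -1.27 -1.56] F [-0.3  0.4  0.4] M [ 0.05 -0.05  0.02]
```

Request:
arm_command([
  {"dx": 0.045,"dy": -0.001,"dz": 0.001,"wx": 0,"wy": -0.2,"wz": 0,"gripper": -1},
  {"dx": 0.09,"dy": -0.001,"dz": 0.001,"wx": 0,"wy": -0.2,"wz": 0,"gripper": -1},
  {"dx": 0.125,"dy": -0.001,"dz": 0.001,"wx": 0,"wy": -0.2,"wz": 0,"gripper": -1},
  {"dx": 0.142,"dy": -0.001,"dz": 0.001,"wx": 0,"wy": -0.2,"wz": 0,"gripper": -1},
  {"dx": 0.142,"dy": -0.001,"dz": 0.001,"wx": 0,"wy": -0.2,"wz": 0,"gripper": -1},
  {"dx": 0.142,"dy": -0.001,"dz": 0.001,"wx": 0,"wy": -0.2,"wz": 0,"gripper": 1},
  {"dx": 0.142,"dy": -0.001,"dz": 0.001,"wx": 0,"wy": -0.2,"wz": 0,"gripper": 1},
  {"dx": 0.142,"dy": -0.001,"dz": 0.001,"wx": 0,"wy": -0.2,"wz": 0,"gripper": 1},
])

```text
clock: 47.7
position: [608.0, 87.3, 89.3]
ee_rot: [-0.146, 0.691, 0.148, 0.693]
contact_force: [-0.3, 0.2, 1.0]
gripper_width: 43.8
```

Request:
arm_command([
  {"dx": 0,"dy": 0,"dz": 0,"wx": 0,"wy": 0,"wz": 0,"gripper": 1},
  {"dx": 0,"dy": 0,"dz": 0,"wx": 0,"wy": 0,"wz": 0,"gripper": 1},
  {"dx": 0,"dy": 0,"dz": 0,"wx": 0,"wy": 0,"wz": 0,"gripper": 1},
  {"dx": -0.006,"dy": 0,"dz": 0,"wx": 0,"wy": 0,"wz": 0,"gripper": 1},
  {"dx": -0.012,"dy": 0,"dz": 0,"wx": 0,"wy": 0,"wz": 0,"gripper": 1},
  {"dx": -0.017,"dy": 0,"dz": 0,"wx": 0,"wy": 0,"wz": 0,"gripper": 1},
  {"dx": -0.017,"dy": 0,"dz": 0,"wx": 0,"wy": 0,"wz": 0,"gripper": 1},
  {"dx": -0.017,"dy": 0,"dz": 0,"wx": 0,"wy": 0,"wz": 0,"gripper": 1},
])

```text
clock: 48.5
position: [607.6, 87.0, 105.7]
ee_rot: [-0.146, 0.691, 0.148, 0.692]
contact_force: [2.7, -2.3, -8.8]
gripper_width: 38.3
```

Run:
```python
from h import *
st=now()
im,c,_=grab("side"); save(im[100:200,225:325],"s30.png",5)
```

```text
t=48.5 pos [607.6  87.  105.7] yaw 114.0 tilt [ 0.002  0.003 -1.   ] w=38.3 j [ 0.4   0.44 -0.14 -0.   -0.99 -1.56] F [ 2.7 -2.3 -8.8] M [-0.72 -0.9  -0.03]
```

View pics/s30.png

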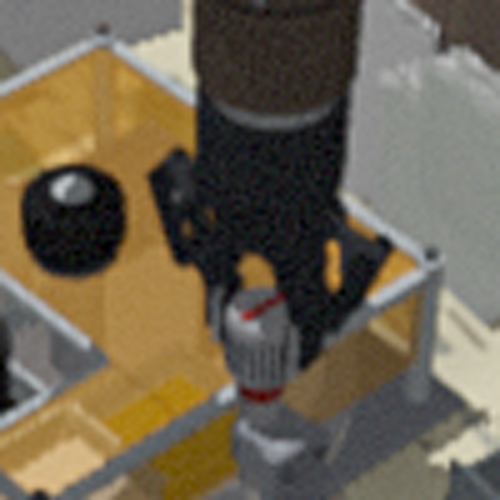

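Request:
arm_command([
  {"dx": 0,"dy": 0,"dz": 0,"wx": -8,"wy": 0,"wz": 0,"gripper": 1},
  {"dx": 0,"dy": 0,"dz": 0,"wx": -16,"wy": 0,"wz": 0,"gripper": 1},
  {"dx": 0,"dy": 0,"dz": 0,"wx": -24,"wy": 0,"wz": 0,"gripper": 1},
  {"dx": 0,"dy": 0,"dz": 0,"wx": -32,"wy": 0,"wz": 0,"gripper": 1},
  {"dx": 0,"dy": 0,"dz": 0,"wx": -40,"wy": 0,"wz": 0,"gripper": 1},
  {"dx": 0,"dy": 0,"dz": 0,"wx": -48,"wy": 0,"wz": 0,"gripper": 1},
  {"dx": 0,"dy": 0,"dz": 0,"wx": -54,"wy": 0,"wz": 0,"gripper": 1},
  {"dx": 0,"dy": 0,"dz": 0,"wx": -58,"wy": 0,"wz": 0,"gripper": 1},
])

```text
clock: 49.35
position: [606.5, 87.6, 104.8]
ee_rot: [-0.464, 0.532, 0.466, 0.533]
contact_force: [0.0, 0.5, -9.4]
gripper_width: 38.5
```

Request:
arm_command([
  {"dx": 0,"dy": 0,"dz": 0,"wx": 0,"wy": 0,"wz": 0,"gripper": -1},
  {"dx": 0,"dy": 0,"dz": 0,"wx": 0,"wy": 0,"wz": 0,"gripper": -1},
  {"dx": 0,"dy": 0,"dz": 0,"wx": 0,"wy": 0,"wz": 0,"gripper": -1},
  {"dx": 0,"dy": 0,"dz": 0,"wx": 0,"wy": 0,"wz": 0,"gripper": -1},
  {"dx": -0.02,"dy": 0,"dz": 0,"wx": 0,"wy": 0,"wz": 0,"gripper": -1},
  {"dx": -0.06,"dy": 0,"dz": 0,"wx": 0,"wy": 0,"wz": 0,"gripper": -1},
  {"dx": -0.1,"dy": 0,"dz": 0,"wx": 0,"wy": 0,"wz": 0,"gripper": -1},
  {"dx": -0.125,"dy": 0,"dz": 0,"wx": 0,"wy": 0,"wz": 0,"gripper": -1},
])

```text
clock: 50.15
position: [607.9, 87.3, 234.1]
ee_rot: [-0.465, 0.531, 0.465, 0.535]
contact_force: [1.2, 0.8, -0.0]
gripper_width: 85.2
```

Run:
```python
from h import *
st=now()
im,c,_=grab("side"); save(im[100:200,225:325],"s31.png",4)
plan(*AX,230,172.4)
```

```text
t=50.1 pos [607.9  87.3 234.1] yaw 172.2 tilt [ 0.005  0.004 -1.   ] w=85.2 j [ 0.4   0.34  0.04 -0.   -1.27 -0.54] F [ 1.2  0.8 -0. ] M [ 0.   -0.05  0.  ]
t=50.2 d [0.0087 0.0502 0.1458] w [-0.19  0.41  0.62] from [609.9  87.5 238.2] w=85.6 j [ 0.4   0.34  0.05 -0.   -1.27 -0.54] F [ 1.2 -0.2  4.7] M [ 0.04 -0.17  0.06]
```

View pics/s31.png

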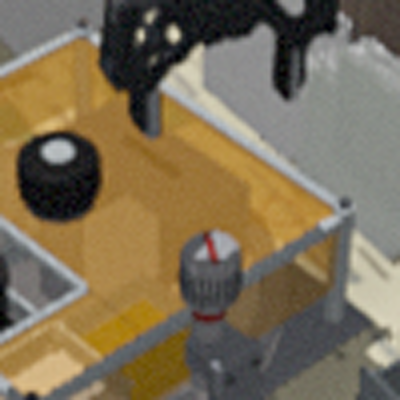

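Request:
arm_command([
  {"dx": 0.008,"dy": 0.016,"dz": 0.048,"wx": 0,"wy": 0,"wz": 0,"gripper": -1},
  {"dx": 0.008,"dy": 0.032,"dz": 0.096,"wx": 0,"wy": 0,"wz": 0,"gripper": -1},
  {"dx": 0.008,"dy": 0.044,"dz": 0.13,"wx": 0,"wy": 0,"wz": 0,"gripper": -1},
  {"dx": 0.009,"dy": 0.05,"dz": 0.146,"wx": 0,"wy": 0.4,"wz": 0.6,"gripper": -1},
  {"dx": 0.009,"dy": 0.05,"dz": 0.146,"wx": 0,"wy": 0.4,"wz": 0.6,"gripper": -1},
  {"dx": 0.009,"dy": 0.05,"dz": 0.146,"wx": 0,"wy": 0.4,"wz": 0.6,"gripper": -1},
  {"dx": 0.009,"dy": 0.05,"dz": 0.146,"wx": 0,"wy": 0.4,"wz": 0.6,"gripper": -1},
  {"dx": 0.009,"dy": 0.05,"dz": 0.146,"wx": 0,"wy": 0.4,"wz": 0.6,"gripper": -1},
])

```text
clock: 51.0
position: [580.5, 237.7, 229.8]
ee_rot: [-0.464, 0.533, 0.464, 0.533]
contact_force: [0.2, -0.1, -0.5]
gripper_width: 85.8
```

Run:
```python
from h import *
st=now()
plan(*AX,88,172.3)
```

```text
t=51.0 pos [580.5 237.7 229.8] yaw 172.1 tilt [ 0. -0. -1.] w=85.8 j [ 0.65  0.37  0.07  0.   -1.27 -0.78] F [ 0.2 -0.1 -0.5] M [-0.04 -0.01  0.02]
t=51.0 d [0.1418 0.0007 0.0011] w [-0.19  0.    0.02] from [580.5 237.7 229.8] w=85.8 j [ 0.65  0.37  0.07  0.   -1.27 -0.78] F [ 0.2 -0.1 -0.5] M [-0.04 -0.01  0.02]
```

Request:
arm_command([
  {"dx": 0.045,"dy": 0.001,"dz": 0.001,"wx": 0,"wy": 0,"wz": 0,"gripper": -1},
  {"dx": 0.09,"dy": 0.001,"dz": 0.001,"wx": 0,"wy": 0,"wz": 0,"gripper": -1},
  {"dx": 0.125,"dy": 0.001,"dz": 0.001,"wx": 0,"wy": 0,"wz": 0,"gripper": -1},
  {"dx": 0.141,"dy": 0.001,"dz": 0.001,"wx": 0,"wy": 0,"wz": 0,"gripper": -1},
  {"dx": 0.141,"dy": 0.001,"dz": 0.001,"wx": 0,"wy": 0,"wz": 0,"gripper": 1},
  {"dx": 0.141,"dy": 0.001,"dz": 0.001,"wx": 0,"wy": 0,"wz": 0,"gripper": 1},
  {"dx": 0.141,"dy": 0.001,"dz": 0.001,"wx": 0,"wy": 0,"wz": 0,"gripper": 1},
  {"dx": 0.141,"dy": 0.001,"dz": 0.001,"wx": 0,"wy": 0,"wz": 0,"gripper": 1},
])

```text
clock: 51.8
position: [579.6, 238.4, 90.4]
ee_rot: [-0.464, 0.533, 0.464, 0.534]
contact_force: [-2.3, -1.6, 2.9]
gripper_width: 56.4
```

Request:
arm_command([
  {"dx": 0,"dy": 0,"dz": 0,"wx": 0,"wy": 0,"wz": 0,"gripper": 1},
  {"dx": 0,"dy": 0,"dz": 0,"wx": -5,"wy": 0,"wz": 0,"gripper": 1},
  {"dx": 0,"dy": 0,"dz": 0,"wx": -12,"wy": 0,"wz": 0,"gripper": 1},
  {"dx": 0,"dy": 0,"dz": 0,"wx": -19,"wy": 0,"wz": 0,"gripper": 1},
  {"dx": 0,"dy": 0,"dz": 0,"wx": -26,"wy": 0,"wz": 0,"gripper": 1},
  {"dx": 0,"dy": 0,"dz": 0,"wx": -33,"wy": 0,"wz": 0,"gripper": 1},
  {"dx": 0,"dy": 0,"dz": 0,"wx": -40,"wy": 0,"wz": 0,"gripper": 1},
  {"dx": 0,"dy": 0,"dz": 0,"wx": -45,"wy": 0,"wz": 0,"gripper": 1},
])

```text
clock: 52.6
position: [579.9, 238.4, 90.4]
ee_rot: [0.634, -0.314, -0.633, -0.314]
contact_force: [1.0, -0.1, -2.2]
gripper_width: 56.3
```

Request:
arm_command([
  {"dx": 0,"dy": 0,"dz": 0,"wx": -5,"wy": 0,"wz": 0,"gripper": 1},
  {"dx": 0,"dy": 0,"dz": 0,"wx": -12,"wy": 0,"wz": 0,"gripper": 1},
  {"dx": 0,"dy": 0,"dz": 0,"wx": -19,"wy": 0,"wz": 0,"gripper": 1},
  {"dx": 0,"dy": 0,"dz": 0,"wx": -26,"wy": 0,"wz": 0,"gripper": 1},
  {"dx": 0,"dy": 0,"dz": 0,"wx": -33,"wy": 0,"wz": 0,"gripper": 1},
  {"dx": 0,"dy": 0,"dz": 0,"wx": -40,"wy": 0,"wz": 0,"gripper": 1},
  {"dx": 0,"dy": 0,"dz": 0,"wx": -46,"wy": 0,"wz": 0,"gripper": 1},
  {"dx": 0,"dy": 0,"dz": 0,"wx": -50,"wy": 0,"wz": 0,"gripper": 1},
])

```text
clock: 53.4
position: [580.1, 238.6, 90.4]
ee_rot: [0.708, -0.015, -0.706, -0.015]
contact_force: [-0.4, 1.7, -2.5]
gripper_width: 56.2
```

Run:
```python
from h import *
st=now()
im,c,_=grab("side"); save(im[60:240,160:340],"s32.png",3)
```

```text
t=53.4 pos [580.1 238.6  90.4] yaw -92.5 tilt [ 0.002  0.    -1.   ] w=56.2 j [ 0.65  0.47 -0.13  0.   -0.97  0.88] F [-0.4  1.7 -2.5] M [-0.34  0.1  -0.13]
```

View pics/s32.png

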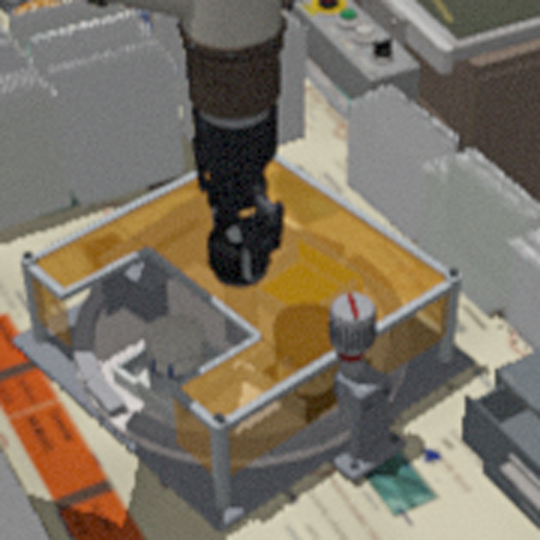

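Request:
arm_command([
  {"dx": 0,"dy": 0,"dz": 0,"wx": -5,"wy": 0,"wz": 0,"gripper": 1},
  {"dx": 0,"dy": 0,"dz": 0,"wx": -11,"wy": 0,"wz": 0,"gripper": 1},
  {"dx": 0,"dy": 0,"dz": 0,"wx": -18,"wy": 0,"wz": 0,"gripper": 1},
  {"dx": 0,"dy": 0,"dz": 0,"wx": -25,"wy": 0,"wz": 0,"gripper": 1},
  {"dx": 0,"dy": 0,"dz": 0,"wx": -32,"wy": 0,"wz": 0,"gripper": 1},
  {"dx": 0,"dy": 0,"dz": 0,"wx": -37,"wy": 0,"wz": 0,"gripper": 1},
  {"dx": 0,"dy": 0,"dz": 0,"wx": -41,"wy": 0,"wz": 0,"gripper": 1},
  {"dx": 0,"dy": 0,"dz": 0,"wx": -44,"wy": 0,"wz": 0,"gripper": 1},
])

```text
clock: 54.25
position: [580.1, 238.9, 90.4]
ee_rot: [0.662, 0.252, -0.66, 0.252]
contact_force: [-2.1, 1.4, -3.1]
gripper_width: 56.6
```

Run:
```python
from h import *
st=now()
plan(*AX,90,-7.9)
```

```text
t=54.2 pos [580.1 238.9  90.4] yaw -48.3 tilt [ 0.002  0.001 -1.   ] w=56.6 j [ 0.65  0.47 -0.13  0.   -0.97  1.65] F [-2.1  1.4 -3.1] M [-0.16  0.28 -0.08]
t=54.2 d [0.0004 0.     0.0001] w [-40.41  -0.09  -0.08] from [580.1 238.9  90.4] w=56.6 j [ 0.65  0.47 -0.13  0.   -0.97  1.65] F [-2.1  1.4 -3.1] M [-0.16  0.28 -0.08]
```

Request:
arm_command([
  {"dx": 0,"dy": 0,"dz": 0,"wx": -5,"wy": 0,"wz": 0,"gripper": 1},
  {"dx": 0,"dy": 0,"dz": 0,"wx": -11,"wy": 0,"wz": 0,"gripper": 1},
  {"dx": 0,"dy": 0,"dz": 0,"wx": -18,"wy": 0,"wz": 0,"gripper": 1},
  {"dx": 0,"dy": 0,"dz": 0,"wx": -25,"wy": 0,"wz": 0,"gripper": 1},
  {"dx": 0,"dy": 0,"dz": 0,"wx": -31,"wy": 0,"wz": 0,"gripper": 1},
  {"dx": 0,"dy": 0,"dz": 0,"wx": -36,"wy": 0,"wz": 0,"gripper": 1},
  {"dx": 0,"dy": 0,"dz": 0,"wx": -39,"wy": 0,"wz": 0,"gripper": 1},
  {"dx": 0,"dy": 0,"dz": 0,"wx": -40.4,"wy": 0,"wz": 0,"gripper": 1},
])

```text
clock: 55.05
position: [579.9, 239.1, 90.4]
ee_rot: [0.534, 0.464, -0.533, 0.464]
contact_force: [-2.2, 1.2, -2.4]
gripper_width: 56.4
```

Request:
arm_command([
  {"dx": 0,"dy": 0,"dz": 0,"wx": 0,"wy": 0,"wz": 0,"gripper": 1},
  {"dx": 0,"dy": 0,"dz": 0,"wx": 0,"wy": 0,"wz": 0,"gripper": -1},
  {"dx": 0,"dy": 0,"dz": 0,"wx": 0,"wy": 0,"wz": 0,"gripper": -1},
  {"dx": 0,"dy": 0,"dz": 0,"wx": 0,"wy": 0,"wz": 0,"gripper": -1},
  {"dx": 0,"dy": 0,"dz": 0,"wx": 0,"wy": 0,"wz": 0,"gripper": -1},
  {"dx": -0.03,"dy": 0,"dz": 0,"wx": 0,"wy": 0,"wz": 0,"gripper": -1},
  {"dx": -0.08,"dy": 0,"dz": 0,"wx": 0,"wy": 0,"wz": 0,"gripper": -1},
  {"dx": -0.13,"dy": 0,"dz": 0,"wx": 0,"wy": 0,"wz": 0,"gripper": -1},
])

```text
clock: 55.85
position: [579.4, 238.6, 221.6]
ee_rot: [0.534, 0.464, -0.533, 0.464]
contact_force: [1.6, 0.3, 0.7]
gripper_width: 85.3
```

Run:
```python
from h import *
st=now()
im,c,_=grab("wrist"); save(im,"w18.png",1.3)
im,c,_=grab("side"); save(im[60:240,160:340],"s33.png",3)
plan(*S(0,-155),230,0)
plan(*S(0,-155),230,-10)
```

```text
t=55.9 pos [579.4 238.6 221.6] yaw -7.9 tilt [ 0.001  0.    -1.   ] w=85.3 j [ 0.65  0.37  0.05  0.   -1.25  2.35] F [1.6 0.3 0.7] M [ 0.04 -0.17  0.05]
t=56.0 d [-0.0009  0.0438  0.15  ] w [-7.87 -0.58 -1.  ] from [584.1 240.8 230.1] w=85.7 j [ 0.65  0.36  0.06  0.   -1.25  2.35] F [-0.1 -0.4 -0. ] M [-0.03 -0.02  0.01]
t=56.0 d [-0.0009  0.0438  0.15  ] w [ 2.13 -0.67 -0.95] from [584.1 240.8 230.1] w=85.7 j [ 0.65  0.36  0.06  0.   -1.25  2.35] F [-0.1 -0.4 -0. ] M [-0.03 -0.02  0.01]
```

View pics/w18.png

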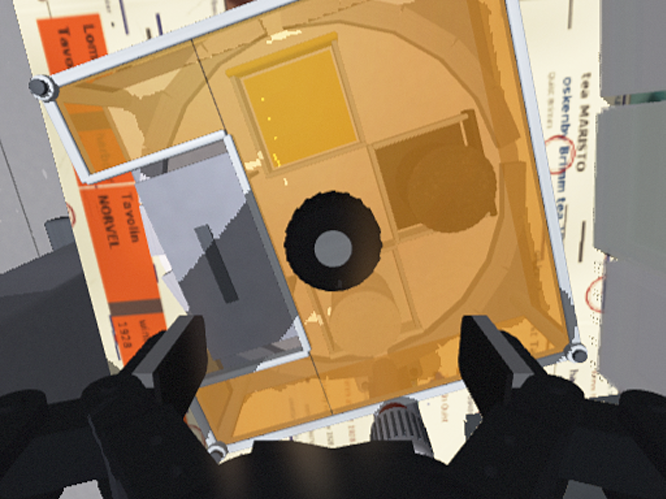

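View pics/s33.png

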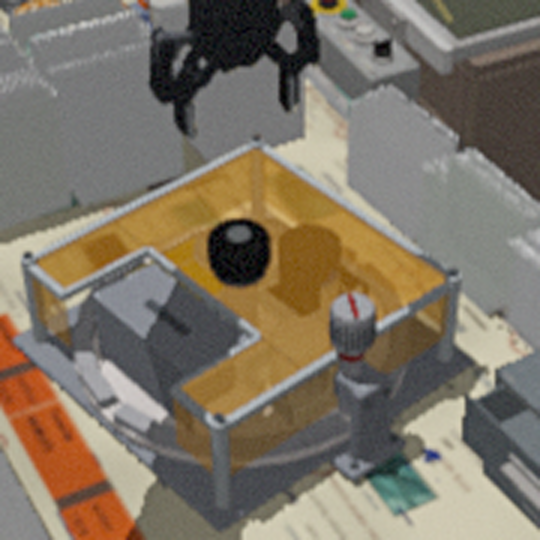

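Request:
arm_command([
  {"dx": -0.001,"dy": 0.013,"dz": 0.045,"wx": 0,"wy": 0,"wz": 0,"gripper": -1},
  {"dx": -0.001,"dy": 0.027,"dz": 0.092,"wx": 0,"wy": 0,"wz": 0,"gripper": -1},
  {"dx": -0.001,"dy": 0.038,"dz": 0.13,"wx": 0,"wy": 0,"wz": 0,"gripper": -1},
  {"dx": -0.001,"dy": 0.044,"dz": 0.15,"wx": 0,"wy": -0.6,"wz": -1,"gripper": -1},
  {"dx": -0.001,"dy": 0.044,"dz": 0.15,"wx": 0,"wy": -0.6,"wz": -1,"gripper": -1},
  {"dx": -0.001,"dy": 0.044,"dz": 0.15,"wx": 0,"wy": -0.6,"wz": -1,"gripper": -1},
  {"dx": -0.001,"dy": 0.044,"dz": 0.15,"wx": 0,"wy": -0.6,"wz": -1,"gripper": -1},
  {"dx": -0.001,"dy": 0.044,"dz": 0.15,"wx": 0,"wy": -0.6,"wz": -1,"gripper": -1},
])

```text
clock: 56.75
position: [607.0, 87.2, 230.1]
ee_rot: [0.533, 0.465, -0.533, 0.464]
contact_force: [-0.7, 0.2, -0.2]
gripper_width: 84.9
```

Run:
```python
from h import *
st=now()
plan(*S(0,-155),102,-8)
```

```text
t=56.8 pos [607.   87.2 230.1] yaw -7.8 tilt [-0.     0.001 -1.   ] w=84.9 j [ 0.41  0.34  0.04 -0.   -1.26  2.6 ] F [-0.7  0.2 -0.2] M [ 0.02  0.03 -0.  ]
t=56.8 d [0.1281 0.0002 0.0012] w [ 0.21 -0.06  0.03] from [607.   87.2 230.1] w=84.9 j [ 0.41  0.34  0.04 -0.   -1.26  2.6 ] F [-0.7  0.2 -0.2] M [ 0.02  0.03 -0.  ]
```

Request:
arm_command([
  {"dx": 0.045,"dy": 0,"dz": 0.001,"wx": 0,"wy": 0,"wz": 0,"gripper": -1},
  {"dx": 0.085,"dy": 0,"dz": 0.001,"wx": 0,"wy": 0,"wz": 0,"gripper": -1},
  {"dx": 0.115,"dy": 0,"dz": 0.001,"wx": 0,"wy": 0,"wz": 0,"gripper": -1},
  {"dx": 0.128,"dy": 0,"dz": 0.001,"wx": 0,"wy": 0,"wz": 0,"gripper": -1},
  {"dx": 0.128,"dy": 0,"dz": 0.001,"wx": 0,"wy": 0,"wz": 0,"gripper": -1},
  {"dx": 0.128,"dy": 0,"dz": 0.001,"wx": 0,"wy": 0,"wz": 0,"gripper": 1},
  {"dx": 0.128,"dy": 0,"dz": 0.001,"wx": 0,"wy": 0,"wz": 0,"gripper": 1},
  {"dx": 0.128,"dy": 0,"dz": 0.001,"wx": 0,"wy": 0,"wz": 0,"gripper": 1},
])

```text
clock: 57.55
position: [607.9, 86.8, 104.0]
ee_rot: [0.534, 0.465, -0.531, 0.465]
contact_force: [-0.6, 0.2, 0.0]
gripper_width: 44.0
```

Request:
arm_command([
  {"dx": 0,"dy": 0,"dz": 0,"wx": 0,"wy": 0,"wz": 0,"gripper": 1},
  {"dx": 0,"dy": 0,"dz": 0,"wx": 0,"wy": 0,"wz": 0,"gripper": 1},
  {"dx": 0,"dy": 0,"dz": 0,"wx": 0,"wy": 0,"wz": 0,"gripper": 1},
  {"dx": 0,"dy": 0,"dz": 0,"wx": 0,"wy": 0,"wz": 0,"gripper": 1},
  {"dx": 0,"dy": 0,"dz": 0,"wx": 6,"wy": 0,"wz": 0,"gripper": 1},
  {"dx": 0,"dy": 0,"dz": 0,"wx": 14,"wy": 0,"wz": 0,"gripper": 1},
  {"dx": 0,"dy": 0,"dz": 0,"wx": 22,"wy": 0,"wz": 0,"gripper": 1},
  {"dx": 0,"dy": 0,"dz": 0,"wx": 30,"wy": 0,"wz": 0,"gripper": 1},
])

```text
clock: 58.35
position: [607.1, 86.5, 104.3]
ee_rot: [0.636, 0.31, -0.635, 0.309]
contact_force: [-4.2, 0.2, 3.0]
gripper_width: 38.5
```

Request:
arm_command([
  {"dx": 0,"dy": 0,"dz": 0,"wx": 6,"wy": 0,"wz": 0,"gripper": 1},
  {"dx": 0,"dy": 0,"dz": 0,"wx": 12,"wy": 0,"wz": 0,"gripper": 1},
  {"dx": 0,"dy": 0,"dz": 0,"wx": 18,"wy": 0,"wz": 0,"gripper": 1},
  {"dx": 0,"dy": 0,"dz": 0,"wx": 23,"wy": 0,"wz": 0,"gripper": 1},
  {"dx": 0,"dy": 0,"dz": 0,"wx": 26,"wy": 0,"wz": 0,"gripper": 1},
  {"dx": 0,"dy": 0,"dz": 0,"wx": 28,"wy": 0,"wz": 0,"gripper": 1},
  {"dx": 0,"dy": 0,"dz": 0,"wx": 29,"wy": 0,"wz": 0,"gripper": 1},
  {"dx": 0,"dy": 0,"dz": 0,"wx": 29,"wy": 0,"wz": 0,"gripper": 1},
])

```text
clock: 59.15
position: [607.0, 86.2, 102.7]
ee_rot: [0.693, 0.141, -0.693, 0.141]
contact_force: [2.2, -1.1, -8.1]
gripper_width: 38.3
```

Run:
```python
from h import *
st=now()
im,c,_=grab("side"); save(im[100:200,225:325],"s34.png",4)
```

```text
t=59.1 pos [607.   86.2 102.7] yaw -67.0 tilt [ 0.     0.001 -1.   ] w=38.3 j [ 0.4   0.44 -0.15 -0.   -0.98  1.57] F [ 2.2 -1.1 -8.1] M [-0.47 -0.54  0.35]
```

View pics/s34.png

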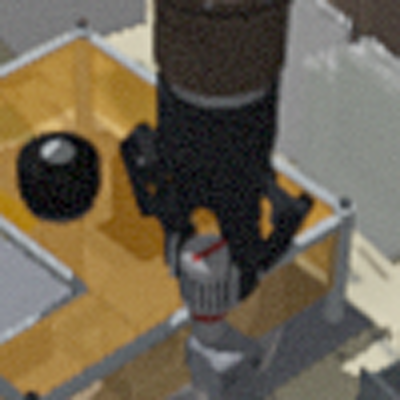

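Spring now rests on the grip; lower, release and raise clear.

Request:
arm_command([
  {"dx": 0.004,"dy": 0,"dz": 0,"wx": 0,"wy": 0,"wz": 0,"gripper": 1},
  {"dx": 0.008,"dy": 0,"dz": 0,"wx": 0,"wy": 0,"wz": 0,"gripper": 1},
  {"dx": 0.01,"dy": 0,"dz": 0,"wx": 0,"wy": 0,"wz": 0,"gripper": 1},
  {"dx": 0.01,"dy": 0,"dz": 0,"wx": 0,"wy": 0,"wz": 0,"gripper": -1},
  {"dx": 0.01,"dy": 0,"dz": 0,"wx": 0,"wy": 0,"wz": 0,"gripper": -1},
  {"dx": 0.01,"dy": 0,"dz": 0,"wx": 0,"wy": 0,"wz": 0,"gripper": -1},
  {"dx": 0.01,"dy": 0,"dz": 0,"wx": 0,"wy": 0,"wz": 0,"gripper": -1},
  {"dx": 0.01,"dy": 0,"dz": 0,"wx": 0,"wy": 0,"wz": 0,"gripper": -1},
])

```text
clock: 60.0
position: [607.3, 86.3, 93.7]
ee_rot: [0.694, 0.141, -0.692, 0.141]
contact_force: [-0.2, 1.3, 0.2]
gripper_width: 85.5
```

Request:
arm_command([
  {"dx": -0.03,"dy": 0,"dz": 0,"wx": 0,"wy": 0,"wz": 0,"gripper": -1},
  {"dx": -0.07,"dy": 0,"dz": 0,"wx": 0,"wy": 0,"wz": 0,"gripper": -1},
  {"dx": -0.11,"dy": 0,"dz": 0,"wx": 0,"wy": 0,"wz": 0,"gripper": -1},
  {"dx": -0.15,"dy": 0,"dz": 0,"wx": 0,"wy": 0,"wz": 0,"gripper": -1},
  {"dx": -0.19,"dy": 0,"dz": 0,"wx": 0,"wy": 0,"wz": 0,"gripper": -1},
  {"dx": -0.22,"dy": 0,"dz": 0,"wx": 0,"wy": 0,"wz": 0,"gripper": -1},
  {"dx": -0.22,"dy": 0,"dz": 0,"wx": 0,"wy": 0,"wz": 0,"gripper": -1},
  {"dx": -0.22,"dy": 0,"dz": 0,"wx": 0,"wy": 0,"wz": 0,"gripper": -1},
])

```text
clock: 60.8
position: [606.9, 86.2, 314.2]
ee_rot: [0.694, 0.142, -0.692, 0.14]
contact_force: [0.6, 0.9, -1.0]
gripper_width: 85.6
```

Run:
```python
from h import *
st=now()
im,c,_=grab("side"); save(im[90:240,160:330],"s35.png",4); 
cs=c
im,c,_=grab("scene"); save(im[130:280,130:400],"c35.png",2.9)
im,c,_=grab("wrist"); save(im,"w19.png",1.3)
```

```text
t=60.8 pos [606.9  86.2 314.2] yaw -67.0 tilt [ 0.003  0.002 -1.   ] w=85.6 j [ 0.4   0.31  0.19 -0.   -1.45  1.57] F [ 0.6  0.9 -1. ] M [0.02 0.01 0.02]
```

View pics/s35.png

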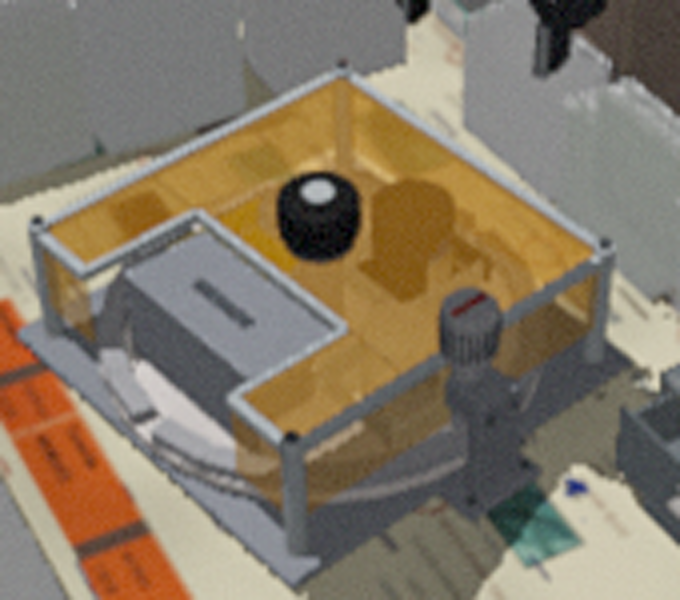

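View pics/c35.png

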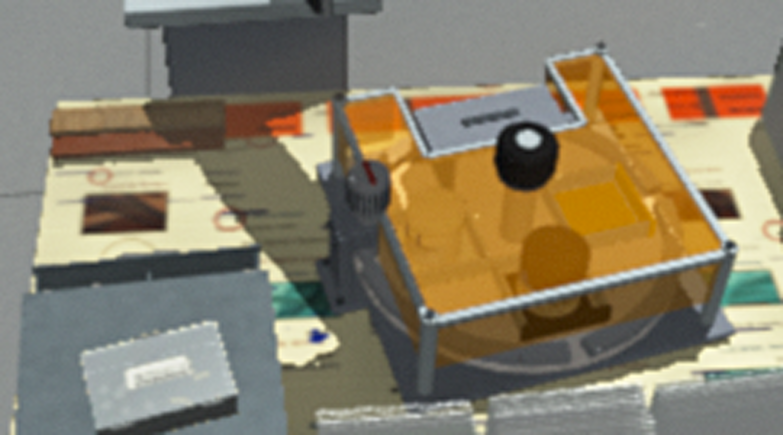

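View pics/w19.png

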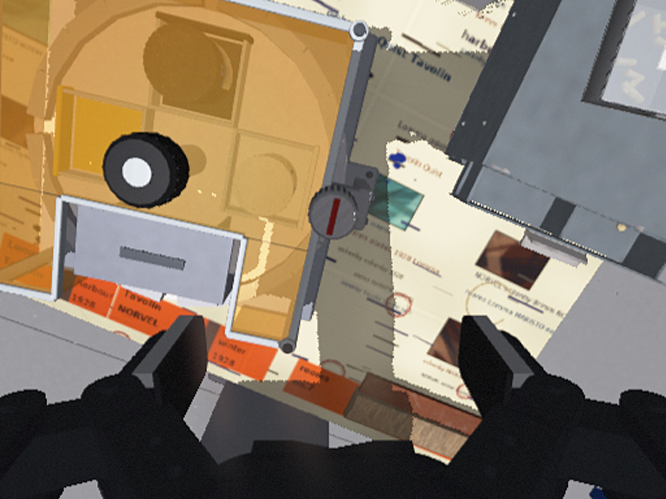

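Run:
```python
from h import *
now(); print(arm.job_done())
```

```text
t=61.0 pos [606.3  85.9 311.9] yaw -67.0 tilt [-0.001  0.    -1.   ] w=85.5 j [ 0.4   0.31  0.19 -0.   -1.45  1.57] F [0.2 0.3 0.1] M [-0.02  0.    0.03]
the job is handed in; nothing more can be done
None
```

The job is done and handed in at 61 s. Two jars were on the table, white and black; I found no yellow jar.

- **Loading:** I unlocked the carousel and turned it to the white bay. I locked it, put the white jar in through the opening, and did the same for the black jar. Then I turned the grey shutter to the opening and locked the store.
- **Last pictures:** Both jars stand upright in the bays of their lid colour, with the shutter at the opening. The collar's red stripe is at the same pixel position as at the start and no red band shows, so I take the pin to be in its notch. I did not test the lock by trying to turn the knob. The squeegee and pin case were not touched and look unmoved, and the gripper hangs clear at about 310 mm with about zero force.
- **Knocked jar:** The black jar was knocked about 33 mm aside during the run. I measured its position again before gripping it.
- **Reading that disagreed:** The real fingertips end about 35 mm (shut) to 49 mm (open) short of the reported TCP. My first grasp therefore closed just above the collar, with no notable force. I measured the offset from the pictures and corrected for it from then on.

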